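# Jar up the loose bottle stoppers and log the jar

## Task

Put every loose orange bottle stopper into the jar, then close it: set the red lid on, turn it back (anticlockwise) until it drops into the thread, and screw it on clockwise fully home. Then take the stylus and push the counter's recessed red log button all the way in with its tip, let it come out again, and put the stylus back in its stand; leave the bottles, horseshoes, wrench and tin where they are.

Things in the scene. Friction and masses are not known exactly. Their poses are not given: they have to be found in the camera images.
- jar: Green glass jar, 94 mm across, fixed to the bench by a round grey foot 112 mm across, 8 mm thick. Origin: centre of the foot's underside, z up. The lip is 104 mm up, its opening 47 mm across. Inner floor 12 mm up; inside 86 mm across up to 60 mm. Neck 60 mm across outside, its lip tapering to 55 mm in the top 6 mm. Its thread repeats every 90 deg (see jar_thread).
- jar_thread (a point): on the jar's axis, 95 mm up: the flat tops of 4 ribs, 74 mm across. Angles anticlockwise from above, from each of jar x, y, -x, -y: rib -8 to 42 deg, open thread mouth 42 to 74, upright stop 74 to 82 rising 3 mm above the ribs. Lid lugs set on the ribs are blocked clockwise by the stops; turned anticlockwise, 75 deg at most, they drop into the mouths.
- jar_groove (a point): on the jar's axis, 83 mm up: the groove under the ribs. It falls 3.5 mm in 66 deg going clockwise. Once dropped, the lid winds down it clockwise, by 50 to 66 deg, about 3 mm, until its lugs meet the stops: then a lug lies on each of the jar's x, y, -x and -y axes.
- lid: Red metal screw lid, 85 mm across, 26.5 mm tall, 0.14 kg, starting right way up on the bench. Origin: centre of the skirt's lower edge, z up. Inside, level with that edge, 4 steel lugs, 16 deg wide, on the lid's x, y, -x, -y axes, 65 mm between opposite faces. Origin above jar's origin: 94.5 mm on the rib tops, 97.5 on the stop tops, 85 to 86 just dropped into the thread, 82.5 screwed home.
- lid_bar (a point): centre of the top of the lid's black grip bar, 56.5 mm above the lid's origin. The bar is 14 mm thick, 56 mm long (along the lid's x axis) and stands 30 mm above the lid's flat top.
- stand: Square wooden block, 56 x 56 x 34 mm, fixed: the stand of the stylus. Origin: centre of its underside.
- stand_hole (a point): centre of the mouth of the 17 mm through hole in the stand's top, 34 mm above the bench
- stylus: Stylus in the stand. Origin: the end of its steel tip; z along the stylus towards the handle. From the tip: steel point 6 mm across for 16 mm, steel shaft 10 mm across up to 28 mm, blue collar 26 mm across from 28 to 32 mm, blue round handle 18 mm across from 32 to 87 mm. About 50 g. It hangs upright in the stand, collar on the block, tip 6 mm above the bench.
- counter: Grey bench tally counter, 100 x 90 x 40 mm, fixed, with a dark display on its far half. Origin: centre of its underside.
- log_hole (a point): centre of the mouth of the counter's recess, a 18 mm hole ringed in yellow in its top face, 40 mm above the bench. At the bottom of the recess, 6 mm down, is the red log button, 13 mm across, pressed straight down
- log_button (a joint): how far the log button is pressed, in m: 0 out, 0.005 fully in; sprung, about 1 N to start and 4 N fully in; comes back out when released. Pressed counts from 0.004.
- stopper0: Orange rubber bottle stopper, 25 g, 35 mm long, maybe absent. Stands on a flange 30 mm across and 6 mm thick; above it a round shank 22 mm across with a domed end. Origin: centre of the flange's flat face; z from there along the shank (up while it stands).
- stopper1: Orange rubber bottle stopper, 25 g, 35 mm long, maybe absent. Stands on a flange 30 mm across and 6 mm thick; above it a round shank 22 mm across with a domed end. Origin: centre of the flange's flat face; z from there along the shank (up while it stands).
- stopper2: Orange rubber bottle stopper, 25 g, 35 mm long, maybe absent. Stands on a flange 30 mm across and 6 mm thick; above it a round shank 22 mm across with a domed end. Origin: centre of the flange's flat face; z from there along the shank (up while it stands).
- stopper3: Orange rubber bottle stopper, 25 g, 35 mm long, maybe absent. Stands on a flange 30 mm across and 6 mm thick; above it a round shank 22 mm across with a domed end. Origin: centre of the flange's flat face; z from there along the shank (up while it stands).
- stopper4: Orange rubber bottle stopper, 25 g, 35 mm long, maybe absent. Stands on a flange 30 mm across and 6 mm thick; above it a round shank 22 mm across with a domed end. Origin: centre of the flange's flat face; z from there along the shank (up while it stands).
- stopper5: Orange rubber bottle stopper, 25 g, 35 mm long, maybe absent. Stands on a flange 30 mm across and 6 mm thick; above it a round shank 22 mm across with a domed end. Origin: centre of the flange's flat face; z from there along the shank (up while it stands).
- bottle_a: clear glass milk bottle, 198 mm tall, 76 mm across, standing; bystander (origin at its underside)
- bottle_b: a second clear glass bottle, the same; bystander (origin at its underside)
- shoe_white: white horseshoe lying flat, about 130 mm across, 9 mm thick; bystander (origin at its underside)
- shoe_red: dark red horseshoe lying flat, about 120 mm across, 9 mm thick; bystander (origin at its underside)
- shoe_grey: bare steel horseshoe lying flat, about 120 mm across, 9 mm thick; bystander (origin at its underside)
- wrench: steel wrench lying flat; bystander
- tin: small closed steel tin, 56 mm across, 60 mm tall; bystander (origin at its underside)

How it is judged:
On the way, in this order (a step that is already met when the one before it is completed fails the run):
1. all the stoppers are in the jar (horizontal distance between each of stopper0, stopper1, stopper2, stopper3, stopper4, stopper5 and jar below 0.046 m and z of stopper0 in the frame of jar between 0.005 and 0.085 m and z of stopper1 in the frame of jar between 0.005 and 0.085 m and z of stopper2 in the frame of jar between 0.005 and 0.085 m and z of stopper3 in the frame of jar between 0.005 and 0.085 m and z of stopper4 in the frame of jar between 0.005 and 0.085 m and z of stopper5 in the frame of jar between 0.005 and 0.085 m), for 0.2 s.
2. the lid, on the jar, has dropped into the thread mouths (horizontal distance between lid and jar below 0.005 m and z of lid in the frame of jar between 0.082 and 0.09 m and angle between the x axis of lid and the x axis of jar, either way round between 0.35 and 1.22 rad), for 0.1 s.
3. the lid is screwed fully home (horizontal distance between lid and jar below 0.005 m and z of lid in the frame of jar below 0.0845 m and (angle between the x axis of lid and the x axis of jar, either way round below 0.13 rad or angle between the x axis of lid and the x axis of jar, either way round above 1.44 rad)), for 0.2 s.
4. the log button is pushed in by the stylus (value of joint log_button above 0.004 m and contact force between stylus and log_button above 0.5 N), for 0.1 s.
At the end, for the whole second after the job is handed in: Stoppers in the jar; lid within 5 mm of the jar axis, at most 84.5 mm above the jar origin, lugs within 7 deg of the stops; stylus in its stand (within 6 mm of the hole axis, tip at most 10 mm up, upright within 8 deg); button out (under 1 mm); lid and stylus at rest (all of step 1 and all of step 3 and horizontal distance between stylus and stand_hole below 0.006 m and z of stylus in the frame of stand below 0.01 m and angle between stylus's own z axis and vertical below 0.15 rad and value of joint log_button below 0.001 m and linear speed of each of stylus, lid below 0.02 m/s); the robot touches nothing.
It fails at once if a bystander (bottle, horseshoe, wrench or tin) is moved more than 40 mm (distance of any of bottle_a, bottle_b, shoe_white, shoe_red, shoe_grey, wrench, tin from where it was at the start of the episode above 0.04 m).
Of stopper0, stopper1, stopper2, stopper3, stopper4, stopper5 only 4 to 6 are there at a start; the rules pass over those that are not, and their reading is None.
At some moment in a run one of stopper0, stopper1, stopper2, stopper3, stopper4, stopper5, lid may be knocked a few centimetres aside while the robot is not near it.
It also fails if it takes over 200 s, if anything falls off the work surface, if the arm or the gripper's body presses on something with over 40 N, if the wrist force passes 120 N, or if a joint passes its speed limit or range.

## Robot

A 6-joint arm with a two-finger parallel gripper is mounted at the origin on the work surface. World frame = base frame: x ahead of the robot, y to its left, z up, the work surface at z = 0. Lengths are in m, angles in rad, forces in N, time in s.
With the tool pointing down it reaches from about 0.325 to 0.9 m from the base axis. Payload 3.5 kg.
Tool frame: the origin (TCP) lies at the very end of the fingers, on their centre line; the grasp point (between the pads) lies 19 mm behind it (r.grasp_offset is the distance from the TCP to the grasp point, in m); z points along the fingers, y is the direction in which the jaws open and shut (so a half turn about z gives the same grasp; the last joint's range is limited). The gripper opens to 85 mm and grips with 20 to 120 N. Pads are 22 mm wide; open, the fingers measure 114 mm over their backs; the gripper's body (76 mm by 85 mm) begins 54 mm behind the grasp point. The pads swing forward as they close: fully open they stand 13 mm farther back than shut.
Start: joints at [1.046, 0.276, -0.026, 1.268, 0, 1.467], TCP at [0.256, 0.57, 0.231] pointing down, gripper open.
Joint ranges: [-3.12, 3.12], [-0.85, 1.88], [-1.08, 1.24], [-1.95, 2.15], [-1.57, 1.53], [-3.14, 3.14]. Speed limits (rad/s): [2.57, 2.57, 3.14, 3.14, 3.14, 3.14].

## Interface

Orientations are given as a 3x3 rotation matrix whose columns are the frame's x, y, z axes.
In Python, from workcell import r gives the robot as it stands.
- The arm moves only by the shell command python3 -m jog 'ROWS'. ROWS is JSON, one flat list of numbers, 7 for each row, row after row: the turn, a rotation vector about the tool's x, y, z in degrees, then the shift along the tool's x, y, z in cm, then the gripper command: -1 is fully open, 1 is shut, values between are in proportion. A call has 1 to 5 rows; each row shifts and turns the pose as measured when the row begins, along the tool's axes as they then stand; what a row does not reach is not made up. A row lasts 1/12 s, in which the tool goes at most 41.7 mm and 7.16 degrees, less where a joint would pass 70% of its speed; a pose out of reach is approached as far as the arm can. A call is refused whole if a number of a shift passes 4.17 or a number of a turn 7.16, either way. A call with a gripper value outside its range is refused whole. The fingers move at their own pace and stop on an object; the grip force is fixed at half the most. Time passes only in rows, so rows that do not move let the fingers close. It gives the time, the measured TCP pose, the force and the opening at its end, in the units of the state.
- r.sense(): the state, without advancing time (a new reading comes with each control period).
- r.grab_frame(name): name is "scene" or "top" or "wrist"; returns (picture, depth): 420x560x3 uint8, red, green, blue; 420x560 float32, m along the optical axis (not along the pixel's ray), 0 where there is no reading.
- r.calibration(name): a dict with "fx", "fy", "cx", "cy" (pixels), "R" (3x3) and "t" (3): a world point X has camera coordinates R X + t; the wrist camera has in their place "T_tool_cam" (4x4, takes a point from camera to tool coordinates, whose origin is the TCP and whose axes are the flange's). Camera axes: x right, y down, z forward; pixel columns grow to the right and rows downward; lengths in m; the calibration is good to about 2 mm. The wrist camera is an equidistant fisheye: a pixel r from the principal point sees the ray r / f radians off the axis. A picture is of the moment at which its call begins: read the wrist's pose just before it. calibration takes no time and is no camera call.
- r.job_done(): hands the job in, once; it reports no verdict.
The state is a dict: "clock": time; "q": joint angles; "qvel": joint speeds; "joint_efforts": joint torques, N m; "tool_pos": TCP position; "tool_rot": TCP orientation; "contact_force": force on the tool from outside, world axes, zero at the start; "wrist_torque": the same for the moment, N m; "gripper_width": finger opening in m.
Only numpy, scipy, OpenCV 4.12 (cv2) and the standard library are available. Lean on these libraries where they do the work, as an engineer would, in place of code of your own. Each camera call takes 0.05 s, during which the arm holds its last target.

## Working session

There is one attempt and no reset: what is moved stays moved. The work goes in short steps, Python scripts to look and compute and a shell command to move; the robot and the scene stay as the last step left them, time stands still between calls to the robot, and variables do not carry over. Pictures are saved under pics/ and viewed, and the job is handed in when it is done.

```bash
ls -la; mkdir -p pics
cat > h.py <<'E'
import numpy as np, cv2
from workcell import r
def snap(name,fn):
    s=r.sense(); im,d=r.grab_frame(name)
    cv2.imwrite('pics/'+fn+'.png',im[:,:,::-1]); np.savez('/tmp/'+fn+'.npz',im=im,d=d,p=s['tool_pos'],R=s['tool_rot'])
    return im,d,s
def px2w(name,d,u,v,z=None,depth=None):
    c=r.calibration(name)
    ray=np.array([(u-c['cx'])/c['fx'],(v-c['cy'])/c['fy'],1.])
    R=np.array(c['R']);t=np.array(c['t'])
    if z is not None:
        o=-R.T@t; w=R.T@ray; return o+w*(z-o[2])/w[2]
    dd=d[int(v),int(u)] if depth is None else depth
    return R.T@(ray*dd-t)
E
python3 - <<'E'
from h import *
for n in('scene','top','wrist'): snap(n,n+'0'); print(r.calibration(n))
print(r.sense())
E
```

```text
total 12
drwxr-xr-x  3 agent agent 4096 Dec  6 09:46 .
drwxr-xr-x 23 root  root  4096 Dec  6 09:46 ..
drwxr-xr-x  2 agent agent 4096 Dec  6 09:46 pics
{'fx': 438.28832392492615, 'fy': 438.28832392492615, 'cx': 286.7762474281031, 'cy': 203.68327319547515, 'R': array([[ 0.71914563,  0.69481152,  0.00815561],
       [ 0.52930758, -0.5401657 , -0.65425874],
       [-0.45018113,  0.47482414, -0.75622681]]), 't': array([-0.44306313, -0.27003171,  1.3987539 ])}
{'fx': 454.0486253047506, 'fy': 454.0486253047506, 'cx': 285.60660233020957, 'cy': 209.55007143296984, 'R': array([[-0.05856586, -0.99827753,  0.00346716],
       [-0.96941596,  0.05604277, -0.23893912],
       [ 0.23833324, -0.0173548 , -0.97102836]]), 't': array([0.03582227, 0.61817511, 1.27567161])}
{'fx': 325.19226210127806, 'fy': 325.19226210127806, 'cx': 280.1819419001313, 'cy': 215.37755049206976, 'T_tool_cam': array([[-4.05910627e-04, -9.47091683e-01, -3.20962893e-01,
         8.30549906e-02],
       [ 9.99999880e-01, -2.95850546e-04, -3.91674519e-04,
         9.53494301e-04],
       [ 2.75994632e-04, -3.20963013e-01,  9.4709
[... 216 characters left out ...]
0,
        3.51467989e-05,  1.46739839e+00]), 'qvel': array([ 0.00121695, -0.0035133 ,  0.00328462,  0.00146612,  0.00057362,
       -0.00135226]), 'joint_efforts': array([-3.95375655e-04, -4.46057653e+01,  2.95639157e+01,  1.05055596e-02,
       -8.79040908e-05, -1.07743037e-05]), 'tool_pos': array([0.25556916, 0.56970532, 0.23040999]), 'tool_rot': array([[-9.12357532e-01,  4.09393358e-01, -9.00916807e-04],
       [ 4.09394293e-01,  9.12356350e-01, -1.48462233e-03],
       [ 2.14162649e-04, -1.72333656e-03, -9.99998492e-01]]), 'contact_force': array([ 0.37130304, -0.00118254,  0.21452555]), 'wrist_torque': array([-0.01904311, -0.00798472,  0.0211348 ]), 'gripper_width': 0.08545207865310986}
```

View pics/top0.png

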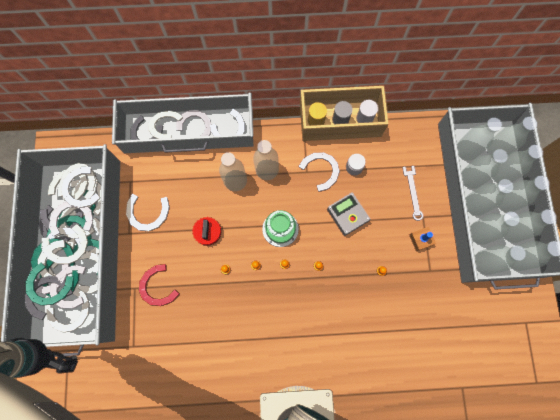

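View pics/scene0.png

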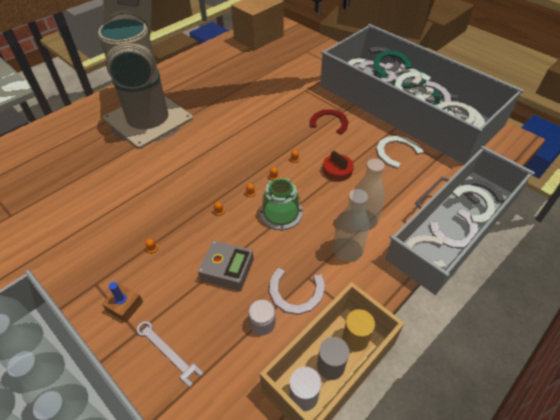

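View pics/wrist0.png

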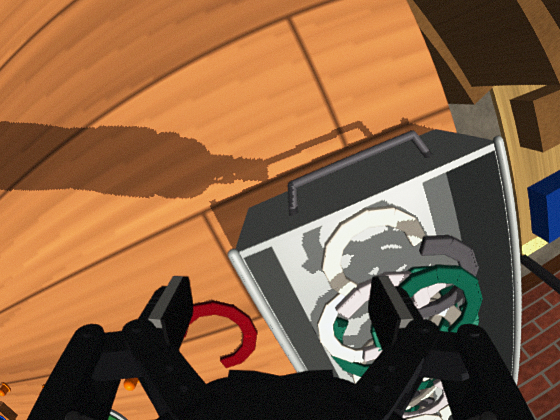

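Five stoppers in a row in the top view at about (225,269), (256,265), (285,264), (319,265) and (383,270). The lid is at (206,231), jar at (280,228), counter at (349,215) and stylus at (425,239). Next I enlarge and measure them.

Run:
```python
from h import *
a=np.load('/tmp/top0.npz');im=a['im'];d=a['d']
b=np.load('/tmp/scene0.npz')
hsv=cv2.cvtColor(im,cv2.COLOR_RGB2HSV)
def stops(name,im,d,off):
    hsv=cv2.cvtColor(im,cv2.COLOR_RGB2HSV)
    m=((hsv[:,:,0]>=8)&(hsv[:,:,0]<20)&(hsv[:,:,1]>225)&(hsv[:,:,2]>120)).astype(np.uint8)
    n,l,st,c=cv2.connectedComponentsWithStats(m)
    for i in range(1,n):
        if st[i,4]>12 : 
            u,v=c[i]; print(name,c[i].round(1),st[i,2:5],px2w(name,d,u,v).round(4),px2w(name,d,u,v,z=0.018).round(4))
stops('top',im,d,0);stops('scene',b['im'],b['d'],0)
cv2.imwrite('pics/top0c.png',cv2.resize(im[140:310,190:310][:,:,::-1],None,fx=4.7,fy=3.5,interpolation=2)) if 0 else cv2.imwrite('pics/top0c.png',cv2.resize(im[150:300,190:390][:,:,::-1],None,fx=4,fy=4,interpolation=2))
cv2.imwrite('pics/top0d.png',cv2.resize(im[180:290,320:450][:,:,::-1],None,fx=5,fy=5,interpolation=2))
cv2.imwrite('pics/scene0c.png',cv2.resize(b['im'][130:290,190:370][:,:,::-1],None,fx=4,fy=3.7,interpolation=2))
```

```text
top [255.3 264.3] [ 8  8 36] [0.4668 0.0991 0.0344] [0.4688 0.1    0.018 ]
top [284.7 263.2] [ 8  7 37] [0.4652 0.0113 0.031 ] [0.4669 0.0112 0.018 ]
top [318.7 264.9] [ 7  7 32] [ 0.4538 -0.0892  0.0352] [ 0.4558 -0.0907  0.018 ]
top [224.9 268.6] [ 9  8 36] [0.4593 0.1898 0.0337] [0.4612 0.1917 0.018 ]
top [382.  270.3] [ 8  8 43] [ 0.427  -0.2758  0.0344] [ 0.4286 -0.2795  0.018 ]
scene [250.1 187.3] [ 5  5 14] [0.4767 0.0044 0.0356] [0.464  0.0149 0.018 ]
scene [217.7 205.3] [ 6  5 17] [ 0.4603 -0.094   0.031 ] [ 0.4508 -0.0878  0.018 ]
scene [149.6 243. ] [ 8  7 28] [ 0.4411 -0.2859  0.0383] [ 0.4255 -0.2807  0.018 ]
```

View pics/top0c.png

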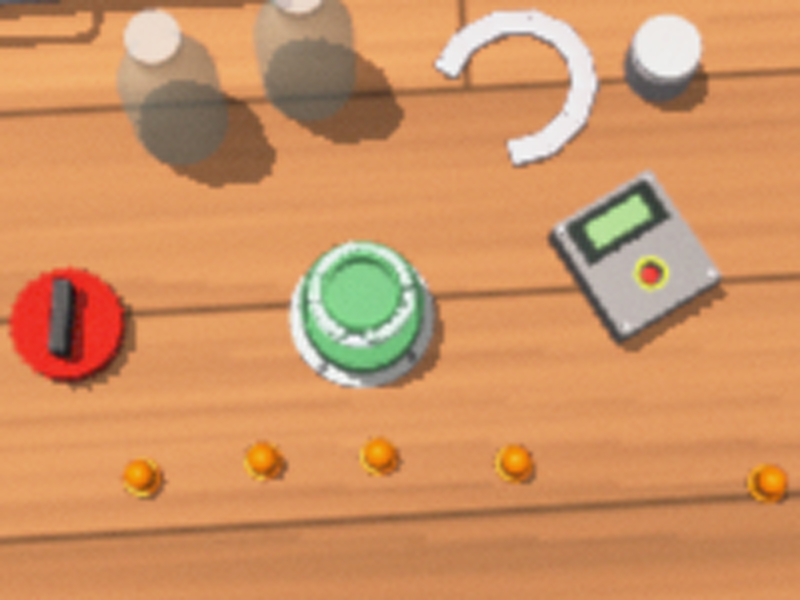

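View pics/top0d.png

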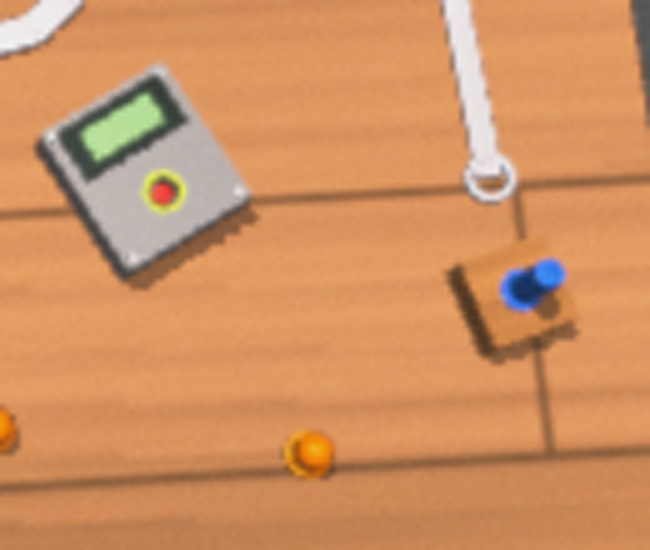

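View pics/scene0c.png

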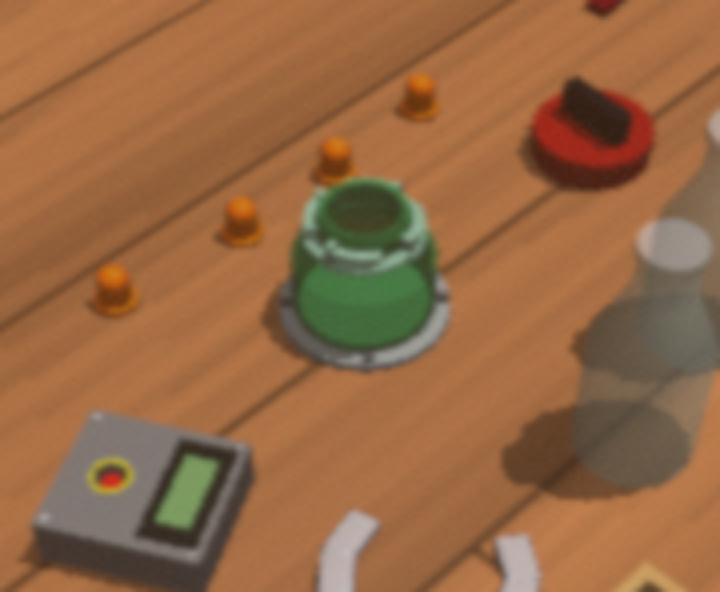

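```bash
python3 -m jog '[0,0,-6.03,-2.5,-2,0,-0.06, 0,0,-6.03,-2.4,-2.5,0,-0.06, 0,0,-6.03,-2,-3,0,-0.06, 0,0,-6.03,-1.7,-3.4,0,-0.06, 0,0,0,-1.7,-3.6,0,-0.06]'
```

```text
clock: 0.57
tool_pos: [0.3294, 0.4062, 0.2273]
tool_rot: [[-0.999, -0.032, -0.003], [-0.032, 0.999, -0.0], [0.003, 0.0, -1.0]]
contact_force: [1.0, -0.2, -0.1]
gripper_width: 0.0452
```

Run:
```python
from h import *
a=np.load('/tmp/top0.npz');im=a['im'];d=a['d']
# lid: red ; depth-based cloud
hsv=cv2.cvtColor(im,cv2.COLOR_RGB2HSV)
def cloud(u0,v0,u1,v1):
    P=np.array([px2w('top',d,u,v) for v in range(v0,v1) for u in range(u0,u1) if d[v,u]>0]); return P
for n,b,zr in(('lid top',(190,215,224,246),(0.018,0.035)),('bar',(190,210,224,246),(0.047,0.07)),('jar ribs',(258,200,305,250),(0.085,0.115)),('counter',(325,190,375,240),(0.035,0.05)),('stand',(405,225,440,255),(0.03,0.037)),('stylus',(405,225,440,255),(0.08,0.12)),('foot',(255,200,305,252),(0.005,0.012))):
    P=cloud(*b);Q=P[(P[:,2]>zr[0])&(P[:,2]<zr[1])]
    c,(w,h),ang=cv2.minAreaRect((Q[:,:2]*1000).astype(np.float32))
    print(n,len(Q),Q.mean(0).round(4),'rect',np.round(c,1),round(w,1),round(h,1),round(ang,1),'zmed',np.median(Q[:,2]).round(4))
```

```text
lid top 514 [0.5786 0.2439 0.0272] rect [580.4 244.7] 85.1 84.9 82.9 zmed 0.0271
bar 92 [0.5796 0.2444 0.0567] rect [579.5 245. ] 14.3 51.9 85.2 zmed 0.0573Traceback (most recent call last):
  File "<stdin>", line 8, in <module>
  File "<stdin>", line 6, in cloud
  File "h.py", line 8, in px2w
    c=r.calibration(name)
ValueError: time passes only in moves, steps and waits
```

```bash
python3 -m jog '[0,0,1.8,-2.6,-4.1,0,-0.06, 0,0,0,-2.6,-4.1,1,-0.06, 0,0,0,-2.6,-4.1,2,-0.06, 0,0,0,-2.6,-4.1,3,-0.06, 0,0,0,-2.0,-4.1,3,-0.06]'
cat > h.py <<'E'
import numpy as np, cv2, os, pickle
from workcell import r
if not os.path.exists('/tmp/cal.pkl'):
    pickle.dump({n:{k:np.array(v) for k,v in r.calibration(n).items()} for n in('scene','top','wrist')},open('/tmp/cal.pkl','wb'))
CAL=pickle.load(open('/tmp/cal.pkl','rb'))
def snap(name,fn):
    s=r.sense(); im,d=r.grab_frame(name)
    cv2.imwrite('pics/'+fn+'.png',im[:,:,::-1]); np.savez('/tmp/'+fn+'.npz',im=im,d=d,p=s['tool_pos'],R=s['tool_rot'])
    return im,d,s
def px2w(name,d,u,v,z=None,depth=None):
    c=CAL[name]
    ray=np.array([(u-c['cx'])/c['fx'],(v-c['cy'])/c['fy'],1.])
    R=c['R'];t=c['t']
    if z is not None:
        o=-R.T@t; w=R.T@ray; return o+w*(z-o[2])/w[2]
    dd=d[int(v),int(u)] if depth is None else depth
    return R.T@(ray*dd-t)
def wr(u,v,p,R,z=None,depth=None):
    c=CAL['wrist']; a=(u-c['cx'])/c['fx'];b=(v-c['cy'])/c['fy'];th=np.hypot(a,b)
    ray=np.array([np.sin(th)*a/th,np.sin(th)*b/th,np.cos(th)]); T=c['T_tool_cam']
    o=np.array(p)+np.array(R)@T[:3,3]; w=np.array(R)@(T[:3,:3]@ray)
    if z is not None: return o+w*(z-o[2])/w[2]
    return o+w*depth/ray[2]
def w2wr(X,p,R):
    c=CAL['wrist'];T=c['T_tool_cam']; q=np.array(R).T@(np.array(X)-p); q=T[:3,:3].T@(q-T[:3,3])
    th=np.arctan2(np.hypot(q[0],q[1]),q[2]);k=th/np.hypot(q[0],q[1])
    return c['cx']+c['fx']*q[0]*k,c['cy']+c['fy']*q[1]*k
E
python3 - <<'E'
from h import *
a=np.load('/tmp/top0.npz');im=a['im'];d=a['d']
def cloud(u0,v0,u1,v1):
    return np.array([px2w('top',d,u,v) for v in range(v0,v1) for u in range(u0,u1) if d[v,u]>0])
for n,b,zr in(('bar',(190,210,224,246),(0.047,0.07)),('jar ribs',(258,200,305,250),(0.085,0.115)),('counter',(325,190,375,240),(0.035,0.05)),('stand',(405,225,440,255),(0.03,0.037)),('stylus',(405,225,440,255),(0.08,0.12)),('foot',(255,200,305,252),(0.005,0.012))):
    P=cloud(*b);Q=P[(P[:,2]>zr[0])&(P[:,2]<zr[1])]
    if len(Q)<4: print(n,len(Q));continue
    c,(w,h),ang=cv2.minAreaRect((Q[:,:2]*1000).astype(np.float32))
    print(n,len(Q),Q.mean(0).round(4),'rect',np.round(c,1),round(w,1),round(h,1),round(ang,1),'zmed',np.median(Q[:,2]).round(4))
snap('wrist','w1')
print(r.sense()['tool_pos'],r.sense()['gripper_width'],r.sense()['clock'])
E
```

```text
clock: 0.98
tool_pos: [0.433, 0.2419, 0.1621]
tool_rot: [[-1.0, -0.002, 0.009], [-0.002, 1.0, 0.006], [-0.009, 0.006, -1.0]]
contact_force: [0.9, -0.5, -0.8]
gripper_width: 0.0453
bar 92 [0.5796 0.2444 0.0567] rect [579.5 245. ] 14.3 51.9 85.2 zmed 0.0573
jar ribs 320 [0.573  0.0204 0.097 ] rect [576.   20.1] 73.7 76.1 81.8 zmed 0.0977
counter 931 [ 0.6067 -0.1913  0.0415] rect [ 607.4 -191.9] 101.1 91.5 27.9 zmed 0.0415
stand 216 [ 0.5168 -0.4091  0.0341] rect [ 518.  -411.6] 56.2 57.9 15.2 zmed 0.0343
stylus 36 [ 0.5169 -0.4101  0.0923] rect [ 516.4 -411.1] 17.2 14.7 82.5 zmed 0.0933
foot 355 [0.5789 0.0218 0.0082] rect [587.2  20.6] 154.0 162.4 86.8 zmed 0.0079
[0.43194699 0.23573718 0.1570243 ] 0.04508098736843916 1.0333
```

View pics/w1.png

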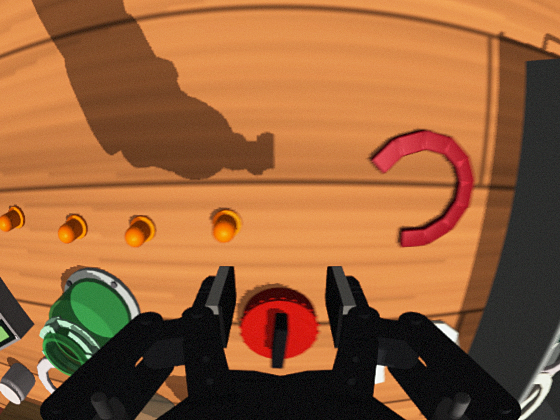

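Run:
```python
from h import *
a=np.load('/tmp/w1.npz');im=a['im'];p=a['p'];R=a['R'];d=a['d']
for c in [(224,230),(137,236),(68,236)]:
    print(d[c[1],c[0]],wr(*c,p,R,depth=d[c[1],c[0]]),wr(*c,p,R,z=0.03))
cv2.imwrite('pics/w1c.png',cv2.resize(im[190:260,40:250][:,:,::-1],None,fx=3.8,fy=3.8,interpolation=2))
```

```text
0.29018652 [0.45724683 0.19294415 0.03350703] [0.45865271 0.19230487 0.03      ]
0.29206127 [0.46430852 0.10582272 0.03351628] [0.46581017 0.10404651 0.03      ]
0.29421684 [0.46710084 0.01844749 0.03173635] [0.46785535 0.01701762 0.03      ]
```

View pics/w1c.png

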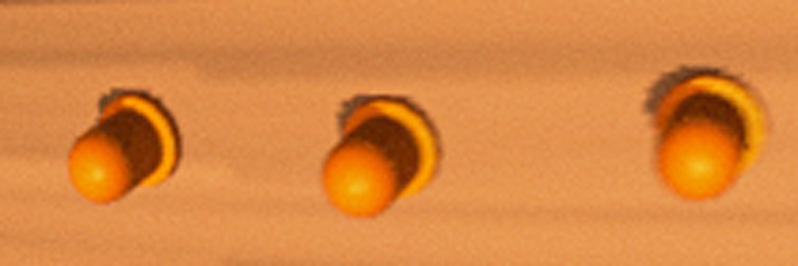

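```bash
python3 -m jog '[0,0,0,-1.4,-2.3,2,-0.06, 0,0,0,-1.4,-2.2,3,-0.06, 0,0,0,0,0,3,-0.06,0,0,0,0,0,1,-0.06]'; python3 -m jog '[0,0,0,0,0,0,-0.06]'
```

```text
clock: 1.37
tool_pos: [0.4639, 0.1852, 0.0653]
tool_rot: [[-1.0, 0.01, 0.008], [0.01, 1.0, -0.002], [-0.008, -0.001, -1.0]]
contact_force: [-1.1, -0.9, -0.8]
gripper_width: 0.0454
clock: 1.45
tool_pos: [0.462, 0.1839, 0.0625]
tool_rot: [[-1.0, 0.012, 0.003], [0.012, 1.0, -0.003], [-0.003, -0.003, -1.0]]
contact_force: [-0.3, 0.1, 0.7]
gripper_width: 0.0451
```

```bash
python3 -m jog '[0,0,0,0.2,0.6,2,-0.06, 0,0,0,0,0,2.4,-0.06, 0,0,0,0,0,0.8,-0.06, 0,0,0,0,0,0,-0.06]'
python3 - <<'E'
from h import *
snap('wrist','w2');print(r.sense()['tool_pos'])
E
```

```text
clock: 1.78
tool_pos: [0.461, 0.1904, 0.0105]
tool_rot: [[-1.0, 0.012, 0.004], [0.012, 1.0, -0.002], [-0.004, -0.002, -1.0]]
contact_force: [-0.3, -0.0, 0.8]
gripper_width: 0.0456
[0.46118121 0.19050613 0.01105843]
```

View pics/w2.png

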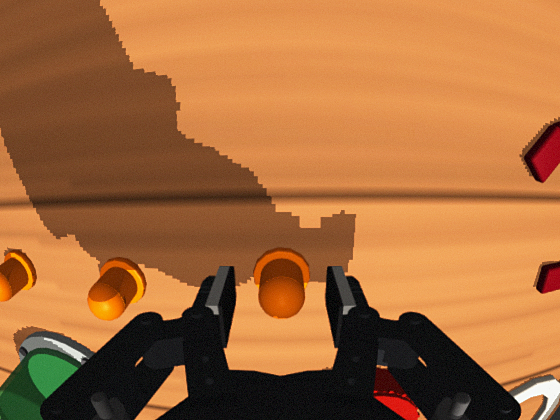

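```bash
python3 -m jog '[0,0,0,0,0,0,0.9, 0,0,0,0,0,0,0.9, 0,0,0,0,0,0,0.9, 0,0,0,0,0,0,0.9]';python3 -m jog '[0,0,0,0,0,-3,0.9, 0,0,0,0,0,-4,0.9, 0,0,0,-1,-1.5,-4,0.9, 0,0,0,-2.5,-4,-2,0.9, 0,0,0,-2.7,-4,0,0.9]'
```

```text
clock: 2.17
tool_pos: [0.4644, 0.192, 0.0156]
tool_rot: [[-1.0, 0.011, 0.011], [0.011, 1.0, -0.0], [-0.011, -0.0, -1.0]]
contact_force: [0.3, 0.9, -0.1]
gripper_width: 0.019
clock: 2.58
tool_pos: [0.5135, 0.1097, 0.1477]
tool_rot: [[-1.0, -0.0, 0.007], [-0.0, 1.0, 0.0], [-0.007, 0.0, -1.0]]
contact_force: [2.0, 1.0, 0.3]
gripper_width: 0.0195
```

```bash
python3 -m jog '[0,0,0,-2.4,-3.5,0.5,0.9, 0,0,0,-2.2,-3.3,0.5,0.9, 0,0,0,-0.6,-0.8,0,0.9, 0,0,0,0,0,0,0.9]'
python3 - <<'E'
from h import *
snap('wrist','w3');print(r.sense()['tool_pos'])
E
```

```text
clock: 2.92
tool_pos: [0.5754, 0.0268, 0.147]
tool_rot: [[-1.0, 0.005, 0.027], [0.005, 1.0, -0.003], [-0.027, -0.002, -1.0]]
contact_force: [0.4, 0.4, -0.6]
gripper_width: 0.0192
[0.57477556 0.02752028 0.14684678]
```

View pics/w3.png

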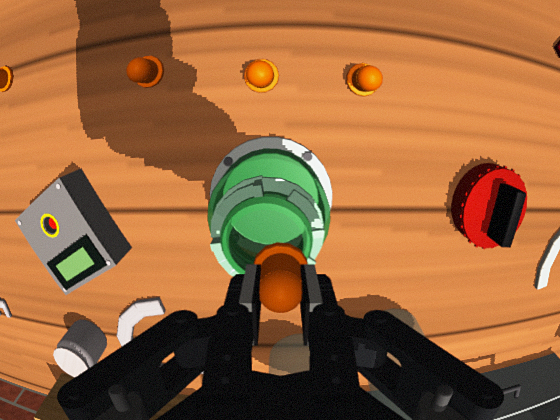

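Run:
```python
from h import *
a=np.load('/tmp/w3.npz');im=a['im'];p=a['p'];R=a['R'];d=a['d']
cv2.imwrite('pics/w3c.png',cv2.resize(im[130:290,190:350][:,:,::-1],None,fx=3.7,fy=3.7,interpolation=2))
P=[]
for v in range(130,290):
  for u in range(190,345):
    if d[v,u]>0:
      X=wr(u,v,p,R,depth=d[v,u]); P.append([u,v,*X])
P=np.array(P);np.save('/tmp/P3.npy',P)
for lo,hi in((.09,.0965),(.1015,.107),(.005,.0105)):
    Q=P[(P[:,4]>lo)&(P[:,4]<hi)]
    print(lo,len(Q),Q[:,2].min(),Q[:,2].max(),Q[:,3].min(),Q[:,3].max())
print(w2wr([.576,.020,.104],p,R),w2wr([.576,.020,.0],p,R))
```

```text
0.09 1677 0.5388332161813278 0.6044743994496631 -0.018586100811720553 0.054519931489367686
0.1015 1333 0.5470344267407604 0.5966244249797671 -0.009805052398266803 0.047139571578087916
0.005 1761 0.5202894615829384 0.6166450179280145 -0.036668455507702966 0.07375636814031111
(np.float64(267.7937161731543), np.float64(244.9723982035492)) (np.float64(272.17863820889403), np.float64(196.22383046002133))
```

View pics/w3c.png

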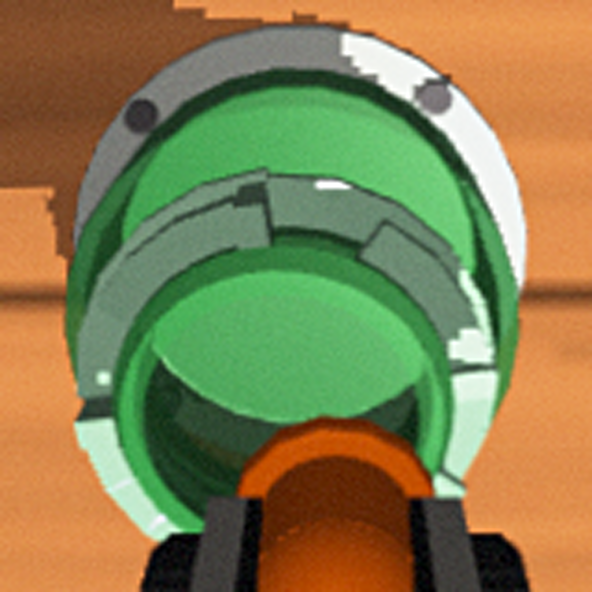

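```bash
python3 -m jog '[0,1.5,0,-0.1,-0.8,0.8,0.9, 0,0,0,0,0,1.5,0.9, 0,0,0,0,0,0.8,0.9, 0,0,0,0,0,0,0.9]'
```

```text
clock: 3.3
tool_pos: [0.5731, 0.0235, 0.1164]
tool_rot: [[-1.0, 0.001, -0.001], [0.001, 1.0, -0.0], [0.001, -0.0, -1.0]]
contact_force: [-0.2, 0.5, -0.2]
gripper_width: 0.0192
```

```bash
python3 -m jog '[0,0,0,-0.6,-0.5,0.4,0.9, 0,0,0,-0.1,0,0,0.9,0,0,0,0,0,0,0.9]'
```

```text
clock: 3.55
tool_pos: [0.5783, 0.0212, 0.1121]
tool_rot: [[-1.0, -0.003, -0.003], [-0.003, 1.0, 0.001], [0.003, 0.001, -1.0]]
contact_force: [0.5, -0.1, 0.7]
gripper_width: 0.0196
```

Within about 4 mm of the axis, against about 8 mm clearance. Releasing.

```bash
python3 -m jog '[0,0,0,0,-0.1,0,-0.06, 0,0,0,0,0,0,-0.06,0,0,0,0,0,0,-0.06]'; python3 -m jog '[0,0,0,0,0,-4,-0.06,0,0,0,2,1,-2,-0.06,0,0,0,3.5,3,0,-0.06,0,0,0,3.5,3,0,-0.06]'
python3 - <<'E'
from h import *
snap('wrist','w4');print(r.sense()['tool_pos'])
E
```

```text
clock: 3.8
tool_pos: [0.579, 0.0207, 0.1134]
tool_rot: [[-1.0, -0.004, -0.001], [-0.004, 1.0, 0.001], [0.001, 0.001, -1.0]]
contact_force: [0.5, 0.1, 0.7]
gripper_width: 0.0453
clock: 4.13
tool_pos: [0.4948, 0.0877, 0.1769]
tool_rot: [[-1.0, 0.005, 0.006], [0.005, 1.0, -0.0], [-0.006, -0.0, -1.0]]
contact_force: [-0.7, -0.0, 0.2]
gripper_width: 0.0451
[0.48609494 0.09213057 0.17589619]
```

View pics/w4.png

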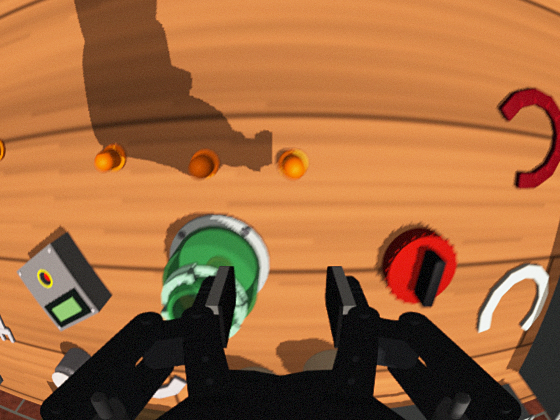

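Run:
```python
from h import *
a=np.load('/tmp/w4.npz');p=a['p'];R=a['R'];d=a['d']
for c in [(293,165),(203,165),(105,160)]: print(wr(*c,p,R,z=0.032).round(4))
```

```text
[0.4629 0.1001 0.032 ]
[0.4616 0.0186 0.032 ]
[ 0.452  -0.0832  0.032 ]
```

```bash
python3 -m jog '[0,0,0,1.5,0.6,3,-0.06,0,0,0,0,0,4,-0.06,0,0,0,0,0,3,-0.06,0,0,0,0,0,1,-0.06,0,0,0,0,0,0,-0.06]'
```

```text
clock: 4.6
tool_pos: [0.4713, 0.1021, 0.0684]
tool_rot: [[-1.0, -0.008, 0.01], [-0.007, 1.0, 0.005], [-0.01, 0.005, -1.0]]
contact_force: [-0.4, 0.2, 0.7]
gripper_width: 0.0453
```

```bash
python3 -m jog '[0,0.4,0,0.3,-0.2,2,-0.06,0,0,0,0.1,0,3,-0.06,0,0,0,0,0,1,-0.06,0,0,0,0,0,0,-0.06]'
python3 - <<'E'
from h import *
snap('wrist','w5');print(r.sense()['tool_pos'])
E
```

```text
clock: 4.93
tool_pos: [0.4718, 0.1003, 0.0102]
tool_rot: [[-1.0, -0.008, 0.009], [-0.008, 1.0, 0.005], [-0.009, 0.005, -1.0]]
contact_force: [-0.5, -0.2, 0.2]
gripper_width: 0.0451
[0.47198969 0.10033265 0.01091123]
```

View pics/w5.png

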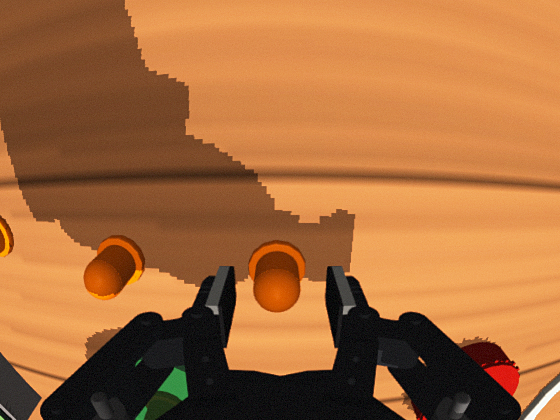

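```bash
python3 -m jog '[0,0.5,0,0.5,0,0.3,-0.06,0,0,0,0,0,0,0.9, 0,0,0,0,0,0,0.9, 0,0,0,0,0,0.1,0.9, 0,0,0,0,0,0,0.9]';python3 -m jog '[0,0,0,0,0,-3.5,0.9, 0,0,0,0,0,-4,0.9, 0,0,0,-1.5,-1,-4,0.9, 0,0,0,-3.3,-2.5,-2,0.9, 0,0,0,-3,-2.3,0,0.9]'
```

```text
clock: 5.4
tool_pos: [0.4722, 0.1006, 0.0125]
tool_rot: [[-1.0, -0.008, 0.01], [-0.008, 1.0, 0.006], [-0.01, 0.006, -1.0]]
contact_force: [0.0, 0.5, 0.5]
gripper_width: 0.0195
clock: 5.82
tool_pos: [0.5412, 0.0448, 0.15]
tool_rot: [[-1.0, -0.016, -0.002], [-0.016, 1.0, 0.006], [0.002, 0.006, -1.0]]
contact_force: [1.2, 0.6, 0.3]
gripper_width: 0.0196
```

```bash
python3 -m jog '[0,0,-0.8,-2.3,-1.5,1,0.9, 0,0,0,-1.2,-0.7,1.5,0.9, 0,0,0,-0.2,0,0.8,0.9, 0,0,0,0,0,0,0.9]'
```

```text
clock: 6.15
tool_pos: [0.5924, 0.0177, 0.1238]
tool_rot: [[-0.999, -0.025, 0.019], [-0.025, 1.0, 0.003], [-0.019, 0.003, -1.0]]
contact_force: [-0.0, 0.3, -0.6]
gripper_width: 0.0196
```

```bash
python3 -m jog '[0,1,1.4,1.0,0.1,0.5,0.9, 0,0,0,0.2,0,0.5,0.9, 0,0,0,0,0,0.2,0.9, 0,0,0,0,0,0,0.9]'
```

```text
clock: 6.48
tool_pos: [0.5765, 0.0205, 0.1106]
tool_rot: [[-1.0, -0.003, -0.003], [-0.003, 1.0, 0.004], [0.003, 0.004, -1.0]]
contact_force: [-0.2, -0.7, -0.3]
gripper_width: 0.0196
```

```bash
python3 -m jog '[0,0,0,-0.4,0,0,0.9,0,0,0,0,0,0,-0.06, 0,0,0,0,0,0,-0.06,0,0,0,0,0,0,-0.06]'; python3 -m jog '[0,0,0,0,0,-4,-0.06,0,0,0,2,0,-2,-0.06,0,0,0,3.5,0,0,-0.06,0,0,0,3.0,-0.2,0,-0.06,0,0,0,0.8,0,0,-0.06]'
python3 - <<'E'
from h import *
snap('wrist','w6');print(r.sense()['tool_pos'])
E
```

```text
clock: 6.82
tool_pos: [0.5802, 0.0218, 0.1116]
tool_rot: [[-1.0, -0.006, -0.002], [-0.006, 1.0, 0.004], [0.002, 0.004, -1.0]]
contact_force: [-0.6, 0.0, 0.0]
gripper_width: 0.0448
clock: 7.23
tool_pos: [0.4886, 0.0189, 0.1752]
tool_rot: [[-1.0, -0.007, 0.003], [-0.007, 1.0, 0.004], [-0.003, 0.004, -1.0]]
contact_force: [-0.6, -0.3, 0.4]
gripper_width: 0.0454
[0.48871793 0.01896005 0.17525186]
```

View pics/w6.png

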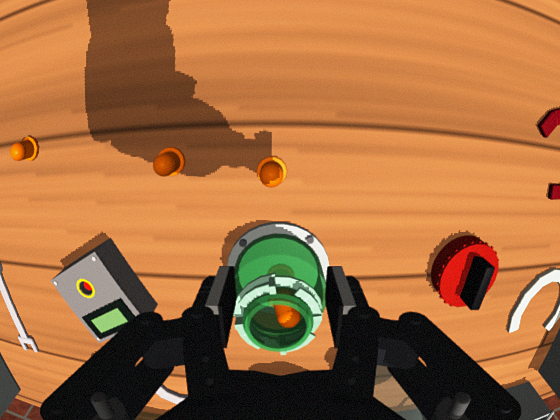

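Run:
```python
from h import *
a=np.load('/tmp/w6.npz');p=a['p'];R=a['R'];d=a['d']
for c in [(271,173),(167,161),(18,151)]: print(wr(*c,p,R,z=0.032).round(4),d[c[1],c[0]])
cv2.imwrite('pics/w6c.png',cv2.resize(a['im'][210:370,210:350][:,:,::-1],None,fx=3.7,fy=3.7,interpolation=2))
```

```text
[0.4631 0.012  0.032 ] 0.28485644
[ 0.4507 -0.0839  0.032 ] 0.2831334
[ 0.4284 -0.273   0.032 ] 0.27549338
```

View pics/w6c.png

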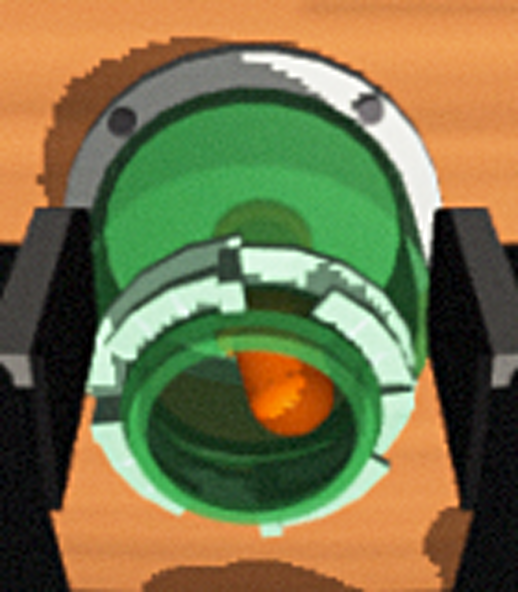

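```bash
python3 -m jog '[0,0,0.3,1.7,-0.7,3,-0.06,0,0,0,0.4,0,4,-0.06,0,0,0,0,0,4,-0.06,0,0,0,0,0,1.5,-0.06,0,0,0,0,0,0,-0.06]'
```

```text
clock: 7.7
tool_pos: [0.4784, 0.011, 0.0521]
tool_rot: [[-1.0, -0.001, 0.024], [-0.001, 1.0, 0.002], [-0.024, 0.002, -1.0]]
contact_force: [0.3, -0.2, 0.2]
gripper_width: 0.0454
```

```bash
python3 -m jog '[0,1.2,0,1.3,0,1.5,-0.06,0,0,0,0.2,0,2.2,-0.06,0,0,0,0,0,0.6,-0.06,0,0,0,0,0,0,-0.06]'
python3 - <<'E'
from h import *
snap('wrist','w7');print(r.sense()['tool_pos'])
E
```

```text
clock: 8.03
tool_pos: [0.4696, 0.0106, 0.0096]
tool_rot: [[-1.0, -0.001, 0.008], [-0.001, 1.0, 0.001], [-0.008, 0.001, -1.0]]
contact_force: [-0.2, -0.1, -0.4]
gripper_width: 0.0455
[0.47001155 0.01052845 0.01017596]
```

View pics/w7.png

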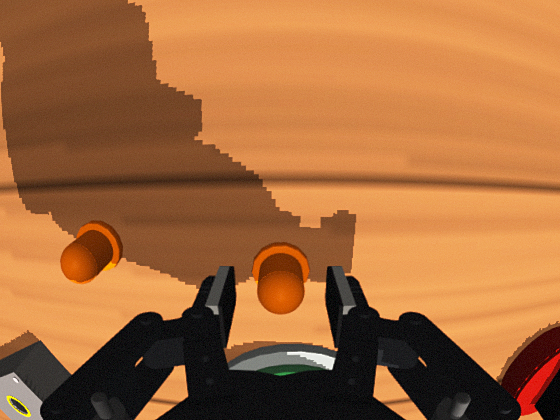

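```bash
python3 -m jog '[0,0.4,0,0.3,0,0.3,0.9,0,0,0,0,0,0,0.9, 0,0,0,0,0,0,0.9, 0,0,0,0,0,0,0.9]';python3 -m jog '[0,0,0,0,0,-3.5,0.9, 0,0,0,0,0,-4,0.9, 0,0,0,0,0.2,-4,0.9, 0,0,0,-2.5,0.3,-2.5,0.9, 0,0,0,-3.3,0.2,0,0.9]'; python3 -m jog '[0,0,0,-2.8,0.1,0.5,0.9,0,0,0,-0.7,0,1,0.9,0,0,0,0,0,0.5,0.9,0,0,0,0,0,0,0.9]'
```

```text
clock: 8.42
tool_pos: [0.4723, 0.0101, 0.0113]
tool_rot: [[-1.0, -0.001, 0.01], [-0.001, 1.0, 0.0], [-0.01, 0.0, -1.0]]
contact_force: [-0.2, -0.1, -0.7]
gripper_width: 0.0196
clock: 8.83
tool_pos: [0.5215, 0.0178, 0.1569]
tool_rot: [[-1.0, -0.0, -0.001], [-0.0, 1.0, 0.001], [0.001, 0.001, -1.0]]
contact_force: [0.5, -0.8, 0.2]
gripper_width: 0.0201
clock: 9.17
tool_pos: [0.5682, 0.0188, 0.144]
tool_rot: [[-1.0, -0.001, 0.018], [-0.001, 1.0, 0.0], [-0.018, 0.0, -1.0]]
contact_force: [-0.1, -1.3, -0.6]
gripper_width: 0.0196
```

```bash
python3 -m jog '[0,1,0,-1.2,0,1.3,0.9,0,0,0,-0.2,0,1.4,0.9,0,0,0,0,0,0.6,0.9,0,0,0,0,0,0,0.9]'
```

```text
clock: 9.5
tool_pos: [0.5761, 0.019, 0.108]
tool_rot: [[-1.0, -0.001, -0.007], [-0.001, 1.0, 0.0], [0.007, 0.0, -1.0]]
contact_force: [-0.6, -0.2, -0.7]
gripper_width: 0.0198
```

```bash
python3 -m jog '[0,0,0,-0.4,0,-0.2,0.9,0,0,0,0,0,0,-0.06, 0,0,0,0,0,0,-0.06,0,0,0,0,0,0,-0.06]'; python3 -m jog '[0,0,0,0,0,-4,-0.06,0,0,0,2,-1.5,-2,-0.06,0,0,0,3.5,-3,0,-0.06,0,0,0,3.2,-2.8,0,-0.06,0,0,0,1.8,-1.5,0,-0.06]'; python3 -m jog '[0,0,0,0,-0.2,3,-0.06,0,0,0,0,0,0,-0.06]';  python3 - <<'E'
from h import *
snap('wrist','w8');print(r.sense()['tool_pos'])
E
```

```text
clock: 9.83
tool_pos: [0.5761, 0.0191, 0.1095]
tool_rot: [[-1.0, -0.001, -0.012], [-0.001, 1.0, 0.001], [0.012, 0.001, -1.0]]
contact_force: [0.2, -0.3, 0.2]
gripper_width: 0.0455
clock: 10.25
tool_pos: [0.4747, -0.0694, 0.1759]
tool_rot: [[-1.0, -0.009, -0.004], [-0.009, 1.0, -0.001], [0.004, -0.001, -1.0]]
contact_force: [-0.4, 0.1, 0.3]
gripper_width: 0.0452
clock: 10.42
tool_pos: [0.4721, -0.0745, 0.1485]
tool_rot: [[-1.0, -0.004, 0.001], [-0.004, 1.0, -0.004], [-0.001, -0.004, -1.0]]
contact_force: [-1.4, -0.2, -1.0]
gripper_width: 0.0455
[ 0.47459829 -0.07489775  0.1514688 ]
```

View pics/w8.png

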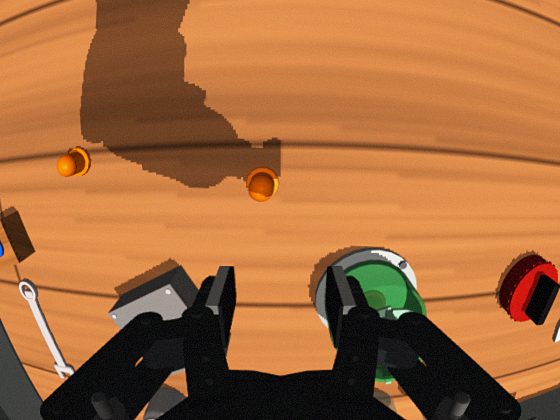

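```bash
python3 -m jog '[0,0,0,1.7,-1.3,2,-0.06,0,0,0,0.3,-0.2,4,-0.06,0,0,0,0,0,3,-0.06,0,0,0,0,0,1,-0.06,0,0,0,0,0,0,-0.06]'
```

```text
clock: 10.88
tool_pos: [0.4667, -0.0927, 0.0586]
tool_rot: [[-1.0, -0.008, 0.025], [-0.008, 1.0, -0.011], [-0.025, -0.011, -1.0]]
contact_force: [-0.5, 0.4, 0.2]
gripper_width: 0.0456
```

```bash
python3 -m jog '[-0.6,1.3,0.4,1.2,0.3,2,-0.06,0,0,0,0.3,0,2.2,-0.06,0,0,0,0,0,0.7,-0.06,0,0,0,0,0,0,-0.06]'
python3 - <<'E'
from h import *
snap('wrist','w9');print(r.sense()['tool_pos'])
E
```

```text
clock: 11.22
tool_pos: [0.461, -0.0906, 0.0143]
tool_rot: [[-1.0, -0.005, 0.012], [-0.005, 1.0, -0.003], [-0.012, -0.003, -1.0]]
contact_force: [-0.1, 0.3, 0.8]
gripper_width: 0.0454
[ 0.46153126 -0.09081109  0.01490742]
```

View pics/w9.png

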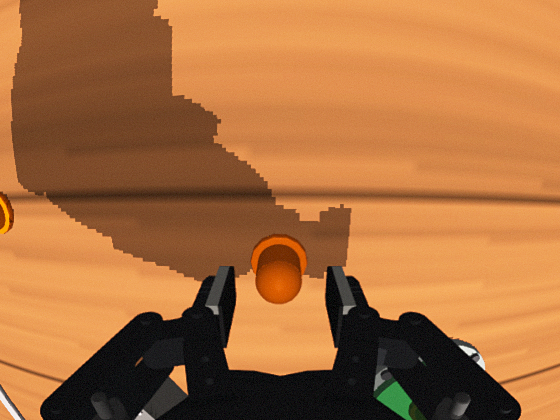

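```bash
python3 -m jog '[0,0.6,0,0.8,0,0.7,-0.06,0,0,0,0.2,0,0.2,0.9,0,0,0,0,0,0.1,0.9, 0,0,0,0,0,0,0.9, 0,0,0,0,0,0,0.9]';python3 -m jog '[0,0,0,0,0,-3.5,0.9, 0,0,0,0,0,-4,0.9, 0,0,0,-1,1,-4,0.9, 0,0,0,-3,2.5,-2.5,0.9, 0,0,0,-3.2,2.8,0,0.9]'; python3 -m jog '[0,0,0,-2.9,2.8,0.5,0.9,0,0,0,-1,1.0,1,0.9,0,0,0,0,0,0.5,0.9,0,0,0,0,0,0,0.9]'
```

```text
clock: 11.68
tool_pos: [0.4568, -0.0923, 0.0096]
tool_rot: [[-1.0, -0.006, 0.012], [-0.006, 1.0, -0.007], [-0.012, -0.007, -1.0]]
contact_force: [0.7, -0.6, 0.5]
gripper_width: 0.0198
clock: 12.1
tool_pos: [0.5185, -0.0298, 0.1516]
tool_rot: [[-1.0, 0.004, -0.0], [0.004, 1.0, -0.005], [0.0, -0.005, -1.0]]
contact_force: [1.4, -1.2, 0.6]
gripper_width: 0.0196
clock: 12.43
tool_pos: [0.5682, 0.0128, 0.1369]
tool_rot: [[-1.0, -0.001, 0.016], [-0.002, 1.0, -0.005], [-0.016, -0.005, -1.0]]
contact_force: [-1.0, -0.0, 0.2]
gripper_width: 0.0198
```

```bash
python3 -m jog '[0,1,0,-1.1,0.6,1,0.9,0,0,0,-0.1,0,1.1,0.9,0,0,0,0,0,0.5,0.9,0,0,0,0,0,0,0.9]'
```

```text
clock: 12.77
tool_pos: [0.5745, 0.016, 0.1077]
tool_rot: [[-1.0, 0.001, -0.01], [0.001, 1.0, -0.006], [0.01, -0.006, -1.0]]
contact_force: [-0.2, 0.3, -0.4]
gripper_width: 0.0198
```

```bash
python3 -m jog '[0,0,0,-0.4,0.4,-0.2,0.9,0,0,0,0,0,0,-0.06, 0,0,0,0,0,0,-0.06,0,0,0,0,0,0,-0.06]'; python3 -m jog '[0,0,0,0,0,-4,-0.06,0,0,0,2,-2.5,-2,-0.06,0,0,0,2.2,-4.1,0,-0.06,0,0,0,2.2,-4.1,0,-0.06,0,0,0,2,-4.1,0,-0.06]'; python3 -m jog '[0,0,0,2,-4,0.5,-0.06,0,0,0,2,-4,1,-0.06,0,0,0,1,-2.5,1.5,-0.06,0,0,0,0,0,0,-0.06]';  python3 - <<'E'
from h import *
snap('wrist','w10');print(r.sense()['tool_pos'])
E
```

```text
clock: 13.1
tool_pos: [0.575, 0.0182, 0.1093]
tool_rot: [[-1.0, 0.004, -0.014], [0.004, 1.0, -0.006], [0.014, -0.006, -1.0]]
contact_force: [0.8, -0.3, -0.5]
gripper_width: 0.0453
clock: 13.52
tool_pos: [0.4977, -0.1206, 0.176]
tool_rot: [[-1.0, -0.009, -0.007], [-0.009, 1.0, -0.008], [0.007, -0.008, -1.0]]
contact_force: [1.3, -0.5, -0.9]
gripper_width: 0.0453
clock: 13.85
tool_pos: [0.4499, -0.2284, 0.1532]
tool_rot: [[-1.0, -0.003, 0.003], [-0.003, 1.0, -0.017], [-0.003, -0.017, -1.0]]
contact_force: [0.1, 1.1, 0.4]
gripper_width: 0.0454
[ 0.45102364 -0.22728926  0.15443787]
```

View pics/w10.png

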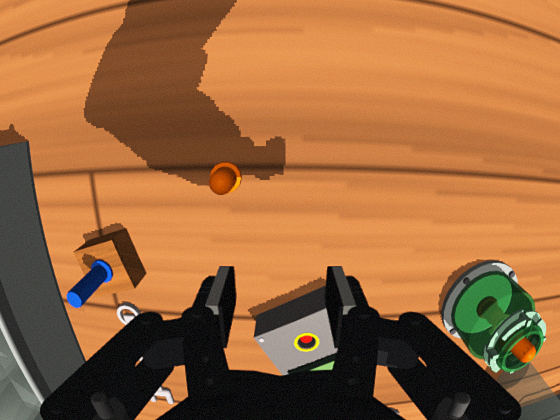

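```bash
python3 -m jog '[-0.9,0,0,1.4,-2.5,1.5,-0.06,0,0,0,0.8,-2.4,3,-0.06,0,0,0,0,-0.2,3,-0.06,0,0,0,0,0,1.5,-0.06,0,0,0,0,0,0,-0.06]'
```

```text
clock: 14.32
tool_pos: [0.4364, -0.2819, 0.069]
tool_rot: [[-1.0, -0.008, 0.019], [-0.008, 1.0, -0.008], [-0.019, -0.008, -1.0]]
contact_force: [-0.8, 0.4, -0.1]
gripper_width: 0.0453
```

```bash
python3 -m jog '[-0.5,1.1,0.4,1.0,0.4,2,-0.06,0,0,0,0.2,0,2.8,-0.06,0,0,0,0,0,0.9,-0.06,0,0,0,0,0,0.1,-0.06]'
python3 - <<'E'
from h import *
snap('wrist','w11');print(r.sense()['tool_pos'])
E
```

```text
clock: 14.65
tool_pos: [0.4303, -0.2778, 0.0145]
tool_rot: [[-1.0, -0.006, 0.006], [-0.006, 1.0, -0.003], [-0.006, -0.003, -1.0]]
contact_force: [-0.4, 0.6, 0.4]
gripper_width: 0.0454
[ 0.4304389  -0.27787978  0.01493179]
```

View pics/w11.png

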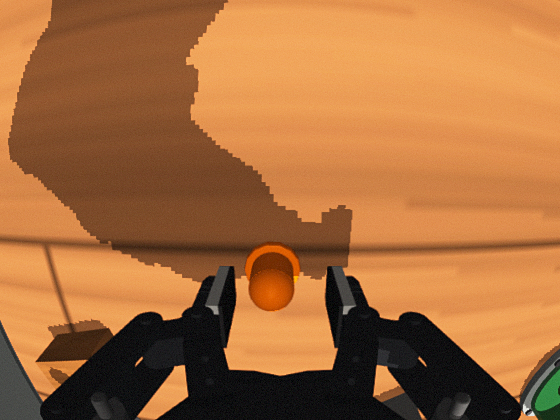

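```bash
python3 -m jog '[0,0.3,0,0.1,-0.4,0.8,-0.06,0,0,0,0,0,0.2,0.9,0,0,0,0,0,0.1,0.9, 0,0,0,0,0,0,0.9, 0,0,0,0,0,0,0.9]';python3 -m jog '[0,0,0,0,0,-3.5,0.9, 0,0,0,0,0,-4,0.9, 0,0,0,-1,2,-4,0.9, 0,0,0,-2.0,4,-2.5,0.9, 0,0,0,-2.0,4.1,0,0.9]'; python3 -m jog '[0,0,0,-2,4.1,0,0.9,0,0,0,-2,4.1,0,0.9,0,0,0,-2,4.1,0,0.9,0,0,0,-1.7,3.5,0,0.9]'
```

```text
clock: 15.12
tool_pos: [0.4347, -0.2848, 0.009]
tool_rot: [[-1.0, -0.008, 0.009], [-0.008, 1.0, -0.009], [-0.009, -0.009, -1.0]]
contact_force: [-0.5, 0.3, -0.2]
gripper_width: 0.0197
clock: 15.53
tool_pos: [0.4774, -0.1956, 0.1466]
tool_rot: [[-1.0, 0.005, 0.008], [0.005, 1.0, -0.009], [-0.008, -0.009, -1.0]]
contact_force: [1.5, -1.3, -0.3]
gripper_width: 0.0198
clock: 15.87
tool_pos: [0.5544, -0.0464, 0.1521]
tool_rot: [[-1.0, 0.009, 0.022], [0.009, 1.0, -0.014], [-0.022, -0.014, -1.0]]
contact_force: [0.7, -0.5, 0.6]
gripper_width: 0.02
```

```bash
python3 -m jog '[-0.8,1.2,-0.5,-1.8,3.5,0,0.9,0,0,0,-0.6,2,0.5,0.9,0,0,0,0,0.2,0.8,0.9,0,0,0,0,0,0,0.9]'
```

```text
clock: 16.2
tool_pos: [0.5838, 0.0207, 0.1413]
tool_rot: [[-1.0, -0.01, 0.008], [-0.01, 1.0, 0.002], [-0.008, 0.002, -1.0]]
contact_force: [-0.4, -0.6, 0.0]
gripper_width: 0.0197
```

```bash
python3 -m jog '[0,0.4,0.5,0.2,0,1.2,0.9,0,0,0,0,0,1.3,0.9,0,0,0,0,0,0.5,0.9,0,0,0,0,0,0,0.9]';  python3 - <<'E'
from h import *
snap('wrist','w12');print(r.sense()['tool_pos'])
E
```

```text
clock: 16.53
tool_pos: [0.5819, 0.018, 0.1106]
tool_rot: [[-1.0, 0.004, 0.003], [0.004, 1.0, 0.003], [-0.003, 0.003, -1.0]]
contact_force: [1.2, 0.7, 3.3]
gripper_width: 0.0199
[0.58188795 0.01762602 0.11093336]
```

View pics/w12.png

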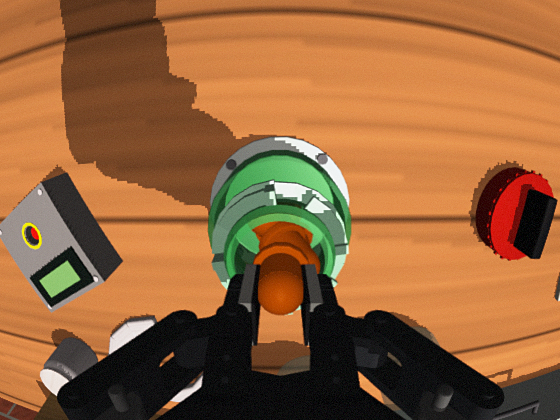

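Run:
```python
from h import *
a=np.load('/tmp/w12.npz')
cv2.imwrite('pics/w12c.png',cv2.resize(a['im'][130:320,200:360][:,:,::-1],None,fx=3.1,fy=3.1,interpolation=2))
```

```text
(no output)
```

View pics/w12c.png

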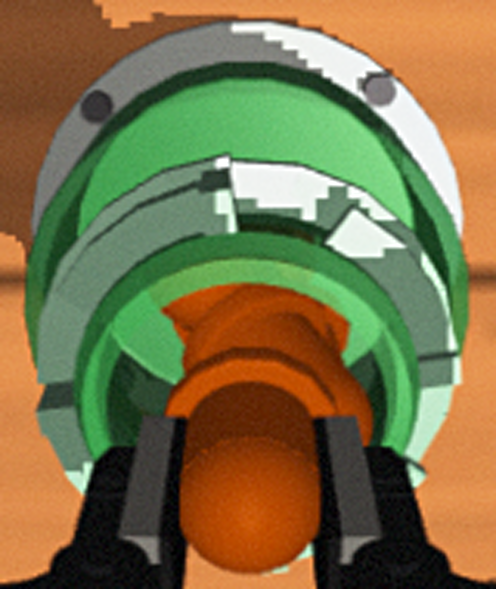

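```bash
python3 -m jog '[0,0,0,0,0,-3,0.9,0,0,0,0,0,-4,0.9,0,0,0,-0.6,0,-1,0.9,0,0,0,0,0,0,0.9]';  python3 - <<'E'
from h import *
im,d,s=snap('wrist','w13');print(s['tool_pos'])
cv2.imwrite('pics/w13c.png',cv2.resize(im[130:320,180:380][:,:,::-1],None,fx=3.1,fy=3.1,interpolation=2))
E
```

```text
clock: 16.92
tool_pos: [0.5823, 0.0129, 0.1906]
tool_rot: [[-1.0, 0.011, -0.009], [0.011, 1.0, -0.001], [0.009, -0.001, -1.0]]
contact_force: [0.4, 0.4, 0.2]
gripper_width: 0.02
[0.58232632 0.01290522 0.19059796]
```

View pics/w13c.png

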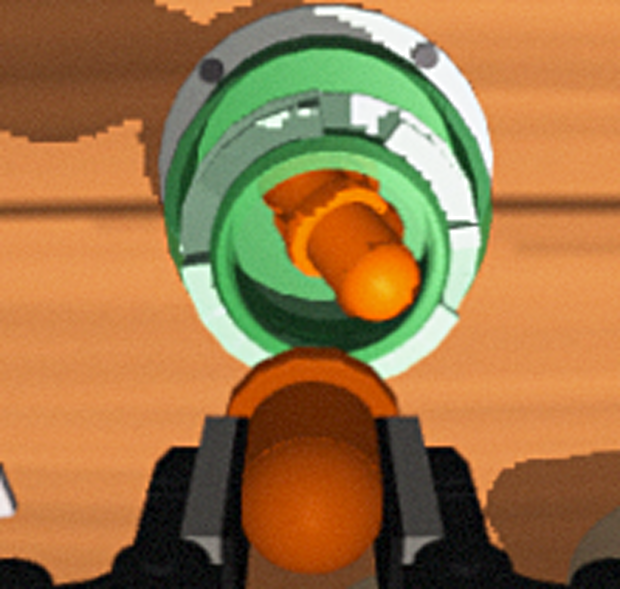

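Run:
```python
from h import *
a=np.load('/tmp/w13.npz');p=a['p'];R=a['R'];d=a['d']
for c in [(380,275),(375,285),(325,195),(350,240),(290,190)]:
    u=180+c[0]/3.1;v=130+c[1]/3.1
    print(c,wr(u,v,p,R,depth=d[int(v),int(u)]).round(4))
```

```text
(380, 275) [0.5799 0.0307 0.102 ]
(375, 285) [0.582  0.0294 0.1032]
(325, 195) [0.5646 0.0176 0.083 ]
(350, 240) [0.5733 0.0236 0.0943]
(290, 190) [0.5635 0.0087 0.0817]
```

```bash
python3 -m jog '[0,-0.5,-0.6,0,0.6,4,0.9,0,0,0,0,0,2.5,0.9,0,0,0,0,0,0.8,0.9,0,0,0,0,0,0,0.9]'; python3 -m jog '[0,0,0,0,0,0.5,0.9,0,0,0,0,0,0.6,0.9]'
```

```text
clock: 17.3
tool_pos: [0.5802, 0.0164, 0.1145]
tool_rot: [[-1.0, 0.003, 0.0], [0.003, 1.0, -0.003], [-0.0, -0.003, -1.0]]
contact_force: [0.9, -0.3, -0.9]
gripper_width: 0.0197
clock: 17.47
tool_pos: [0.5815, 0.0167, 0.1046]
tool_rot: [[-1.0, 0.004, 0.003], [0.004, 1.0, -0.0], [-0.003, -0.0, -1.0]]
contact_force: [1.1, 3.4, 10.5]
gripper_width: 0.0197
```

```bash
python3 -m jog '[0,0,0,0,0,-3,0.9,0,0,0,0,0,-4,0.9,0,0,0,-0.6,0,-1,0.9,0,0,0,0,0,0,0.9]';  python3 - <<'E'
from h import *
im,d,s=snap('wrist','w14');print(s['tool_pos'])
cv2.imwrite('pics/w14c.png',cv2.resize(im[130:320,180:380][:,:,::-1],None,fx=3.1,fy=3.1,interpolation=2))
E
```

```text
clock: 17.8
tool_pos: [0.5857, 0.0163, 0.1863]
tool_rot: [[-1.0, 0.005, -0.002], [0.005, 1.0, -0.0], [0.002, -0.0, -1.0]]
contact_force: [1.1, -0.0, 0.1]
gripper_width: 0.0196
[0.58574599 0.0162957  0.18632586]
```

View pics/w14c.png

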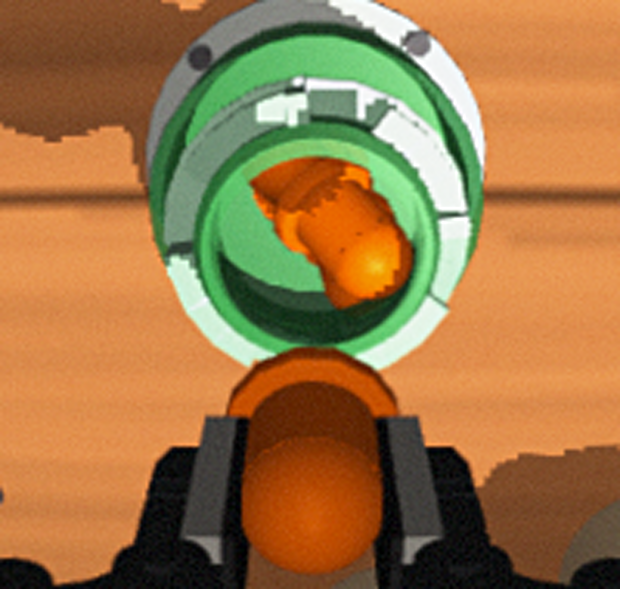

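Run:
```python
from h import *
a=np.load('/tmp/w14.npz');p=a['p'];R=a['R'];d=a['d']
for c in [(375,260),(340,210),(300,225),(275,185),(330,175),(345,190),(240,250),(355,290)]:
    u=180+c[0]/3.1;v=130+c[1]/3.1
    print(c,wr(u,v,p,R,depth=d[int(v),int(u)]).round(4))
```

```text
(375, 260) [0.5803 0.0329 0.0968]
(340, 210) [0.571  0.0247 0.0848]
(300, 225) [0.5765 0.0145 0.0793]
(275, 185) [0.5665 0.0081 0.0767]
(330, 175) [0.5629 0.0222 0.0812]
(345, 190) [0.5674 0.0261 0.0786]
(240, 250) [ 0.605  -0.0063  0.0112]
(355, 290) [0.5893 0.0282 0.0932]
```

```bash
python3 -m jog '[0,0,0,4,0,-0.5,0.9,0,0,0,4,0,0,0.9,0,0,0,3.2,0,2,0.9,0,0,0,0.3,0,4,0.9,0,0,0,0,0,4,0.9]'; python3 -m jog '[0,0,0,0,0,2,0.9,0,0,0,0,0,1.5,0.9,0,0,0,0,0,0,0.9]'
```

```text
clock: 18.27
tool_pos: [0.4736, 0.0155, 0.0921]
tool_rot: [[-1.0, 0.005, 0.013], [0.005, 1.0, -0.003], [-0.013, -0.003, -1.0]]
contact_force: [0.9, -0.6, -0.9]
gripper_width: 0.0198
clock: 18.52
tool_pos: [0.4604, 0.0164, 0.0455]
tool_rot: [[-1.0, 0.005, -0.008], [0.005, 1.0, -0.001], [0.008, -0.001, -1.0]]
contact_force: [-1.2, -0.6, -0.1]
gripper_width: 0.0202
```

```bash
python3 -m jog '[0,-0.5,0,0,0,1.8,0.9,0,0,0,0,0,1.2,0.9,0,0,0,0,0,0.3,0.9,0,0,0,0,0,0,0.9]'
```

```text
clock: 18.85
tool_pos: [0.4571, 0.0164, 0.0102]
tool_rot: [[-1.0, 0.006, -0.004], [0.006, 1.0, -0.001], [0.004, -0.001, -1.0]]
contact_force: [-0.2, 0.8, 0.6]
gripper_width: 0.0198
```

```bash
python3 -m jog '[0,0,0,0,0,0,-0.06,0,0,0,0,0,0,-0.06,0,0,0,0,0,-3,-0.06,0,0,0,0,0,-4,-0.06,0,0,0,0,0,-4,0]'; python3 -m jog '[0,0,0,-1,0,-4,1,0,0,0,-4,0,-2,1,0,0,0,-4,0,0,1,0,0,0,-2.7,0.3,1,1,0,0,0,0,0,1,1]'
```

```text
clock: 19.27
tool_pos: [0.4516, 0.017, 0.1189]
tool_rot: [[-1.0, 0.006, -0.019], [0.006, 1.0, 0.0], [0.019, 0.0, -1.0]]
contact_force: [1.0, 0.4, -0.0]
gripper_width: 0.0425
clock: 19.68
tool_pos: [0.5817, 0.0189, 0.1803]
tool_rot: [[-1.0, 0.006, 0.017], [0.006, 1.0, -0.003], [-0.017, -0.003, -1.0]]
contact_force: [0.6, -0.1, -0.6]
gripper_width: 0.0001
```

```bash
python3 -m jog '[0,0.6,0.3,0.3,0.1,3,1,0,0,0,0,0,3,1,0,0,0,0,0,0.5,1,0,0,0,0,0,0,1]';python3 - <<'E'
from h import *
im,d,s=snap('wrist','w15');print(s['tool_pos'])
E
```

```text
clock: 20.02
tool_pos: [0.5847, 0.0195, 0.1182]
tool_rot: [[-1.0, 0.011, 0.016], [0.011, 1.0, -0.004], [-0.016, -0.003, -1.0]]
contact_force: [0.3, 0.3, 0.2]
gripper_width: 0.0001
[0.58472421 0.01949039 0.11820913]
```

View pics/w15.png

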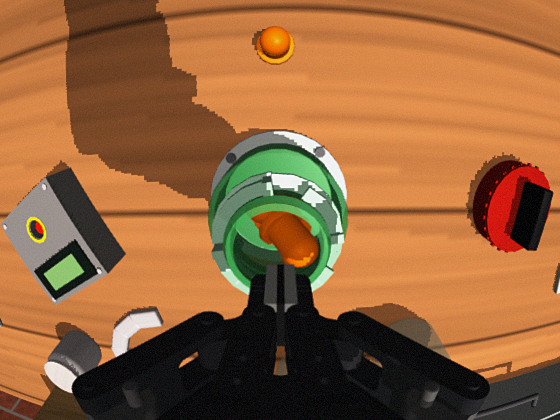

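```bash
python3 -m jog '[0,1,0.6,0.6,0.2,0.5,1,0,0,0,0.1,0,1,1,0,0,0,0,0,1,1,0,0,0,0,0,0.5,1]'
```

```text
clock: 20.4
tool_pos: [0.5808, 0.0216, 0.0936]
tool_rot: [[-1.0, 0.022, 0.008], [0.022, 1.0, -0.004], [-0.008, -0.003, -1.0]]
contact_force: [-1.4, -0.3, 14.3]
gripper_width: 0.0001
```

```bash
python3 -m jog '[0,0,-1.2,0,0,0.6,1]'; python3 -m jog '[0,0,0,0,0,0.7,1]'; python3 -m jog '[0,0,0,0,0,0.8,1]'
```

```text
clock: 20.48
tool_pos: [0.5835, 0.0208, 0.091]
tool_rot: [[-1.0, 0.001, 0.014], [0.001, 1.0, -0.006], [-0.014, -0.006, -1.0]]
contact_force: [-7.0, -3.1, 32.1]
gripper_width: 0.0001
clock: 20.57
tool_pos: [0.5863, 0.0193, 0.0888]
tool_rot: [[-1.0, 0.001, 0.019], [0.001, 1.0, -0.01], [-0.019, -0.01, -1.0]]
contact_force: [-10.5, -5.9, 33.4]
gripper_width: 0.0
clock: 20.65
tool_pos: [0.5894, 0.0166, 0.0866]
tool_rot: [[-1.0, 0.002, 0.026], [0.001, 1.0, -0.016], [-0.026, -0.016, -1.0]]
contact_force: [-4.8, -10.9, 21.8]
gripper_width: -0.0
```

```bash
python3 -m jog '[0,1,0,0,0,-3,1,0,0,0,-0.3,0,-4,1,0,0,0,-0.5,0,-1,1,0,0,0,0,0,0,1]';  python3 - <<'E'
from h import *
im,d,s=snap('wrist','w16');print(s['tool_pos'])
cv2.imwrite('pics/w16c.png',cv2.resize(im[130:320,180:380][:,:,::-1],None,fx=3.1,fy=3.1,interpolation=2))
p=s['tool_pos'];R=s['tool_rot']
H=np.zeros((190,200))
for v in range(130,320):
  for u in range(180,380):
    if d[v,u]>0: H[v-130,u-180]=wr(u,v,p,R,depth=d[v,u])[2]
H=np.clip(H/0.11*255,0,255).astype(np.uint8)
cv2.imwrite('pics/w16h.png',cv2.resize(cv2.applyColorMap(H,cv2.COLORMAP_JET),None,fx=3.1,fy=3.1,interpolation=0))
E
```

```text
clock: 20.98
tool_pos: [0.5957, 0.0166, 0.1704]
tool_rot: [[-1.0, 0.003, 0.008], [0.003, 1.0, -0.019], [-0.008, -0.019, -1.0]]
contact_force: [0.5, -0.5, -0.5]
gripper_width: -0.0001
[0.59572472 0.01659258 0.17042225]
```

View pics/w16c.png

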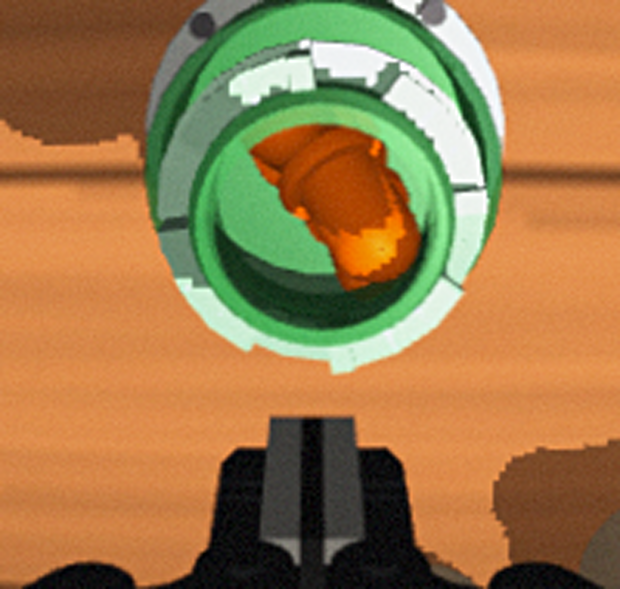

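View pics/w16h.png

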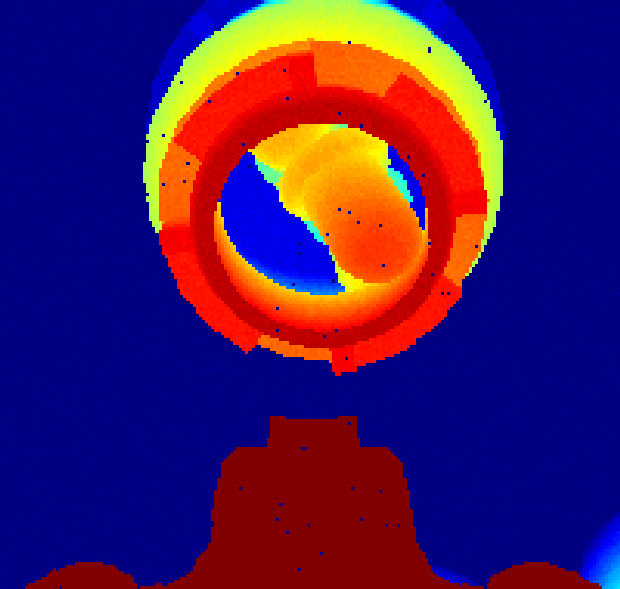

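```bash
python3 - <<'E'
from h import *
a=np.load('/tmp/w16.npz');p=a['p'];R=a['R'];d=a['d']
for c in [(265,150),(300,150),(300,180),(320,160),(330,190),(345,205),(360,220),(375,240),(385,260),(355,270),(410,220),(322,95),(322,335),(200,215),(445,215)]:
    u=180+c[0]/3.1;v=130+c[1]/3.1
    print(c,wr(u,v,p,R,depth=d[int(v),int(u)]).round(4))
E
python3 - <<'E'
import sys;sys.path.insert(0,'.')
from h import *
a=np.load('/tmp/w16.npz');cv2.imwrite('pics/w16z.png',cv2.resize(a['im'][155:250,235:330][:,:,::-1],None,fx=6.2,fy=6.2,interpolation=2))
E
```

```text
(265, 150) [0.5648 0.005  0.0762]
(300, 150) [0.5651 0.0133 0.0749]
(300, 180) [0.5717 0.0134 0.0785]
(320, 160) [0.5669 0.0182 0.0779]
(330, 190) [0.5735 0.0206 0.0811]
(345, 205) [0.5762 0.0241 0.0843]
(360, 220) [0.5786 0.0275 0.0886]
(375, 240) [0.5829 0.031  0.0903]
(385, 260) [0.5876 0.0334 0.0908]
(355, 270) [0.5909 0.0265 0.0884]
(410, 220) [0.5797 0.0394 0.0848]
(322, 95) [0.5474 0.0188 0.1008]
(322, 335) [0.6016 0.0189 0.1024]
(200, 215) [ 0.5729 -0.0075  0.104 ]
(445, 215) [0.5729 0.0454 0.1035]
```

View pics/w16z.png

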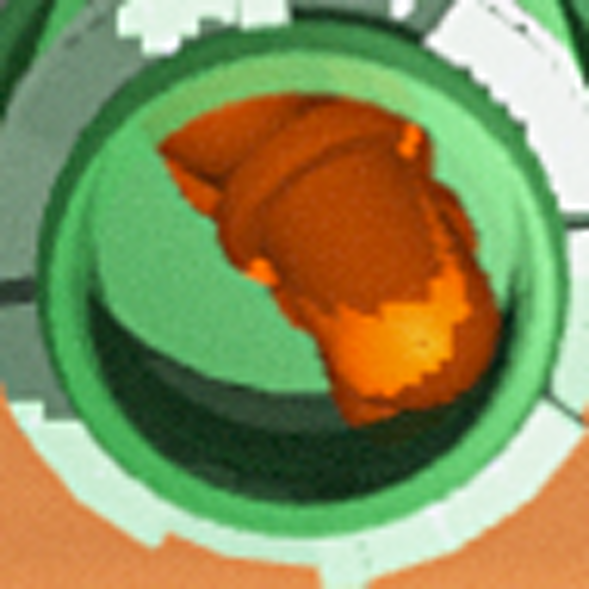

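```bash
python3 -m jog '[-1.1,0.5,0,1.3,0.9,3,1,0,0,0,0.1,0,2,1,0,0,0,0,0,0.3,1,0,0,0,0,0,0,1]'
```

```text
clock: 21.37
tool_pos: [0.5799, 0.0255, 0.1128]
tool_rot: [[-1.0, 0.003, -0.002], [0.003, 1.0, 0.001], [0.002, 0.001, -1.0]]
contact_force: [0.0, 0.3, 0.2]
gripper_width: -0.0001
```

```bash
python3 -m jog '[0,0,0,-0.2,0,1,1,0,0,0,0,0,0.8,1]'; python3 -m jog '[0,0,0,0,0,0.8,1]';python3 -m jog '[0,0,0,0,0,0.8,1]'
```

```text
clock: 21.53
tool_pos: [0.5819, 0.0255, 0.094]
tool_rot: [[-1.0, 0.003, -0.002], [0.003, 1.0, 0.001], [0.002, 0.001, -1.0]]
contact_force: [0.2, -0.3, -0.2]
gripper_width: 0.0002
clock: 21.62
tool_pos: [0.5835, 0.0251, 0.0886]
tool_rot: [[-1.0, 0.003, 0.001], [0.003, 1.0, 0.0], [-0.001, 0.0, -1.0]]
contact_force: [-15.4, -2.5, 55.6]
gripper_width: -0.0001
clock: 21.7
tool_pos: [0.5859, 0.0234, 0.0875]
tool_rot: [[-1.0, 0.003, 0.005], [0.003, 1.0, -0.004], [-0.005, -0.004, -1.0]]
contact_force: [-21.7, -5.5, 65.0]
gripper_width: 0.0
```

```bash
python3 -m jog '[0,0,0,0,0,-2,1,0,0,0,0,0,-4,1,0,0,0,-0.5,-0.5,-3,1,0,0,0,0,0,0,1]';  python3 - <<'E'
from h import *
im,d,s=snap('wrist','w17');print(s['tool_pos'])
cv2.imwrite('pics/w17c.png',cv2.resize(im[130:320,180:380][:,:,::-1],None,fx=3.1,fy=3.1,interpolation=2))
E
```

```text
clock: 22.03
tool_pos: [0.5923, 0.0177, 0.1837]
tool_rot: [[-1.0, 0.003, 0.008], [0.003, 1.0, -0.006], [-0.008, -0.006, -1.0]]
contact_force: [-0.5, -0.2, 1.3]
gripper_width: 0.0
[0.59234842 0.01768289 0.18366554]
```

View pics/w17c.png

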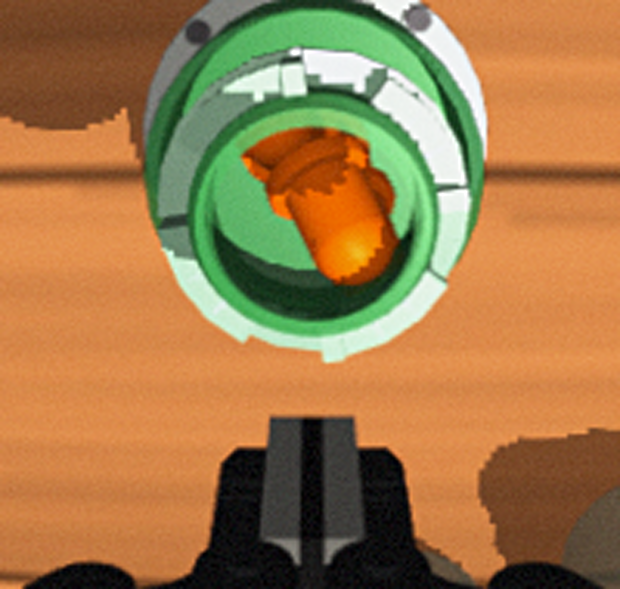

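Run:
```python
from h import *
a=np.load('/tmp/w17.npz');p=a['p'];R=a['R'];d=a['d']
for c in [(290,180),(325,175),(325,200),(335,220),(350,240),(355,260),(390,240),(310,240),(340,275)]:
    u=180+c[0]/3.1;v=130+c[1]/3.1
    print(c,wr(u,v,p,R,depth=d[int(v),int(u)]).round(4))
```

```text
(290, 180) [0.5721 0.0128 0.077 ]
(325, 175) [0.5704 0.0217 0.0786]
(325, 200) [0.5759 0.0217 0.0824]
(335, 220) [0.58   0.0241 0.0859]
(350, 240) [0.5838 0.0277 0.0904]
(355, 260) [0.5889 0.029  0.0908]
(390, 240) [0.5854 0.0379 0.0856]
(310, 240) [0.5858 0.0179 0.0843]
(340, 275) [0.594  0.0254 0.0873]
```

```bash
python3 -m jog '[-0.4,0.4,0,1.3,2.2,2,-0.06,0,0,0,0.1,2,2.2,-0.06,0,0,0,0,0.2,1,-0.06,0,0,0,0,0,0,-0.06]';  python3 - <<'E'
from h import *
im,d,s=snap('wrist','w18');print(s['tool_pos'],s['gripper_width'])
E
```

```text
clock: 22.42
tool_pos: [0.5788, 0.0621, 0.127]
tool_rot: [[-1.0, 0.006, 0.002], [0.006, 1.0, 0.001], [-0.002, 0.001, -1.0]]
contact_force: [0.8, -0.8, -0.5]
gripper_width: 0.0453
[0.57883207 0.06207211 0.12703852] 0.04528823730474342
```

View pics/w18.png

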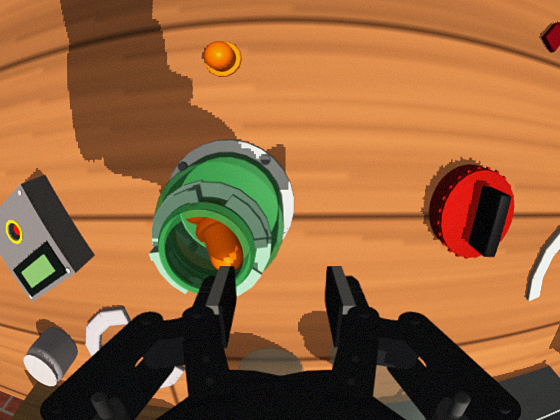

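```bash
python3 -m jog '[0,0,0,0.1,0.1,1.5,-0.06,0,0,0,0,0,1.2,-0.06]';python3 -m jog '[0,0,0,0,0,0.9,-0.06]';python3 -m jog '[0,0,0,0,-0.2,0.8,-0.06]'
```

```text
clock: 22.63
tool_pos: [0.5802, 0.0621, 0.1019]
tool_rot: [[-1.0, 0.006, 0.006], [0.006, 1.0, 0.0], [-0.006, 0.0, -1.0]]
contact_force: [-0.9, -0.0, 0.1]
gripper_width: 0.0455
clock: 22.72
tool_pos: [0.5813, 0.0605, 0.0948]
tool_rot: [[-1.0, 0.007, 0.008], [0.007, 1.0, -0.003], [-0.008, -0.003, -1.0]]
contact_force: [-3.6, -4.6, 5.7]
gripper_width: 0.0451
clock: 22.8
tool_pos: [0.582, 0.0576, 0.0872]
tool_rot: [[-1.0, 0.008, 0.009], [0.008, 1.0, -0.004], [-0.009, -0.004, -1.0]]
contact_force: [1.6, 3.1, 11.7]
gripper_width: 0.0451
```

```bash
python3 -m jog '[0,0,0,0.3,-0.3,0.7,-0.06]';python3 -m jog '[0,0,0,0.2,-0.5,0.5,-0.06]'
```

```text
clock: 22.88
tool_pos: [0.5851, 0.0548, 0.0851]
tool_rot: [[-1.0, 0.008, 0.02], [0.007, 1.0, -0.003], [-0.02, -0.003, -1.0]]
contact_force: [-5.3, 8.4, 45.7]
gripper_width: 0.0452
clock: 22.97
tool_pos: [0.5872, 0.0508, 0.0856]
tool_rot: [[-1.0, 0.007, 0.028], [0.007, 1.0, 0.0], [-0.028, 0.001, -1.0]]
contact_force: [-9.4, 6.0, 28.4]
gripper_width: 0.0453
```

```bash
python3 -m jog '[0,1,0,0.4,-0.6,-0.1,-0.06,0,0,0,0.4,-0.6,-0.1,-0.06]'; python3 -m jog '[0,0,0,0,0,-3,-0.06,0,0,0,0,0,-4,-0.06,0,0,0,-0.6,0,-2,1,0,0,0,0,0,0,1]';  python3 - <<'E'
from h import *
im,d,s=snap('wrist','w19');print(s['tool_pos'])
cv2.imwrite('pics/w19c.png',cv2.resize(im[130:320,180:380][:,:,::-1],None,fx=3.1,fy=3.1,interpolation=2))
E
```

```text
clock: 23.13
tool_pos: [0.5841, 0.0382, 0.0919]
tool_rot: [[-1.0, 0.007, 0.021], [0.007, 1.0, 0.001], [-0.021, 0.001, -1.0]]
contact_force: [1.3, -0.7, -0.0]
gripper_width: 0.0451
clock: 23.47
tool_pos: [0.5849, 0.0338, 0.1813]
tool_rot: [[-1.0, 0.011, 0.013], [0.011, 1.0, -0.0], [-0.013, 0.0, -1.0]]
contact_force: [1.3, -0.0, 1.3]
gripper_width: 0.0217
[0.58491199 0.03378879 0.18128805]
```

View pics/w19c.png

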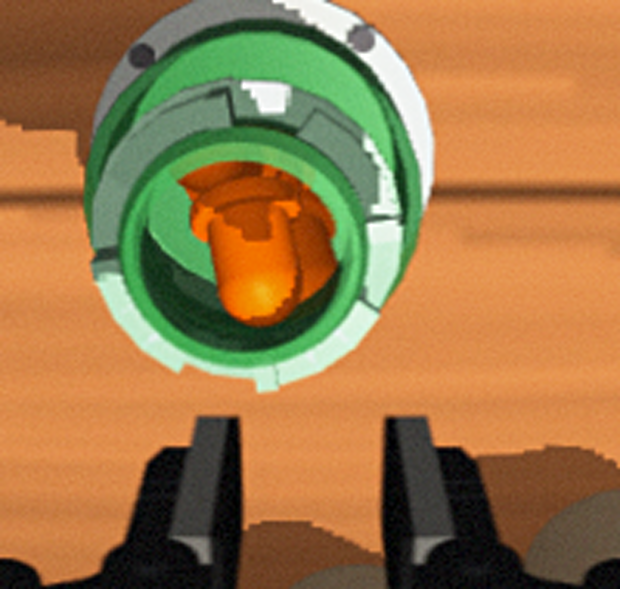

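Run:
```python
from h import *
a=np.load('/tmp/w19.npz');p=a['p'];R=a['R'];d=a['d']
for c in [(210,180),(245,185),(240,210),(250,240),(255,270),(260,300),(215,270),(295,270),(315,240),(315,270),(300,290),(145,250),(365,235),(260,150),(250,360)]:
    u=180+c[0]/3.1;v=130+c[1]/3.1
    print(c,wr(u,v,p,R,depth=d[int(v),int(u)]).round(4))
```

```text
(210, 180) [0.5647 0.0095 0.0752]
(245, 185) [0.5659 0.0184 0.0761]
(240, 210) [0.572  0.017  0.0777]
(250, 240) [0.5785 0.0197 0.0826]
(255, 270) [0.5844 0.021  0.0884]
(260, 300) [0.5914 0.0222 0.0907]
(215, 270) [0.5876 0.0101 0.079 ]
(295, 270) [0.5859 0.0308 0.0844]
(315, 240) [0.5868 0.0359 0.0577]
(315, 270) [0.5924 0.0359 0.0667]
(300, 290) [0.5909 0.032  0.0854]
(145, 250) [ 0.58   -0.0067  0.0849]
(365, 235) [0.5717 0.0475 0.1005]
(260, 150) [0.5504 0.024  0.1043]
(250, 360) [0.6021 0.02   0.1028]
```

```bash
python3 -m jog '[0,0.8,-0.4,0.8,1.5,2,-0.06,0,0,0,0.2,1.2,2.2,-0.06,0,0,0,0,0,1,-0.06,0,0,0,0,0,0,-0.06]'
```

```text
clock: 23.85
tool_pos: [0.5715, 0.059, 0.1216]
tool_rot: [[-1.0, 0.007, -0.007], [0.007, 1.0, -0.001], [0.007, -0.001, -1.0]]
contact_force: [-0.5, -0.3, -0.3]
gripper_width: 0.0454
```

```bash
python3 -m jog '[0,0,0,-0.3,0.2,1.2,-0.06,0,0,0,0,0,1.2,-0.06]';python3 -m jog '[0,0,0,0,0,0.9,-0.06]';python3 -m jog '[0,0,0,0,0,0.8,-0.06]'
```

```text
clock: 24.02
tool_pos: [0.5744, 0.0601, 0.0961]
tool_rot: [[-1.0, 0.007, -0.007], [0.007, 1.0, -0.002], [0.007, -0.002, -1.0]]
contact_force: [0.1, -0.1, -1.0]
gripper_width: 0.0454
clock: 24.1
tool_pos: [0.5739, 0.0597, 0.0854]
tool_rot: [[-1.0, 0.008, -0.008], [0.008, 1.0, -0.002], [0.008, -0.002, -1.0]]
contact_force: [-0.4, -0.2, -0.5]
gripper_width: 0.045
clock: 24.18
tool_pos: [0.5737, 0.0593, 0.076]
tool_rot: [[-1.0, 0.008, -0.009], [0.008, 1.0, -0.002], [0.009, -0.002, -1.0]]
contact_force: [0.5, 0.5, -0.7]
gripper_width: 0.0454
```

```bash
python3 -m jog '[0,0,0,-0.2,-0.5,0.1,-0.06,0,0,0,0,-0.8,0,-0.06]';python3 -m jog '[0,0,0,0,-0.8,0,-0.06]';python3 -m jog '[0,0,0,0,-0.8,0,-0.06]'
```

```text
clock: 24.35
tool_pos: [0.5716, 0.0494, 0.072]
tool_rot: [[-1.0, 0.006, -0.018], [0.006, 1.0, 0.006], [0.018, 0.006, -1.0]]
contact_force: [-2.4, 1.6, 2.1]
gripper_width: 0.0454
clock: 24.43
tool_pos: [0.5687, 0.0427, 0.071]
tool_rot: [[-1.0, 0.005, -0.024], [0.005, 1.0, 0.011], [0.024, 0.01, -1.0]]
contact_force: [-6.8, 5.0, 2.0]
gripper_width: 0.0451
clock: 24.52
tool_pos: [0.5654, 0.036, 0.07]
tool_rot: [[-1.0, 0.005, -0.031], [0.004, 1.0, 0.015], [0.031, 0.015, -0.999]]
contact_force: [-3.0, 7.2, 0.9]
gripper_width: 0.0454
```

```bash
python3 -m jog '[0.9,-1.5,0,-0.5,0,-3,-0.06,0,0,0,-0.5,0,-4,-0.06,0,0,0,-1.5,-1,-3,-0.06,0,0,0,0,0,0,1,0,0,0,0,0,0,1]';  python3 - <<'E'
from h import *
im,d,s=snap('wrist','w20');print(s['tool_pos'],s['contact_force'])
cv2.imwrite('pics/w20c.png',cv2.resize(im[130:320,180:380][:,:,::-1],None,fx=3.1,fy=3.1,interpolation=2))
E
```

```text
clock: 24.93
tool_pos: [0.5912, 0.023, 0.1709]
tool_rot: [[-1.0, 0.006, -0.008], [0.006, 1.0, 0.001], [0.008, 0.001, -1.0]]
contact_force: [-0.6, 0.8, -0.9]
gripper_width: 0.0219
[0.59115254 0.02300226 0.17088091] [-0.64319507  0.75801619 -0.92174684]
```

View pics/w20c.png

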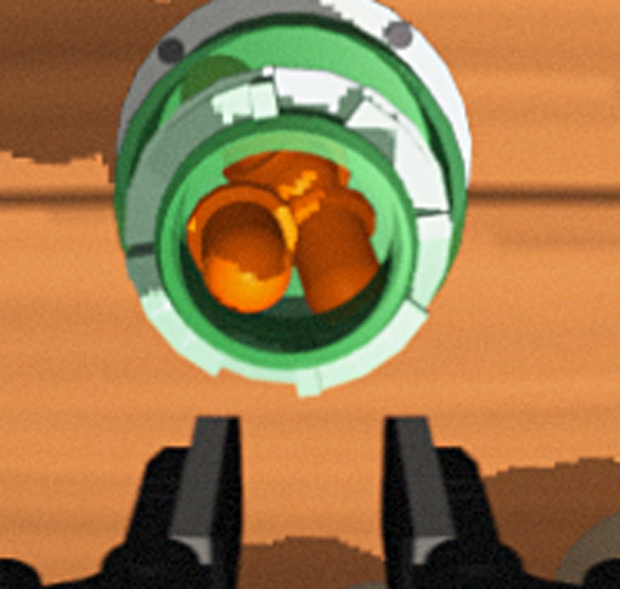

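Run:
```python
from h import *
a=np.load('/tmp/w20.npz');p=a['p'];R=a['R'];d=a['d']
for c in [(245,270),(240,230),(210,220),(290,180),(335,250),(260,165),(325,300)]:
    u=180+c[0]/3.1;v=130+c[1]/3.1
    print(c,wr(u,v,p,R,depth=d[int(v),int(u)]).round(4))
for c in [(70,38)]: pass
```

```text
(245, 270) [0.585  0.0087 0.0888]
(240, 230) [0.5773 0.0072 0.0816]
(210, 220) [ 0.5797 -0.0018  0.0639]
(290, 180) [0.574  0.0186 0.0442]
(335, 250) [0.5885 0.0305 0.0626]
(260, 165) [0.5689 0.0106 0.0481]
(325, 300) [0.5997 0.0277 0.0698]
```

```bash
python3 -m jog '[0,-0.4,-0.3,0.7,-1.0,3,1,0,0,0,0.1,0,2.5,1,0,0,0,0,0,0.8,1,0,0,0,0,0,0,1]'; python3 -m jog '[0,0,0,0,0,0.8,1]';  python3 -m jog '[0,0,0,0,0,0.8,1]'
```

```text
clock: 25.32
tool_pos: [0.5851, 0.0116, 0.1066]
tool_rot: [[-1.0, 0.001, 0.006], [0.001, 1.0, -0.0], [-0.006, -0.0, -1.0]]
contact_force: [0.0, 0.3, -0.8]
gripper_width: 0.0001
clock: 25.4
tool_pos: [0.5854, 0.0116, 0.0988]
tool_rot: [[-1.0, 0.001, 0.006], [0.001, 1.0, -0.0], [-0.006, -0.0, -1.0]]
contact_force: [0.5, -0.1, 0.8]
gripper_width: -0.0
clock: 25.48
tool_pos: [0.5852, 0.0118, 0.0903]
tool_rot: [[-1.0, 0.001, 0.005], [0.001, 1.0, 0.0], [-0.005, 0.0, -1.0]]
contact_force: [-2.0, 1.9, 2.2]
gripper_width: -0.0
```

```bash
python3 -m jog '[0,0,0,0,0,0.6,1]';  python3 -m jog '[0,0,0,0,0,0.7,1]'; python3 -m jog '[0,0,0,0,0,0.7,1]'
```

```text
clock: 25.57
tool_pos: [0.586, 0.0118, 0.0865]
tool_rot: [[-1.0, 0.001, 0.007], [0.001, 1.0, -0.0], [-0.007, -0.0, -1.0]]
contact_force: [-12.5, 1.9, 42.1]
gripper_width: 0.0002
clock: 25.65
tool_pos: [0.587, 0.0121, 0.0855]
tool_rot: [[-1.0, 0.001, 0.008], [0.001, 1.0, -0.0], [-0.008, -0.0, -1.0]]
contact_force: [-22.1, 2.8, 58.3]
gripper_width: 0.0002
clock: 25.73
tool_pos: [0.5871, 0.0123, 0.0856]
tool_rot: [[-1.0, 0.001, 0.008], [0.001, 1.0, -0.001], [-0.008, -0.001, -1.0]]
contact_force: [-20.8, 1.6, 46.4]
gripper_width: -0.0
```

```bash
python3 -m jog '[0,0.3,0,0,0,-3,1,0,0,0,0,0,-4,1,0,0,0,2,0,-2,-0.06,0,0,0,4,0,0,-0.06,0,0,0,3.5,0,0,-0.06]'; python3 -m jog '[0,0,0,1.5,0.2,2,-0.06,0,0,0,0,0,0,-0.06]';python3 - <<'E'
from h import *
im,d,s=snap('wrist','w21');print(s['tool_pos'],s['contact_force'])
E
```

```text
clock: 26.15
tool_pos: [0.5004, 0.0123, 0.186]
tool_rot: [[-1.0, -0.001, 0.02], [-0.001, 1.0, -0.003], [-0.02, -0.003, -1.0]]
contact_force: [-0.7, 0.0, -0.0]
gripper_width: 0.0359
clock: 26.32
tool_pos: [0.481, 0.0148, 0.1674]
tool_rot: [[-1.0, -0.002, 0.021], [-0.002, 1.0, -0.004], [-0.021, -0.004, -1.0]]
contact_force: [-1.9, -0.1, -1.8]
gripper_width: 0.0456
[0.48100028 0.01478866 0.16743844] [-1.91193602 -0.12849258 -1.78788616]
```

View pics/w21.png

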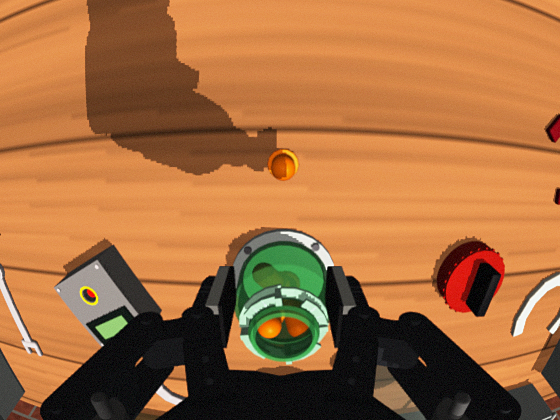

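```bash
python3 -m jog '[0,1.2,0,2.2,0.2,3,-0.06,0,0,0,0.4,0,4,-0.06,0,0,0,0.2,0,3.5,-0.06,0,0,0,0,0,1,-0.06,0,0,0,0,0,0,-0.06]'
```

```text
clock: 26.78
tool_pos: [0.4749, 0.0145, 0.0589]
tool_rot: [[-1.0, -0.003, 0.03], [-0.003, 1.0, -0.007], [-0.03, -0.007, -1.0]]
contact_force: [0.1, 0.7, -0.3]
gripper_width: 0.0455
```

```bash
python3 -m jog '[-0.4,1.7,0,1.8,0.2,0.2,-0.06,0,0,0,0.9,0,0.5,-0.06,0,0,0,0,0,1.5,-0.06,0,0,0,0,0,0.7,-0.06]';python3 - <<'E'
from h import *
im,d,s=snap('wrist','w22');print(s['tool_pos'],s['tool_rot'][:,2])
E
```

```text
clock: 27.12
tool_pos: [0.4538, 0.0158, 0.0329]
tool_rot: [[-1.0, -0.003, 0.007], [-0.003, 1.0, -0.001], [-0.007, -0.001, -1.0]]
contact_force: [-0.1, -0.2, 0.8]
gripper_width: 0.0451
[0.45384412 0.0157845  0.0328555 ] [ 7.10648220e-03 -5.72985859e-04 -9.99974584e-01]
```

View pics/w22.png

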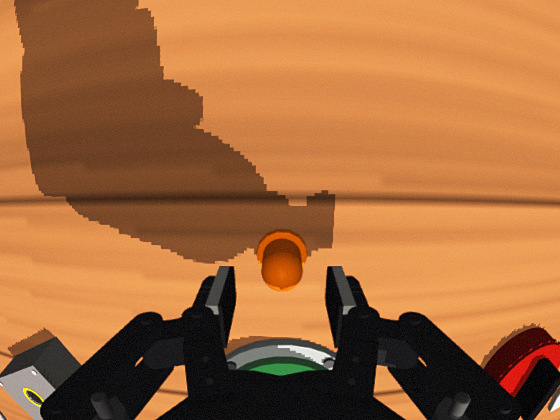

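```bash
python3 -m jog '[0,0.3,0,0.3,0.1,1.3,-0.06,0,0,0,0,0,0.5,-0.06,0,0,0,0,0,0.1,0.9,0,0,0,0,0,0,0.9, 0,0,0,0,0,0,0.9]';python3 -m jog '[0,0,0,0,0,-3.5,0.9, 0,0,0,0,0,-4,0.9, 0,0,0,0,0.2,-4,0.9, 0,0,0,-2.5,0.3,-2.5,0.9, 0,0,0,-3.3,0.2,0,0.9]'; python3 -m jog '[0,0,0,-3.5,0.2,0.5,0.9,0,0,0,-2.0,0,1,0.9,0,0,0,0,0,0.5,0.9,0,0,0,0,0,0,0.9]'
```

```text
clock: 27.58
tool_pos: [0.454, 0.0164, 0.0165]
tool_rot: [[-1.0, -0.003, 0.007], [-0.003, 1.0, -0.001], [-0.007, -0.001, -1.0]]
contact_force: [1.1, -0.8, -0.1]
gripper_width: 0.0194
clock: 28.0
tool_pos: [0.5038, 0.0243, 0.1621]
tool_rot: [[-1.0, -0.002, -0.003], [-0.002, 1.0, -0.0], [0.003, -0.0, -1.0]]
contact_force: [0.6, 0.2, -0.2]
gripper_width: 0.0194
clock: 28.33
tool_pos: [0.5724, 0.0264, 0.1507]
tool_rot: [[-1.0, -0.003, 0.019], [-0.003, 1.0, -0.002], [-0.019, -0.002, -1.0]]
contact_force: [-1.0, -0.1, 0.2]
gripper_width: 0.0194
```

```bash
python3 -m jog '[0,1.1,0,-0.5,0,1,0.9,0,0,0,0,0,1.2,0.9,0,0,0,0,0,0.5,0.9,0,0,0,0,0,0,0.9]'
python3 - <<'E'
from h import *
im,d,s=snap('wrist','w23');print(s['tool_pos'],s['contact_force'])
cv2.imwrite('pics/w23c.png',cv2.resize(im[130:320,180:380][:,:,::-1],None,fx=3.1,fy=3.1,interpolation=2))
E
```

```text
clock: 28.67
tool_pos: [0.574, 0.0263, 0.1233]
tool_rot: [[-1.0, -0.003, -0.003], [-0.003, 1.0, -0.002], [0.003, -0.002, -1.0]]
contact_force: [-0.6, -0.6, -0.2]
gripper_width: 0.0194
[0.57396498 0.02631024 0.12332258] [-0.63935388 -0.55430202 -0.21676554]
```

View pics/w23c.png

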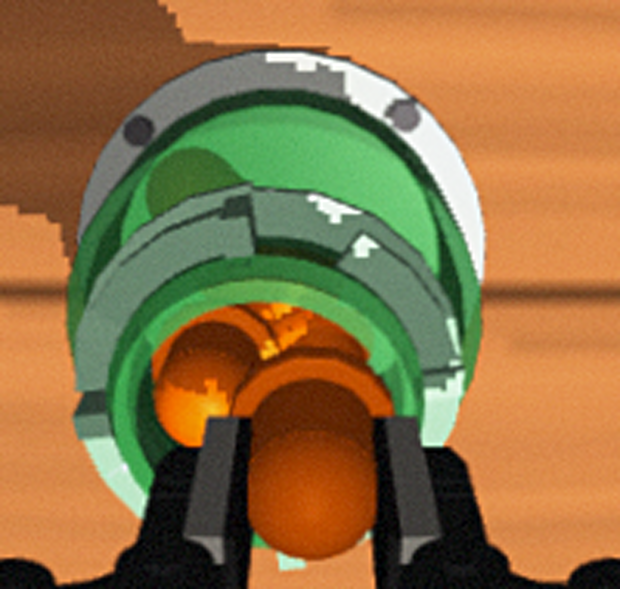

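```bash
python3 -m jog '[0,-0.2,0,0.3,-0.1,0.8,0.9,0,0,0,0,0,0.5,0.9]';  python3 -m jog '[0,0,0,0,0,0.4,0.9]'
```

```text
clock: 28.88
tool_pos: [0.5705, 0.0248, 0.1115]
tool_rot: [[-1.0, -0.003, 0.003], [-0.003, 1.0, -0.003], [-0.003, -0.003, -1.0]]
contact_force: [-0.8, 0.0, -0.3]
gripper_width: 0.0194
clock: 28.97
tool_pos: [0.57, 0.0248, 0.1073]
tool_rot: [[-1.0, -0.003, 0.003], [-0.003, 1.0, -0.003], [-0.003, -0.003, -1.0]]
contact_force: [0.2, 0.6, -0.1]
gripper_width: 0.0192
```

```bash
python3 -m jog '[0,0,0,-0.4,-0.3,0.5,0.9]';  python3 -m jog '[0,0,0,-0.1,-0.1,0.5,0.9]';  python3 -m jog '[0,0,0,0,0,0.5,0.9]'
```

```text
clock: 29.05
tool_pos: [0.5726, 0.0224, 0.1022]
tool_rot: [[-1.0, -0.003, 0.002], [-0.003, 1.0, -0.002], [-0.002, -0.002, -1.0]]
contact_force: [-4.4, 1.5, 11.2]
gripper_width: 0.019
clock: 29.13
tool_pos: [0.574, 0.0221, 0.099]
tool_rot: [[-1.0, -0.004, 0.002], [-0.004, 1.0, 0.001], [-0.002, 0.001, -1.0]]
contact_force: [-8.3, 3.9, 29.0]
gripper_width: 0.019
clock: 29.22
tool_pos: [0.5746, 0.0224, 0.0978]
tool_rot: [[-1.0, -0.004, 0.003], [-0.004, 1.0, 0.002], [-0.003, 0.002, -1.0]]
contact_force: [-13.5, 0.8, 38.4]
gripper_width: 0.0193
```

Blocked (38 N). Releasing here, then look.

```bash
python3 -m jog '[0,0,0,0.2,0,-0.5,0.9,0,0,0,0,0,0,0.3,0,0,0,0,0,0,0.2,0,0,0,0,0,0,0.2]'; python3 -m jog '[0,0,0,0,0,-3,0.2,0,0,0,-0.3,0,-4,0.2,0,0,0,-1.5,0,-2,1,0,0,0,0,0,0,1,0,0,0,0,0,0,1]';  python3 - <<'E'
from h import *
im,d,s=snap('wrist','w24');print(s['tool_pos'],s['contact_force'])
cv2.imwrite('pics/w24c.png',cv2.resize(im[130:320,180:380][:,:,::-1],None,fx=3.1,fy=3.1,interpolation=2))
E
```

```text
clock: 29.55
tool_pos: [0.5746, 0.0218, 0.1046]
tool_rot: [[-1.0, -0.004, 0.007], [-0.004, 1.0, 0.001], [-0.007, 0.001, -1.0]]
contact_force: [0.3, -1.1, -0.1]
gripper_width: 0.0343
clock: 29.97
tool_pos: [0.588, 0.022, 0.1907]
tool_rot: [[-1.0, -0.004, -0.006], [-0.004, 1.0, 0.003], [0.006, 0.003, -1.0]]
contact_force: [-0.4, 0.1, -0.4]
gripper_width: 0.0007
[0.58802395 0.02198838 0.19068683] [-0.40915911  0.14644361 -0.41945832]
```

View pics/w24c.png

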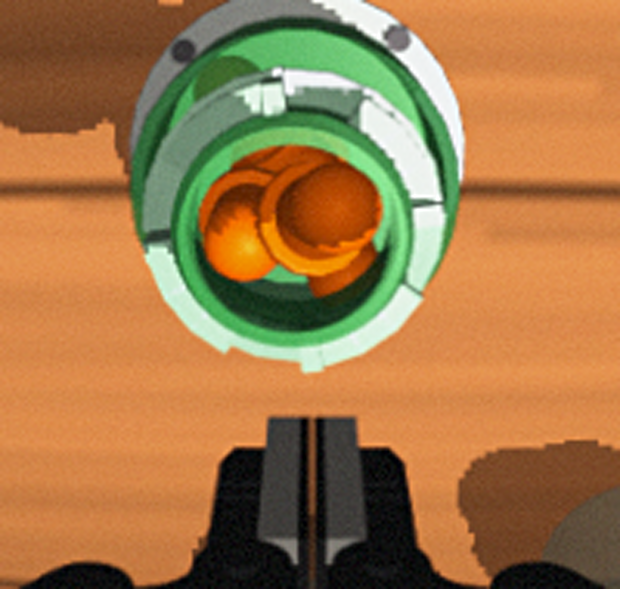

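Run:
```python
from h import *
a=np.load('/tmp/w24.npz');p=a['p'];R=a['R'];d=a['d']
for c in [(330,200),(345,185),(310,265),(365,230),(240,245),(270,240),(300,160),(345,280)]:
    u=180+c[0]/3.1;v=130+c[1]/3.1
    print(c,wr(u,v,p,R,depth=d[int(v),int(u)]).round(4))
cv2.imwrite('pics/w24z.png',cv2.resize(a['im'][160:245,230:315][:,:,::-1],None,fx=7,fy=7,interpolation=2))
```

```text
(330, 200) [0.5641 0.0275 0.1126]
(345, 185) [0.5611 0.0309 0.1108]
(310, 265) [0.5866 0.0231 0.0915]
(365, 230) [0.5716 0.0357 0.1111]
(240, 245) [0.5825 0.0052 0.0879]
(270, 240) [0.5798 0.0131 0.0923]
(300, 160) [0.5698 0.0202 0.0451]
(345, 280) [0.5974 0.0328 0.0723]
```

View pics/w24z.png

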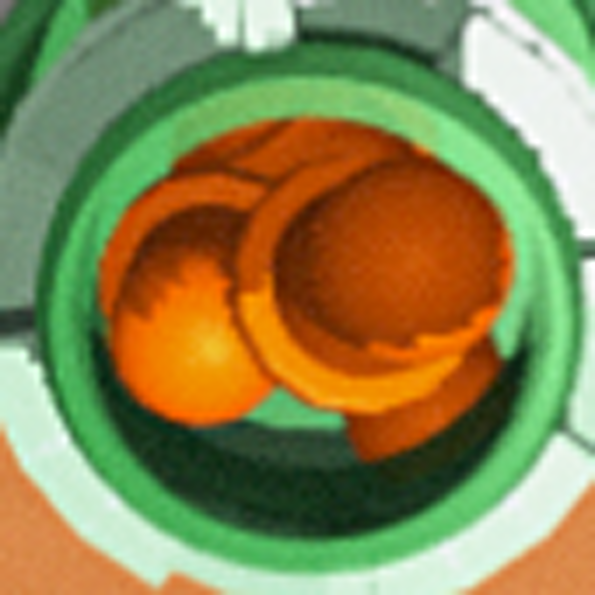

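```bash
python3 -m jog '[0,-0.3,0,1.5,0.5,3,0.06,0,0,0,0.6,0,3,0.06,0,0,0,0,0,1,0.06,0,0,0,0,0,0,0.06]';python3 - <<'E'
from h import *
im,d,s=snap('wrist','w25');print(s['tool_pos'],s['contact_force'])
cv2.imwrite('pics/w25c.png',cv2.resize(im[150:340,180:380][:,:,::-1],None,fx=3.1,fy=3.1,interpolation=2))
E
```

```text
clock: 30.35
tool_pos: [0.5636, 0.0273, 0.1141]
tool_rot: [[-1.0, -0.003, -0.004], [-0.003, 1.0, 0.004], [0.004, 0.004, -1.0]]
contact_force: [-0.6, 0.3, -0.8]
gripper_width: 0.0401
[0.56361052 0.02731721 0.1140512 ] [-0.5808324   0.30175427 -0.78540529]
```

View pics/w25c.png

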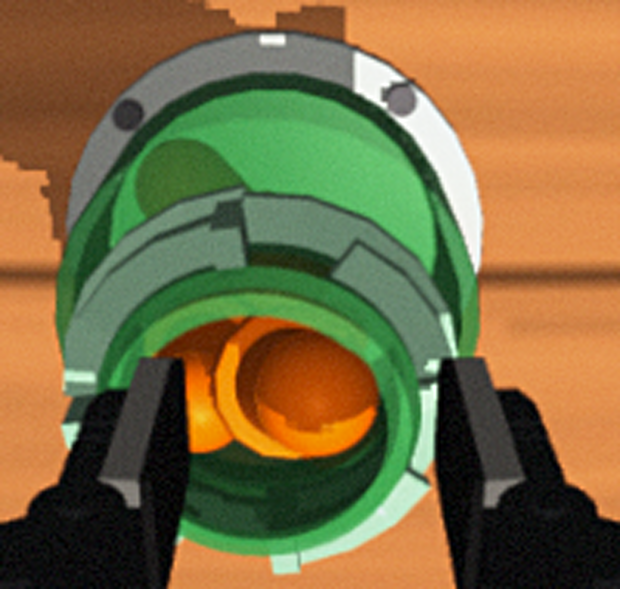

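```bash
python3 -m jog '[0,0,0,-0.1,0,0.6,0.06,0,0,0,0,0,0.4,0.06,0,0,0,0,0,0,0.9,0,0,0,0,0,0,0.9,0,0,0,0,0,0,0.9]'; python3 -m jog '[0,0,0,0,0,-1,0.9,0,0,0,0,0,-2,0.9,0,0,0,-0.5,0,-2,0.9,0,0,0,0,0,0,0.9]';python3 - <<'E'
from h import *
im,d,s=snap('wrist','w26');print(s['tool_pos'],s['contact_force'])
cv2.imwrite('pics/w26c.png',cv2.resize(im[150:340,180:380][:,:,::-1],None,fx=3.1,fy=3.1,interpolation=2))
E
```

```text
clock: 30.82
tool_pos: [0.5672, 0.0276, 0.106]
tool_rot: [[-1.0, -0.003, -0.002], [-0.003, 1.0, 0.005], [0.002, 0.005, -1.0]]
contact_force: [0.6, 0.6, 0.6]
gripper_width: 0.016
clock: 31.15
tool_pos: [0.5735, 0.0268, 0.1605]
tool_rot: [[-1.0, -0.003, 0.0], [-0.003, 1.0, 0.004], [-0.0, 0.004, -1.0]]
contact_force: [1.7, 0.5, -0.1]
gripper_width: 0.0155
[0.57345305 0.02679567 0.16051934] [ 1.71839968  0.51072142 -0.06032179]
```

View pics/w26c.png

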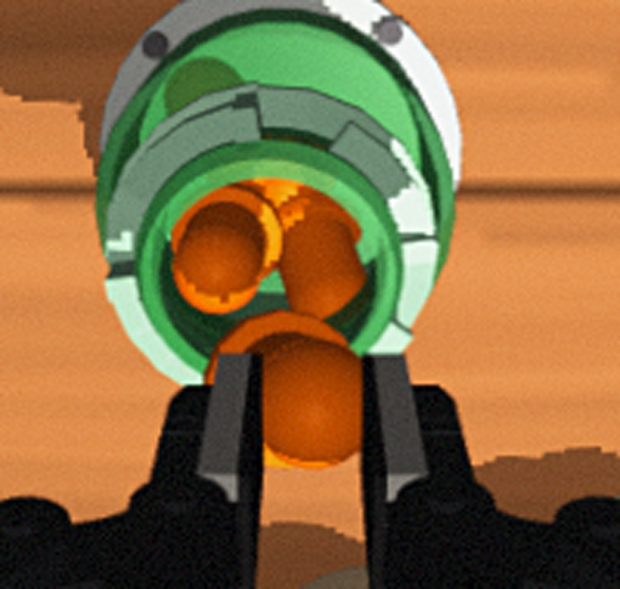

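Run:
```python
from h import *
a=np.load('/tmp/w26.npz');p=a['p'];R=a['R'];d=a['d']
for c in [(220,245),(215,290),(245,225),(185,240),(275,190),(320,240),(340,215),(300,300),(330,300),(270,340)]:
    u=180+c[0]/3.1;v=150+c[1]/3.1
    print(c,wr(u,v,p,R,depth=d[int(v),int(u)]).round(4))
```

```text
(220, 245) [0.5754 0.0069 0.0838]
(215, 290) [0.5848 0.0059 0.0885]
(245, 225) [0.5754 0.012  0.0701]
(185, 240) [ 0.5761 -0.0019  0.0789]
(275, 190) [0.5743 0.0186 0.0456]
(320, 240) [0.5841 0.0306 0.0575]
(340, 215) [0.5801 0.036  0.0494]
(300, 300) [0.5969 0.0254 0.0672]
(330, 300) [0.5956 0.033  0.0701]
(270, 340) [0.5703 0.0207 0.1434]
```

```bash
python3 -m jog '[0,0,0,3.5,0,-1,0.9,0,0,0,4,0,0,0.9,0,0,0,3.2,0,2,0.9,0,0,0,0.3,0,4,0.9,0,0,0,0,0,4,0.9]'; python3 -m jog '[0,0,0,0,0,1.5,0.9,0,0,0,0,0,0,0.9]';python3 - <<'E'
from h import *
im,d,s=snap('wrist','w27');print(s['tool_pos'],s['contact_force'])
E
```

```text
clock: 31.62
tool_pos: [0.4694, 0.0254, 0.0746]
tool_rot: [[-1.0, -0.003, 0.02], [-0.003, 1.0, 0.001], [-0.02, 0.0, -1.0]]
contact_force: [1.4, -0.6, -1.3]
gripper_width: 0.0159
clock: 31.78
tool_pos: [0.4606, 0.0259, 0.052]
tool_rot: [[-1.0, -0.003, 0.007], [-0.003, 1.0, 0.001], [-0.007, 0.001, -1.0]]
contact_force: [-0.4, 0.0, -0.2]
gripper_width: 0.016
[0.460599   0.02588051 0.05199152] [-0.42331121  0.04644431 -0.2486111 ]
```

View pics/w27.png

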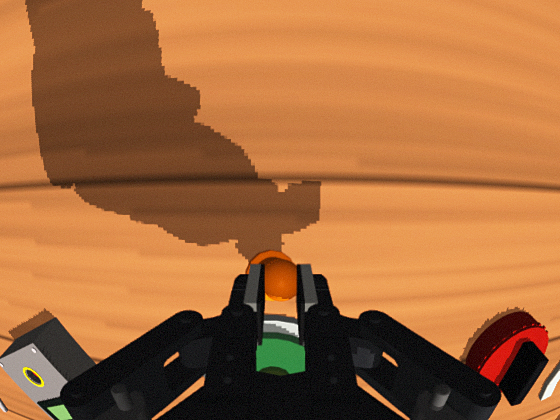

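```bash
python3 -m jog '[0,0,0,0,0,1.3,0.9,0,0,0,0,0,0.8,0.9,0,0,0,0,0,0,0.9]';python3 -m jog '[0,0,0,0,0,0.4,0.9]'
```

```text
clock: 32.08
tool_pos: [0.4632, 0.0256, 0.0337]
tool_rot: [[-1.0, -0.003, 0.01], [-0.003, 1.0, 0.001], [-0.01, 0.001, -1.0]]
contact_force: [-0.3, -0.1, -0.7]
gripper_width: 0.0158
clock: 32.17
tool_pos: [0.4649, 0.0255, 0.0309]
tool_rot: [[-1.0, -0.003, 0.013], [-0.003, 1.0, 0.0], [-0.013, 0.0, -1.0]]
contact_force: [-0.2, 0.3, 0.9]
gripper_width: 0.0157
```

```bash
python3 -m jog '[0,0,0,0,0,0.3,0.9]'; python3 -m jog '[0,0,0,0,0,0.3,0.9]'; python3 -m jog '[0,0,0,0,0,0.3,0.9]'
```

```text
clock: 32.25
tool_pos: [0.467, 0.0254, 0.0298]
tool_rot: [[-1.0, -0.003, 0.016], [-0.003, 1.0, 0.0], [-0.016, 0.0, -1.0]]
contact_force: [-2.7, -0.2, 17.0]
gripper_width: 0.0158
clock: 32.33
tool_pos: [0.4694, 0.0254, 0.0294]
tool_rot: [[-1.0, -0.003, 0.02], [-0.003, 1.0, 0.0], [-0.02, 0.0, -1.0]]
contact_force: [-5.2, 0.3, 21.4]
gripper_width: 0.0158
clock: 32.42
tool_pos: [0.4713, 0.0252, 0.0293]
tool_rot: [[-1.0, -0.003, 0.022], [-0.003, 1.0, -0.0], [-0.022, -0.0, -1.0]]
contact_force: [-5.0, -3.9, 21.4]
gripper_width: 0.0159
```

Touching the bench. Release, lift, and go back over the jar with closed fingers.

```bash
python3 -m jog '[0,1.2,0,0,0,0,-0.06,0,0,0,0,0,0,-0.06,0,0,0,0,0,-3,-0.06,0,0,0,0,0,-4,-0.06,0,0,0,0,0,-4,0]'; python3 -m jog '[0,0,0,-1,0,-4,1,0,0,0,-4,0,-1,1,0,0,0,-3.6,0,0,1,0,0,0,-1.0,0,0,1,0,0,0,0,0,0,1]';python3 - <<'E'
from h import *
im,d,s=snap('wrist','w28');print(s['tool_pos'],s['contact_force'])
E
```

```text
clock: 32.83
tool_pos: [0.4685, 0.0254, 0.1393]
tool_rot: [[-1.0, -0.003, -0.007], [-0.003, 1.0, 0.0], [0.007, 0.0, -1.0]]
contact_force: [1.9, -0.5, -0.2]
gripper_width: 0.0426
clock: 33.25
tool_pos: [0.5747, 0.0255, 0.2067]
tool_rot: [[-1.0, -0.003, 0.02], [-0.003, 1.0, -0.002], [-0.02, -0.002, -1.0]]
contact_force: [0.2, -0.5, -0.2]
gripper_width: 0.0001
[0.57466929 0.02548149 0.2066532 ] [ 0.1690566  -0.50961624 -0.15207843]
```

View pics/w28.png

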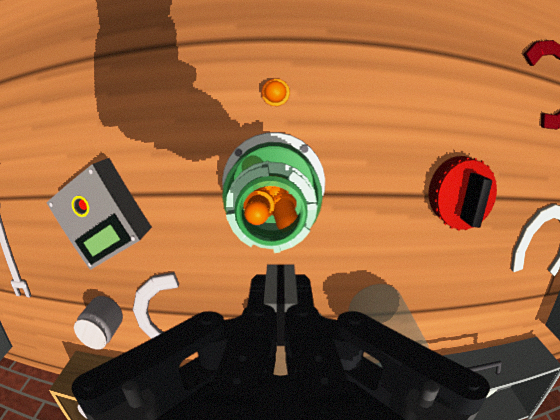

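```bash
python3 -m jog '[0,1.1,0,0.5,0,4,1,0,0,0,0,0,3,1,0,0,0,0,0,1,1,0,0,0,0,0,0,1]'
```

```text
clock: 33.63
tool_pos: [0.5676, 0.0254, 0.126]
tool_rot: [[-1.0, -0.004, 0.002], [-0.004, 1.0, -0.002], [-0.002, -0.002, -1.0]]
contact_force: [-0.8, 0.3, 0.4]
gripper_width: -0.0
```

```bash
python3 -m jog '[0,0,0,-0.1,0,1.5,1,0,0,0,0,0,1.5,1]'; python3 -m jog '[0,0,0,0,0,1,1]';  python3 -m jog '[0,0,0,0,0,1,1]'; python3 -m jog '[0,0,0,0,0,0.8,1]'
```

```text
clock: 33.8
tool_pos: [0.5684, 0.0254, 0.0983]
tool_rot: [[-1.0, -0.004, 0.004], [-0.004, 1.0, -0.002], [-0.004, -0.002, -1.0]]
contact_force: [-0.8, -0.8, 0.4]
gripper_width: 0.0006
clock: 33.88
tool_pos: [0.5691, 0.0248, 0.0891]
tool_rot: [[-1.0, -0.003, 0.007], [-0.003, 1.0, -0.004], [-0.007, -0.004, -1.0]]
contact_force: [2.2, -1.6, 2.9]
gripper_width: 0.0002
clock: 33.97
tool_pos: [0.5701, 0.0244, 0.0801]
tool_rot: [[-1.0, -0.003, 0.009], [-0.003, 1.0, -0.004], [-0.009, -0.005, -1.0]]
contact_force: [0.4, -1.2, 0.9]
gripper_width: 0.0
clock: 34.05
tool_pos: [0.5702, 0.0242, 0.0722]
tool_rot: [[-1.0, -0.003, 0.01], [-0.003, 1.0, -0.005], [-0.01, -0.005, -1.0]]
contact_force: [0.5, -0.9, 1.2]
gripper_width: -0.0003
```

```bash
python3 -m jog '[0,0,0,0,0,0.8,1]'; python3 -m jog '[0,0,0,0,0,0.7,1]'
```

```text
clock: 34.13
tool_pos: [0.5702, 0.0246, 0.0649]
tool_rot: [[-1.0, -0.003, 0.01], [-0.003, 1.0, -0.003], [-0.01, -0.003, -1.0]]
contact_force: [-6.9, 0.5, 44.4]
gripper_width: 0.0001
clock: 34.22
tool_pos: [0.5706, 0.0249, 0.064]
tool_rot: [[-1.0, -0.004, 0.01], [-0.004, 1.0, -0.002], [-0.01, -0.002, -1.0]]
contact_force: [-28.3, -1.4, 81.3]
gripper_width: 0.0001
```

```bash
python3 -m jog '[0,0,0,0,0,-0.5,1]'; python3 -m jog '[0,0,0,0,-0.6,0,1]'; python3 -m jog '[0,0,0,0,-0.6,0,1]'; python3 -m jog '[0,0,0,0,-0.6,0,1]'
```

```text
clock: 34.3
tool_pos: [0.57, 0.0248, 0.0703]
tool_rot: [[-1.0, -0.004, 0.009], [-0.004, 1.0, -0.003], [-0.009, -0.003, -1.0]]
contact_force: [-0.6, -1.1, -4.1]
gripper_width: -0.0003
clock: 34.38
tool_pos: [0.5685, 0.0225, 0.0717]
tool_rot: [[-1.0, -0.006, 0.007], [-0.006, 1.0, 0.006], [-0.007, 0.006, -1.0]]
contact_force: [-8.0, 14.4, 0.4]
gripper_width: 0.0001
clock: 34.47
tool_pos: [0.5647, 0.0203, 0.0708]
tool_rot: [[-1.0, -0.008, 0.0], [-0.008, 1.0, 0.016], [-0.001, 0.016, -1.0]]
contact_force: [-5.8, 9.5, -0.3]
gripper_width: -0.0002
clock: 34.55
tool_pos: [0.563, 0.0189, 0.0703]
tool_rot: [[-1.0, -0.011, -0.002], [-0.011, 1.0, 0.028], [0.002, 0.028, -1.0]]
contact_force: [3.6, 16.4, 2.0]
gripper_width: 0.0001
```

```bash
python3 -m jog '[0,0,0,-0.4,-0.7,0.2,1]'; python3 -m jog '[0,0,0,-0.4,-0.7,0.2,1]'; python3 -m jog '[0,0,0,-0.4,-0.7,0.1,1]'
```

```text
clock: 34.63
tool_pos: [0.563, 0.0183, 0.0675]
tool_rot: [[-1.0, -0.013, -0.009], [-0.014, 0.999, 0.043], [0.008, 0.043, -0.999]]
contact_force: [-8.4, 17.8, 7.0]
gripper_width: 0.0001
clock: 34.72
tool_pos: [0.5633, 0.0176, 0.0653]
tool_rot: [[-1.0, -0.016, -0.015], [-0.017, 0.998, 0.059], [0.014, 0.059, -0.998]]
contact_force: [-10.5, 17.7, 29.2]
gripper_width: -0.0004
clock: 34.8
tool_pos: [0.5634, 0.0179, 0.0653]
tool_rot: [[-1.0, -0.019, -0.023], [-0.02, 0.997, 0.076], [0.022, 0.076, -0.997]]
contact_force: [-12.3, 20.5, 29.9]
gripper_width: -0.0001
```

```bash
python3 -m jog '[0,0,0,-0.5,0,-3,1,0,0,0,0,0.4,-4,1,0,0,0,-1.5,0.3,-3,1,0,0,0,0,0,0,1]';python3 - <<'E'
from h import *
im,d,s=snap('wrist','w29');print(s['tool_pos'],s['contact_force'])
cv2.imwrite('pics/w29c.png',cv2.resize(im[130:320,180:380][:,:,::-1],None,fx=3.1,fy=3.1,interpolation=2))
E
```

```text
clock: 35.13
tool_pos: [0.5824, 0.0215, 0.1649]
tool_rot: [[-0.999, -0.021, -0.032], [-0.024, 0.996, 0.085], [0.03, 0.086, -0.996]]
contact_force: [1.5, -0.5, 0.6]
gripper_width: 0.0003
[0.58240915 0.02147472 0.16494535] [ 1.51374109 -0.47042716  0.61780408]
```

View pics/w29c.png

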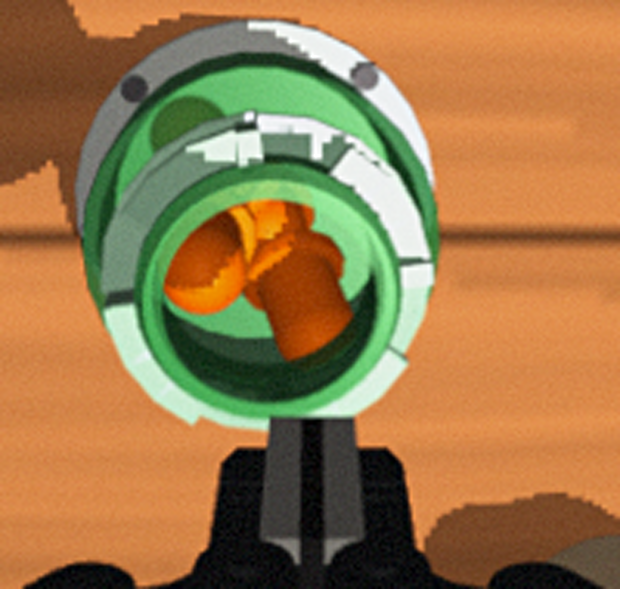

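Run:
```python
from h import *
a=np.load('/tmp/w29.npz');p=a['p'];R=a['R'];d=a['d']
for c in [(205,250),(205,295),(180,230),(270,215),(245,230),(300,260),(310,300),(325,340),(290,340),(335,260),(220,340),(360,230)]:
    u=180+c[0]/3.1;v=130+c[1]/3.1
    print(c,wr(u,v,p,R,depth=d[int(v),int(u)]).round(4))
```

```text
(205, 250) [0.5698 0.0045 0.0822]
(205, 295) [0.5799 0.0045 0.0852]
(180, 230) [ 5.592e-01 -3.000e-04  1.034e-01]
(270, 215) [0.5707 0.0215 0.0452]
(245, 230) [0.5721 0.0145 0.0555]
(300, 260) [0.5814 0.0293 0.0518]
(310, 300) [0.5888 0.0312 0.0634]
(325, 340) [0.5969 0.0345 0.0712]
(290, 340) [0.5982 0.0258 0.0676]
(335, 260) [0.5829 0.0393 0.0471]
(220, 340) [0.6184 0.0077 0.0151]
(360, 230) [0.5597 0.038  0.1021]
```

```bash
python3 -m jog '[2.5,-0.9,0.6,0,0,-2,1,2.5,-0.9,0.6,1.5,0,-1,0.06,0,0,0,4,0,0,0.06,0,0,0,4,0,1,0.06,0,0,0,2.0,0,2,0.06]'; python3 -m jog '[0,0,0,0,0,2,0.06,0,0,0,0,0,0,0.06]';python3 - <<'E'
from h import *
im,d,s=snap('wrist','w30');print(s['tool_pos'],s['tool_rot'])
E
```

```text
clock: 35.6
tool_pos: [0.4671, 0.0182, 0.1611]
tool_rot: [[-1.0, -0.0, 0.001], [-0.0, 1.0, -0.005], [-0.001, -0.005, -1.0]]
contact_force: [-0.7, -0.1, 0.4]
gripper_width: 0.0401
clock: 35.77
tool_pos: [0.456, 0.0191, 0.1347]
tool_rot: [[-1.0, -0.001, -0.012], [-0.001, 1.0, -0.004], [0.012, -0.004, -1.0]]
contact_force: [-1.0, 0.4, -0.1]
gripper_width: 0.0403
[0.45599343 0.0191472  0.13469127] [[-9.99925433e-01 -5.54910549e-04 -1.21991884e-02]
 [-5.12167163e-04  9.99993721e-01 -3.50663427e-03]
 [ 1.22010576e-02 -3.50012477e-03 -9.99919438e-01]]
```

View pics/w30.png

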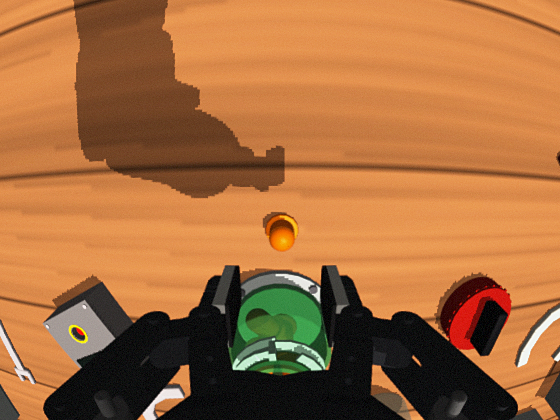

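```bash
python3 - <<'E'
from h import *
a=np.load('/tmp/w30.npz');p=a['p'];R=a['R'];d=a['d']
print(wr(283,237,p,R,depth=d[237,283]),wr(283,235,p,R,z=0.032))
E
python3 -m jog '[0,-0.7,0,-0.8,0.1,3,0.06,0,0,0,-0.3,0,3,0.06,0,0,0,0,0,1.5,0.06,0,0,0,0,0,0,0.06]'
```

```text
[0.47292403 0.02202308 0.03347664] [0.47176582 0.02202507 0.032     ]
clock: 36.15
tool_pos: [0.4723, 0.0194, 0.061]
tool_rot: [[-1.0, -0.0, 0.007], [-0.0, 1.0, -0.004], [-0.007, -0.004, -1.0]]
contact_force: [-0.1, -1.0, -0.9]
gripper_width: 0.04
```

```bash
python3 -m jog '[0,0.4,0,0.1,0.3,2,0.06,0,0,0,0,0,1.5,0.06,0,0,0,0,0,0.5,0.06,0,0,0,0,0,0,0.06]';python3 - <<'E'
from h import *
im,d,s=snap('wrist','w31');print(s['tool_pos'])
E
```

```text
clock: 36.48
tool_pos: [0.4771, 0.0217, 0.0228]
tool_rot: [[-1.0, -0.0, 0.004], [-0.0, 1.0, -0.004], [-0.004, -0.004, -1.0]]
contact_force: [-0.7, -0.2, 1.1]
gripper_width: 0.0403
[0.47709808 0.02174247 0.02280966]
```

View pics/w31.png

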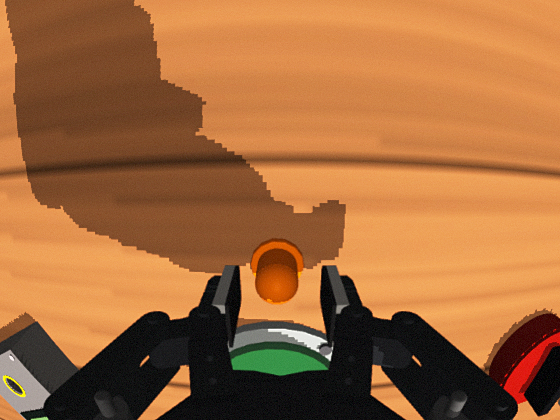

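```bash
python3 -m jog '[0,0.2,0,0.6,-0.2,0.2,0.06,0,0,0,0.1,0,0.1,0.9,0,0,0,0,0,0,0.9,0,0,0,0,0,0,0.9, 0,0,0,0,0,0,0.9]';python3 -m jog '[0,0,0,0,0,-3.5,0.9, 0,0,0,0,0,-4,0.9, 0,0,0,0,0.1,-4,0.9, 0,0,0,-2.5,0.3,-2.5,0.9, 0,0,0,-3.3,0.2,0,0.9]'; python3 -m jog '[0,0,0,-2.8,0.2,0.5,0.9,0,0,0,-1.0,0,1,0.9,0,0,0,0,0,0.5,0.9,0,0,0,0,0,0,0.9]'
```

```text
clock: 36.95
tool_pos: [0.4742, 0.0189, 0.0249]
tool_rot: [[-1.0, 0.0, 0.01], [0.0, 1.0, -0.005], [-0.01, -0.005, -1.0]]
contact_force: [0.4, 0.2, -0.3]
gripper_width: 0.0179
clock: 37.37
tool_pos: [0.5218, 0.0262, 0.1682]
tool_rot: [[-1.0, 0.001, -0.005], [0.001, 1.0, -0.003], [0.005, -0.003, -1.0]]
contact_force: [0.8, -0.4, 0.3]
gripper_width: 0.0178
clock: 37.7
tool_pos: [0.5694, 0.0281, 0.1525]
tool_rot: [[-1.0, 0.0, 0.009], [0.0, 1.0, -0.004], [-0.009, -0.004, -1.0]]
contact_force: [-0.2, -0.2, -0.0]
gripper_width: 0.018
```

```bash
python3 -m jog '[0,0.5,0,-0.3,-0.2,1,0.9,0,0,0,0,0,0.9,0.9,0,0,0,0,0,0.1,0.9]';python3 - <<'E'
from h import *
im,d,s=snap('wrist','w32');print(s['tool_pos'],s['contact_force'])
cv2.imwrite('pics/w32c.png',cv2.resize(im[130:320,180:380][:,:,::-1],None,fx=3.1,fy=3.1,interpolation=2))
E
```

```text
clock: 37.95
tool_pos: [0.5674, 0.0258, 0.1287]
tool_rot: [[-1.0, 0.001, -0.007], [0.001, 1.0, -0.004], [0.007, -0.004, -1.0]]
contact_force: [-0.5, -0.3, -0.1]
gripper_width: 0.0184
[0.56740009 0.02582783 0.12868278] [-0.46837155 -0.25432539 -0.12111431]
```

View pics/w32c.png

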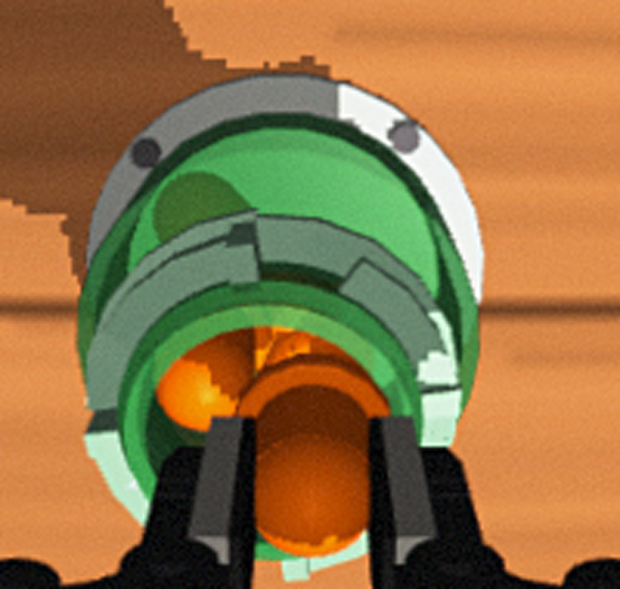

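```bash
python3 -m jog '[0,-0.4,0,-0.3,0,0.9,0.9,0,0,0,0,0,0.5,0.9]';python3 -m jog '[0,0,0,0,0,0.5,0.9]';python3 -m jog '[0,0,0,0,0,0.4,0.9]'
```

```text
clock: 38.17
tool_pos: [0.5687, 0.0257, 0.1143]
tool_rot: [[-1.0, 0.001, -0.002], [0.001, 1.0, -0.004], [0.002, -0.004, -1.0]]
contact_force: [-0.5, -0.2, -1.2]
gripper_width: 0.0182
clock: 38.25
tool_pos: [0.568, 0.0256, 0.1089]
tool_rot: [[-1.0, 0.001, -0.002], [0.001, 1.0, -0.004], [0.002, -0.004, -1.0]]
contact_force: [-1.0, 0.0, -0.3]
gripper_width: 0.0182
clock: 38.33
tool_pos: [0.5672, 0.0256, 0.1043]
tool_rot: [[-1.0, 0.001, -0.003], [0.001, 1.0, -0.004], [0.003, -0.004, -1.0]]
contact_force: [-0.7, -0.3, 11.2]
gripper_width: 0.0176
```

```bash
python3 -m jog '[0,0,0,0,0,-0.1,0.3,0,0,0,0,0,0,0.2,0,0,0,0,0,0,0.1]'; python3 -m jog '[0,0,0,0,0,-3,0.1,0,0,0,-0.8,0,-4,0.1,0,0,0,-1.5,0,-2,1,0,0,0,0,0,0,1,0,0,0,0,0,0,1]';  python3 - <<'E'
from h import *
im,d,s=snap('wrist','w33');print(s['tool_pos'],s['contact_force'])
cv2.imwrite('pics/w33c.png',cv2.resize(im[130:320,180:380][:,:,::-1],None,fx=3.1,fy=3.1,interpolation=2))
p=s['tool_pos'];R=s['tool_rot']
H=np.zeros((190,200))
for v in range(130,320):
  for u in range(180,380):
    if d[v,u]>0: H[v-130,u-180]=wr(u,v,p,R,depth=d[v,u])[2]
H=np.clip(H/0.12*255,0,255).astype(np.uint8)
cv2.imwrite('pics/w33h.png',cv2.resize(cv2.applyColorMap(H,cv2.COLORMAP_JET),None,fx=3.1,fy=3.1,interpolation=0))
E
```

```text
clock: 38.58
tool_pos: [0.5669, 0.0255, 0.1055]
tool_rot: [[-1.0, 0.001, -0.004], [0.001, 1.0, -0.004], [0.004, -0.004, -1.0]]
contact_force: [-0.7, -0.6, 0.3]
gripper_width: 0.0381
clock: 39.0
tool_pos: [0.588, 0.0264, 0.1972]
tool_rot: [[-1.0, 0.001, -0.01], [0.001, 1.0, -0.003], [0.01, -0.003, -1.0]]
contact_force: [-0.4, -0.1, -0.4]
gripper_width: 0.0026
[0.58799809 0.02644187 0.19720227] [-0.35411352 -0.05195238 -0.44128514]
```

View pics/w33c.png

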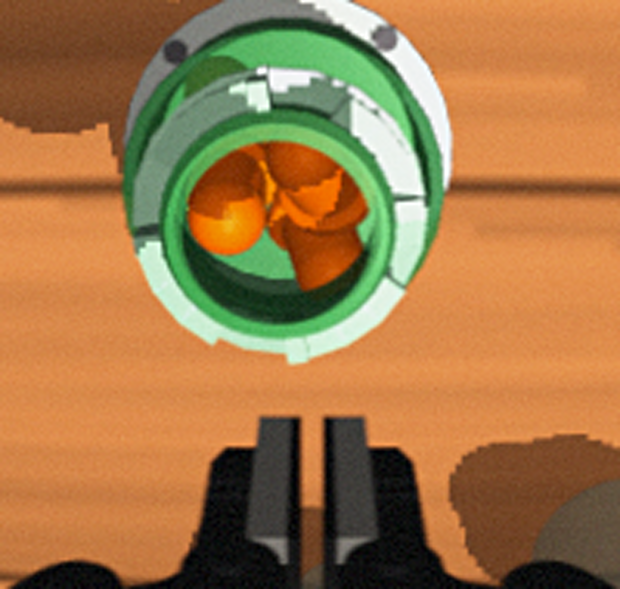

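Run:
```python
from h import *
a=np.load('/tmp/w33.npz');p=a['p'];R=a['R'];d=a['d'];im=a['im']
hsv=cv2.cvtColor(im,cv2.COLOR_RGB2HSV)
m=(hsv[:,:,0]<18)&(hsv[:,:,1]>200)
Z=[]
for v in range(170,235):
  for u in range(235,305):
    if m[v,u] and d[v,u]>0:
      X=wr(u,v,p,R,depth=d[v,u])
      if np.hypot(X[0]-.575,X[1]-.0188)<.022: Z.append((X[2],X[0],X[1],u,v))
Z=np.array(sorted(Z)[::-1]);print(len(Z),Z[:6].round(4))
for c in [(225,235),(290,170),(310,215),(350,210),(325,270)]:
    u=180+c[0]/3.1;v=130+c[1]/3.1
    print(c,wr(u,v,p,R,depth=d[int(v),int(u)]).round(4))
cv2.imwrite('pics/w33z.png',cv2.resize(im[160:240,225:310][:,:,::-1],None,fx=7,fy=7,interpolation=2))
```

```text
1465 [[8.640e-02 5.620e-01 2.770e-02 2.810e+02 1.820e+02]
 [8.640e-02 5.603e-01 2.450e-02 2.770e+02 1.800e+02]
 [8.630e-02 5.587e-01 2.610e-02 2.790e+02 1.780e+02]
 [8.630e-02 5.636e-01 2.450e-02 2.770e+02 1.840e+02]
 [8.620e-02 5.645e-01 2.210e-02 2.740e+02 1.850e+02]
 [8.610e-02 5.596e-01 2.530e-02 2.780e+02 1.790e+02]]
(225, 235) [0.5827 0.0042 0.0831]
(290, 170) [0.5647 0.0217 0.0846]
(310, 215) [0.582  0.0268 0.0655]
(350, 210) [0.58   0.038  0.0678]
(325, 270) [0.5968 0.031  0.0703]
```

View pics/w33z.png

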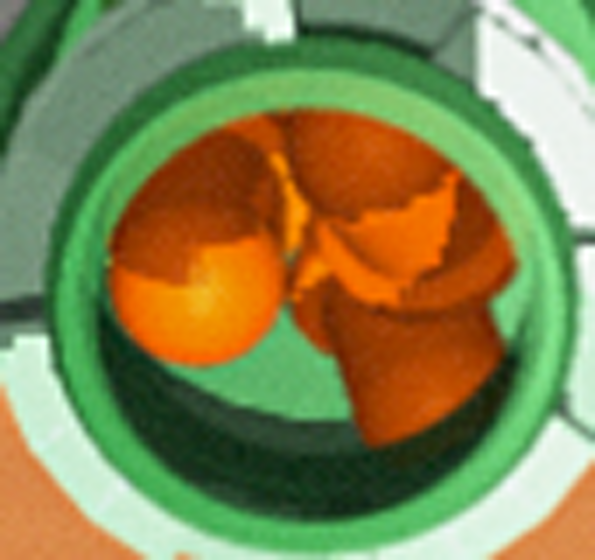

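Run:
```python
from h import *
for f in('w33','w16','w28'):
    a=np.load('/tmp/%s.npz'%f);p=a['p'];R=a['R'];d=a['d']
    pts=[]
    for v in range(120,330):
      for u in range(170,390):
        if d[v,u]>0:
          X=wr(u,v,p,R,depth=d[v,u])
          if 0.05<X[2]<0.112: pts.append(X)
    P=np.array(pts)
    # lip centre
    best=None
    L=P[(P[:,2]>.1015)&(P[:,2]<.107)&(np.hypot(P[:,0]-.575,P[:,1]-.019)<.031)]
    # fit centre: outer ring via ribs z .09-.1 radius max
    from scipy.optimize import minimize
    Q=P[(P[:,2]>.090)&(P[:,2]<.1005)&(np.hypot(P[:,0]-.575,P[:,1]-.019)<.042)&(np.hypot(P[:,0]-.575,P[:,1]-.019)>.0285)]
    lc=L[:,:2]; mid=(lc.min(0)+lc.max(0))/2
    print(f,'lip mid',mid.round(4),'n',len(L))
    c=np.array([.575,.0188])
    rr=np.hypot(*(P[:,:2]-c).T);az=np.degrees(np.arctan2(P[:,1]-c[1],P[:,0]-c[0]))%360
    s=''
    for k in range(0,360,4):
        m=(abs((az-k+180)%360-180)<2)&(rr>.0315)&(rr<.036)
        s+=f'{k}:{np.median(P[m,2])*1000:.0f} ' if m.sum()>1 else f'{k}:- '
    print(s)
```

```text
w33 lip mid [0.5754 0.0185] n 1252
0:87 4:98 8:98 12:95 16:94 20:95 24:95 28:95 32:94 36:95 40:95 44:94 48:95 52:95 56:95 60:93 64:85 68:85 72:85 76:86 80:86 84:86 88:- 92:98 96:98 100:96 104:94 108:95 112:95 116:95 120:94 124:94 128:94 132:94 136:94 140:94 144:94 148:95 152:85 156:84 160:85 164:85 168:85 172:86 176:86 180:86 184:90 188:97 192:97 196:94 200:94 204:94 208:95 212:95 216:95 220:94 224:94 228:94 232:95 236:94 240:95 244:94 248:84 252:85 256:85 260:85 264:85 268:86 272:86 276:95 280:97 284:97 288:95 292:94 296:95 300:95 304:94 308:95 312:95 316:95 320:95 324:95 328:95 332:95 336:- 340:- 344:- 348:- 352:- 356:- 
w16 lip mid [0.5755 0.0182] n 1553
0:- 4:98 8:98 12:97 16:95 20:95 24:95 28:95 32:94 36:94 40:95 44:94 48:94 52:94 56:95 60:93 64:85 68:85 72:85 76:85 80:85 84:86 88:- 92:97 96:97 100:97 104:94 108:94 112:94 116:94 120:94 124:94 128:94 132:94 136:94 140:94 144:95 148:95 152:92 156:85 160:85 164:86 168:85 172:86 176:86 180:86 184:94 188:97 192:97 196:94 200:95 204:95 208:95 212:95 216:94 220:95 224:94 228:94 232:95 236:95 240:94 244:95 248:85 252:85 256:85 260:85 264:86 268:86 272:86 276:95 280:98 284:98 288:94 292:95 296:95 300:94 304:95 308:95 312:95 316:95 320:95 324:95 328:95 332:95 336:- 340:- 344:- 348:- 352:- 356:- 
w28 lip mid [0.5753 0.0187] n 1136
0:- 4:98 8:98 12:97 16:95 20:95 24:95 28:95 32:94 36:95 40:94 44:95 48:94 52:95 56:94 60:94 64:85 68:85 72:85 76:85 80:86 84:86 88:- 92:98 96:98 100:96 104:95 108:95 112:95 116:94 120:94 124:95 128:94 132:94 136:94 140:94 144:94 148:94 152:85 156:84 160:85 164:85 168:85 172:85 176:85 180:86 184:93 188:97 192:97 196:95 200:94 204:94 208:95 212:94 216:94 220:94 224:95 228:95 232:94 236:95 240:95 244:95 248:- 252:85 256:86 260:86 264:86 268:86 272:86 276:94 280:98 284:98 288:95 292:95 296:95 300:95 304:94 308:95 312:95 316:95 320:95 324:95 328:95 332:95 336:- 340:- 344:- 348:- 352:- 356:-
```

Run:
```python
from h import *
for c in [(236,181),(269,170)]: print(px2w('top',None,*c,z=0.0).round(3))
for c in [(228,159),(264,147)]: print('neck',px2w('top',None,*c,z=0.198).round(3))
a=np.load('/tmp/top0.npz');d=a['d']
P=np.array([px2w('top',d,u,v) for v in range(210,246) for u in range(190,224) if d[v,u]>0]);Q=P[(P[:,2]>.047)&(P[:,2]<.07)][:,:2]
u,s,vt=np.linalg.svd(Q-Q.mean(0));print('bar dir',vt[0],np.degrees(np.arctan2(vt[0][1],vt[0][0])),Q.mean(0))
a=np.load('/tmp/w28.npz');p=a['p'];R=a['R'];d=a['d']
P=np.array([wr(u,v,p,R,depth=d[v,u]) for v in range(145,240) for u in range(425,505) if d[v,u]>0])
Q=P[(P[:,2]>.047)&(P[:,2]<.07)][:,:2];u,s,vt=np.linalg.svd(Q-Q.mean(0));print('bar w28',len(Q),vt[0],np.degrees(np.arctan2(vt[0][1],vt[0][0])),Q.mean(0))
Q=P[(P[:,2]>.022)&(P[:,2]<.032)][:,:2];print('lid',(Q.min(0)+Q.max(0))/2,Q.max(0)-Q.min(0))
```

```text
[0.74  0.151 0.   ]
[0.771 0.044 0.   ]
neck [0.742 0.153 0.198]
neck [0.772 0.052 0.198]
bar dir [-0.99403017  0.10910555] 173.7362431768187 [0.57955706 0.2444459 ]
bar w28 686 [ 0.99557723 -0.09394669] -5.390698361201292 [0.57849835 0.24159877]
lid [0.58013232 0.24318766] [0.08879563 0.08703073]
```

```bash
python3 -m jog '[0,-0.5,3,0.2,3,0,-0.06,0,0,3,0.2,4.1,0,-0.06,0,0,0,0.2,4.1,1,-0.06,0,0,0,0.2,4.1,2,-0.06,0,0,0,0,4.1,2,-0.06]';  python3 -m jog '[0,0,0,0,1,2,-0.06,0,0,0,0,0,0,-0.06]';  python3 - <<'E'
from h import *
im,d,s=snap('wrist','w34');print(s['tool_pos'],s['tool_rot'])
p=s['tool_pos'];R=s['tool_rot']
P=np.array([wr(u,v,p,R,depth=d[v,u]) for v in range(100,330,2) for u in range(160,400,2) if d[v,u]>0])
P=P[np.hypot(P[:,0]-.58,P[:,1]-.244)<.06]
Q=P[(P[:,2]>.05)&(P[:,2]<.062)][:,:2];u,s_,vt=np.linalg.svd(Q-Q.mean(0));print('bar',len(Q),vt[0],np.degrees(np.arctan2(vt[0][1],vt[0][0])),(Q.min(0)+Q.max(0))/2)
E
```

```text
clock: 39.47
tool_pos: [0.5941, 0.2098, 0.1467]
tool_rot: [[-0.992, 0.125, -0.001], [0.125, 0.992, -0.006], [0.0, -0.007, -1.0]]
contact_force: [0.5, 0.9, -1.0]
gripper_width: 0.0454
clock: 39.63
tool_pos: [0.5896, 0.2256, 0.1186]
tool_rot: [[-0.993, 0.117, -0.011], [0.117, 0.993, -0.007], [0.01, -0.008, -1.0]]
contact_force: [-0.2, -0.1, -0.7]
gripper_width: 0.0452
[0.58962432 0.22561954 0.1186358 ] [[-0.9930536   0.11716504 -0.01081171]
 [ 0.11723929  0.99308237 -0.00650757]
 [ 0.00997446 -0.00772992 -0.99992038]]
bar 412 [ 0.99555817 -0.09414844] -5.4023093955995565 [0.57930949 0.24407219]
```

View pics/w34.png

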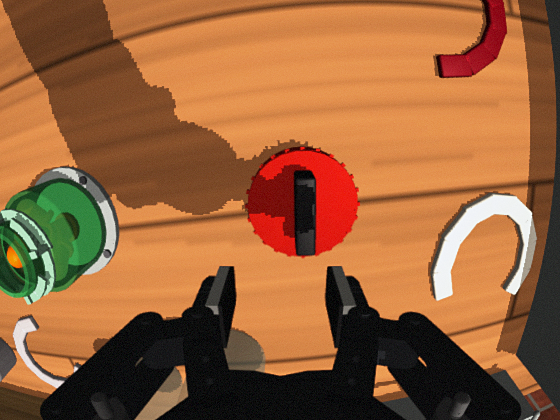

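```bash
python3 -m jog '[-0.4,-0.6,-1.2,0.7,0.9,1.0,-0.06,0,0,0,0.6,0.8,1.5,-0.06,0,0,0,0,0,1.5,-0.06,0,0,0,0,0,0.5,-0.06,0,0,0,0,0,0,-0.06]'
```

```text
clock: 40.1
tool_pos: [0.5771, 0.2387, 0.0748]
tool_rot: [[-0.995, 0.1, 0.0], [0.1, 0.995, -0.003], [-0.0, -0.003, -1.0]]
contact_force: [0.6, -0.5, -0.4]
gripper_width: 0.0452
```

```bash
python3 -m jog '[0,0,0,-0.2,0.6,1.5,-0.06,0,0,0,0,0,1.8,-0.06,0,0,0,0,0,0.6,-0.06,0,0,0,0,0,0,-0.06]';  python3 - <<'E'
from h import *
im,d,s=snap('wrist','w35');print(s['tool_pos'])
E
```

```text
clock: 40.43
tool_pos: [0.5834, 0.2427, 0.0369]
tool_rot: [[-0.995, 0.104, 0.006], [0.104, 0.995, -0.002], [-0.006, -0.001, -1.0]]
contact_force: [0.8, -0.4, -0.1]
gripper_width: 0.0455
[0.58341465 0.2427435  0.03693106]
```

View pics/w35.png

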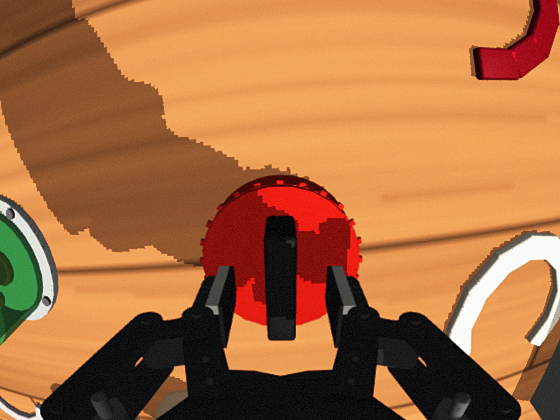

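```bash
python3 -m jog '[0,0.4,-0.5,0.5,0.1,0.3,-0.06,0,0,0,0.1,0,0.1,-0.06,0,0,0,0,0,0,0.9,0,0,0,0,0,0,0.9,0,0,0,0,0,0,0.9]';python3 -m jog '[0,0,0,0,0,0,0.9]'
```

```text
clock: 40.9
tool_pos: [0.5795, 0.2449, 0.0362]
tool_rot: [[-0.995, 0.095, 0.003], [0.095, 0.995, 0.0], [-0.003, 0.001, -1.0]]
contact_force: [-1.6, -0.4, 0.0]
gripper_width: 0.0127
clock: 40.98
tool_pos: [0.5797, 0.2451, 0.0366]
tool_rot: [[-0.995, 0.095, 0.004], [0.095, 0.995, 0.0], [-0.003, 0.001, -1.0]]
contact_force: [0.8, 0.0, -1.5]
gripper_width: 0.0127
```

```bash
python3 -m jog '[0,0,0,0,0,-2,0.9,0,0,6.6,0,0,-3,0.9,0,0,6.6,0,0,-3,0.9,0,0,6.6,0,0,-3,0.9,0,0,6.6,0,0,-2.5,0.9]';python3 -m jog '[0,0,6.6,0,0,-0.5,0.9,0,0,5,0,0,0,0.9,0,0,0,0,0,0,0.9]'
```

```text
clock: 41.4
tool_pos: [0.572, 0.243, 0.1668]
tool_rot: [[-0.839, 0.544, -0.016], [0.544, 0.839, -0.005], [0.01, -0.013, -1.0]]
contact_force: [0.2, 1.0, -1.3]
gripper_width: 0.0125
clock: 41.65
tool_pos: [0.5768, 0.2446, 0.1814]
tool_rot: [[-0.703, 0.711, -0.001], [0.711, 0.703, -0.001], [0.001, -0.001, -1.0]]
contact_force: [-0.1, -0.1, -1.5]
gripper_width: 0.0127
```

```bash
python3 -m jog '[0,0,0,-2,-2,0,0.9,0,0,0,-2.9,-2.9,0,0.9,0,0,0,-2.9,-2.9,0,0.9,0,0,0,-2.9,-2.9,0,0.9,0,0,0,-2.9,-2.9,0,0.9]';python3 -m jog '[0,0,0,-1.5,-1.5,0,0.9,0,0,0,0,0,0.5,0.9,0,0,0,0,0,0,0.9]'
```

```text
clock: 42.07
tool_pos: [0.5773, 0.0552, 0.1798]
tool_rot: [[-0.723, 0.691, -0.0], [0.691, 0.723, 0.004], [0.003, 0.003, -1.0]]
contact_force: [0.8, 0.5, -0.9]
gripper_width: 0.0127
clock: 42.32
tool_pos: [0.576, 0.0252, 0.1726]
tool_rot: [[-0.721, 0.693, -0.003], [0.693, 0.721, 0.001], [0.003, -0.001, -1.0]]
contact_force: [0.2, 1.7, -1.5]
gripper_width: 0.0126
```

```bash
python3 -m jog '[0,0,-1,-0.4,-0.4,0.8,0.9,0,0,0,0,0,0.5,0.9,0,0,0,0,0,0,0.9]'
python3 - <<'E'
from h import *
im,d,s=snap('wrist','w36');print(s['tool_pos'],s['tool_rot'])
snap('scene','s36')
p=s['tool_pos'];R=s['tool_rot']
hsv=cv2.cvtColor(im,cv2.COLOR_RGB2HSV);m=((hsv[:,:,0]<5)|(hsv[:,:,0]>175))&(hsv[:,:,1]>180)
P=np.array([wr(u,v,p,R,depth=d[v,u]) for v in range(100,400) for u in range(130,430) if d[v,u]>0 and m[v,u]])
zt=np.median(P[:,2]);print('z',zt)
Q=P[abs(P[:,2]-zt)<.004][:,:2]
h=cv2.convexHull((Q*1000).astype(np.float32))[:,0]
from scipy.optimize import least_squares
# circle r=42.5 fit on hull outer pts
f=least_squares(lambda c:np.hypot(h[:,0]-c[0],h[:,1]-c[1])-42.5,Q.mean(0)*1000,loss='soft_l1')
print(f.x,np.abs(f.fun).mean(),len(h), R.T@ (np.array([*f.x/1000,p[2]])-p))
E
```

```text
clock: 42.57
tool_pos: [0.5751, 0.0214, 0.1578]
tool_rot: [[-0.736, 0.677, -0.006], [0.677, 0.736, 0.003], [0.006, -0.002, -1.0]]
contact_force: [-0.1, 1.0, -0.2]
gripper_width: 0.0126
[0.57509704 0.02138252 0.1578155 ] [[-0.73637937  0.67654598 -0.00556397]
 [ 0.67654105  0.73639876  0.00301081]
 [ 0.00613425 -0.00154716 -0.99997999]]
z 0.14793611060874987
[574.82740671  23.22541572] 0.8804189683216298 37 [1.44534603e-03 1.17468596e-03 7.04883484e-06]
```

View pics/w36.png

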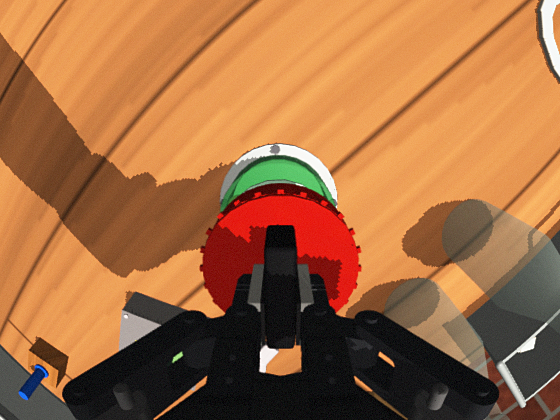

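View pics/s36.png

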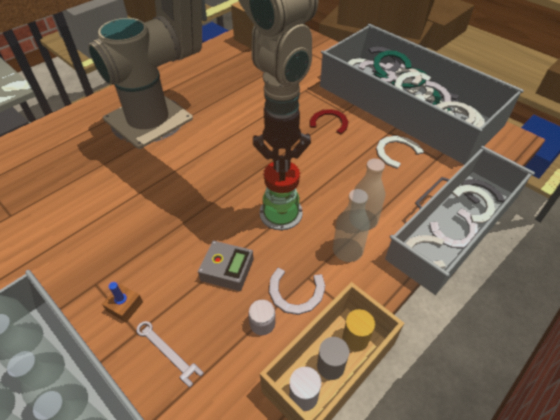

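```bash
python3 -m jog '[0,0,0,-0.25,-0.25,0.5,0.9,0,0,0,-0.1,-0.1,0.6,0.9,0,0,0,0,0,0,0.9]'
```

```text
clock: 42.92
tool_pos: [0.5765, 0.0185, 0.1476]
tool_rot: [[-0.739, 0.674, -0.003], [0.674, 0.739, 0.003], [0.004, 0.0, -1.0]]
contact_force: [-0.1, 1.2, -1.7]
gripper_width: 0.0127
```

```bash
python3 -m jog '[0,0,0,0,-0.1,0.6,0.9,0,0,0,0,0,0.5,0.9]'; python3 -m jog '[0,0,0,0,0,0.3,0.9]'; python3 -m jog '[0,0,0,0,0,0.3,0.9]'
```

```text
clock: 43.08
tool_pos: [0.5767, 0.0182, 0.1369]
tool_rot: [[-0.74, 0.673, -0.001], [0.673, 0.74, 0.003], [0.002, 0.002, -1.0]]
contact_force: [-0.3, -0.6, -1.3]
gripper_width: 0.0127
clock: 43.17
tool_pos: [0.5764, 0.0182, 0.1331]
tool_rot: [[-0.74, 0.673, -0.001], [0.673, 0.74, 0.003], [0.003, 0.001, -1.0]]
contact_force: [0.1, -0.1, -0.9]
gripper_width: 0.0128
clock: 43.25
tool_pos: [0.5764, 0.0184, 0.1304]
tool_rot: [[-0.74, 0.673, -0.001], [0.673, 0.74, 0.003], [0.003, 0.002, -1.0]]
contact_force: [-8.0, 1.1, 25.1]
gripper_width: 0.0127
```

```bash
python3 -m jog '[0,0,-6,0,0,0,0.9,0,0,-6,0,0,0.1,0.9]'; python3 -m jog '[0,0,-6,0,0,0.1,0.9]'; python3 -m jog '[0,0,-5,0,0,0.1,0.9]'
```

```text
clock: 43.42
tool_pos: [0.577, 0.0177, 0.1307]
tool_rot: [[-0.866, 0.499, 0.0], [0.499, 0.866, 0.002], [0.001, 0.001, -1.0]]
contact_force: [-1.1, -0.9, 4.7]
gripper_width: 0.0124
clock: 43.5
tool_pos: [0.5776, 0.0174, 0.1307]
tool_rot: [[-0.916, 0.402, 0.002], [0.402, 0.916, 0.001], [-0.001, 0.001, -1.0]]
contact_force: [-1.7, 0.6, 5.5]
gripper_width: 0.0126
clock: 43.58
tool_pos: [0.578, 0.0179, 0.1306]
tool_rot: [[-0.949, 0.316, 0.003], [0.316, 0.949, 0.002], [-0.002, 0.003, -1.0]]
contact_force: [-2.0, 3.5, 3.2]
gripper_width: 0.0131
```

```bash
python3 -m jog '[0,0,-4,0.1,0,0.2,0.9]'; python3 -m jog '[0,0,-3,0.1,0,0.3,0.9]'; python3 -m jog '[0,0,0,0,0,0.3,0.9]'
```

```text
clock: 43.67
tool_pos: [0.5778, 0.0189, 0.13]
tool_rot: [[-0.969, 0.246, 0.004], [0.246, 0.969, 0.005], [-0.003, 0.006, -1.0]]
contact_force: [-1.7, 2.2, 6.8]
gripper_width: 0.0127
clock: 43.75
tool_pos: [0.5769, 0.0192, 0.1276]
tool_rot: [[-0.982, 0.191, 0.005], [0.191, 0.982, 0.005], [-0.004, 0.005, -1.0]]
contact_force: [-1.3, -1.2, -0.8]
gripper_width: 0.013
clock: 43.83
tool_pos: [0.5769, 0.0191, 0.1248]
tool_rot: [[-0.982, 0.19, 0.005], [0.19, 0.982, 0.004], [-0.004, 0.005, -1.0]]
contact_force: [-1.4, -1.2, -1.0]
gripper_width: 0.0126
```

```bash
python3 -m jog '[0,0,0,0,0,0.3,0.9]'; python3 -m jog '[0,0,0,0,0,0.2,0.9]'; python3 -m jog '[0,0,0,0,0,0.1,0.9]'
```

```text
clock: 43.92
tool_pos: [0.577, 0.0189, 0.1216]
tool_rot: [[-0.981, 0.192, 0.005], [0.192, 0.981, 0.004], [-0.005, 0.005, -1.0]]
contact_force: [-1.2, -0.3, 6.0]
gripper_width: 0.0126
clock: 44.0
tool_pos: [0.5772, 0.019, 0.1214]
tool_rot: [[-0.981, 0.193, 0.006], [0.193, 0.981, 0.004], [-0.005, 0.005, -1.0]]
contact_force: [-8.2, 1.4, 23.4]
gripper_width: 0.0124
clock: 44.08
tool_pos: [0.5771, 0.0188, 0.1215]
tool_rot: [[-0.981, 0.194, 0.006], [0.194, 0.981, 0.003], [-0.005, 0.004, -1.0]]
contact_force: [-2.1, -0.0, 3.8]
gripper_width: 0.0126
```

```bash
python3 -m jog '[0,0,6,0,0,0.03,0.9,0,0,6,0,0,0.05,0.9,0,0,6,0,0,0.05,0.9]'; python3 -m jog '[0,0,6,0,0,0.05,0.9,0,0,6,0,0,0.05,0.9]'
```

```text
clock: 44.33
tool_pos: [0.5762, 0.0171, 0.1204]
tool_rot: [[-0.865, 0.502, 0.004], [0.502, 0.865, -0.001], [-0.004, 0.001, -1.0]]
contact_force: [-1.2, -0.7, 2.5]
gripper_width: 0.0128
clock: 44.5
tool_pos: [0.5761, 0.0171, 0.1197]
tool_rot: [[-0.733, 0.68, 0.003], [0.68, 0.733, -0.001], [-0.003, 0.001, -1.0]]
contact_force: [-1.2, 0.8, 2.9]
gripper_width: 0.0127
```

```bash
python3 -m jog '[0,0,6,0,0,0.05,0.9,0,0,6,0,0,0.05,0.9]'; python3 -m jog '[0,0,6,0,0,0.05,0.9]'; python3 -m jog '[0,0,5,0,0,0.05,0.9]'
python3 - <<'E'
from h import *
s=r.sense();print(s['wrist_torque'],s['gripper_width'])
E
```

```text
clock: 44.67
tool_pos: [0.5761, 0.0173, 0.1191]
tool_rot: [[-0.565, 0.825, 0.003], [0.825, 0.565, -0.0], [-0.002, 0.002, -1.0]]
contact_force: [-1.4, 0.2, 3.4]
gripper_width: 0.0127
clock: 44.75
tool_pos: [0.5761, 0.0174, 0.1187]
tool_rot: [[-0.47, 0.882, 0.003], [0.882, 0.47, -0.0], [-0.002, 0.002, -1.0]]
contact_force: [-2.0, -0.4, 2.9]
gripper_width: 0.0122
clock: 44.83
tool_pos: [0.5762, 0.0174, 0.1185]
tool_rot: [[-0.386, 0.922, 0.003], [0.922, 0.386, -0.0], [-0.001, 0.003, -1.0]]
contact_force: [-1.5, 1.9, 3.8]
gripper_width: 0.0127
[0.55928827 0.37442004 0.2708241 ] 0.012673554368619557
```

```bash
python3 -m jog '[0,0,4,0,0,0.05,0.9]'; python3 -m jog '[0,0,5,0,0,0.05,0.9]';python3 -m jog '[0,0,5,0,0,0.05,0.9]'
python3 - <<'E'
from h import *
s=r.sense();print(s['wrist_torque'],s['gripper_width'],s['q'])
E
```

```text
clock: 44.92
tool_pos: [0.576, 0.0181, 0.1184]
tool_rot: [[-0.319, 0.948, 0.002], [0.948, 0.319, 0.001], [0.0, 0.003, -1.0]]
contact_force: [-2.8, 1.2, 6.4]
gripper_width: 0.0122
clock: 45.0
tool_pos: [0.5759, 0.0181, 0.1185]
tool_rot: [[-0.238, 0.971, 0.002], [0.971, 0.238, 0.0], [-0.0, 0.002, -1.0]]
contact_force: [-2.1, -2.0, 5.0]
gripper_width: 0.0122
clock: 45.08
tool_pos: [0.5764, 0.0179, 0.1187]
tool_rot: [[-0.157, 0.988, 0.003], [0.988, 0.158, -0.002], [-0.002, 0.003, -1.0]]
contact_force: [-1.2, 0.1, 5.2]
gripper_width: 0.013
[-0.35878411  0.48120742  3.34727768] 0.012979723999449655 [-0.08035455  0.27222501 -0.28183943  1.01334484 -0.00145286  1.33228172]
```

```bash
python3 -m jog '[0,0,0,0,0,0,-0.06,0,0,0,0,0,0,-0.06,0,0,0,0,0,0,-0.06]'; python3 -m jog '[0,0,0,0,0,-3,-0.06,0,0,0,0,0,-4,-0.06,0,0,0,0,0,-3,-0.06,0,0,0,0,0,0,-0.06]';  python3 - <<'E'
from h import *
im,d,s=snap('wrist','w37');print(s['tool_pos'],s['tool_rot'])
p=s['tool_pos'];R=s['tool_rot']
hsv=cv2.cvtColor(im,cv2.COLOR_RGB2HSV);m=((hsv[:,:,0]<5)|(hsv[:,:,0]>175))&(hsv[:,:,1]>180)
P=np.array([wr(u,v,p,R,depth=d[v,u]) for v in range(60,400) for u in range(130,430) if d[v,u]>0])
P=P[np.hypot(P[:,0]-.5754,P[:,1]-.0186)<.06]
Q=P[(P[:,2]>.132)&(P[:,2]<.146)];print('bar top',np.median(Q[:,2]));Q=Q[:,:2]
_,_,vt=np.linalg.svd(Q-Q.mean(0));print('bar',len(Q),np.degrees(np.arctan2(vt[0][1],vt[0][0])),(Q.min(0)+Q.max(0))/2)
Q=P[(P[:,2]>.104)&(P[:,2]<.114)];print('lid top z',np.median(Q[:,2]),(Q.min(0)+Q.max(0))/2)
E
```

```text
clock: 45.33
tool_pos: [0.5767, 0.0184, 0.1182]
tool_rot: [[-0.156, 0.988, 0.004], [0.988, 0.156, -0.001], [-0.001, 0.003, -1.0]]
contact_force: [0.4, -0.3, -0.0]
gripper_width: 0.045
clock: 45.67
tool_pos: [0.5739, 0.0182, 0.2175]
tool_rot: [[-0.153, 0.988, -0.005], [0.988, 0.153, 0.001], [0.001, -0.005, -1.0]]
contact_force: [0.8, 0.7, 1.2]
gripper_width: 0.0456
[0.57386234 0.01820318 0.21749099] [[-1.53301862e-01  9.88166749e-01 -5.00145042e-03]
 [ 9.88178572e-01  1.53306346e-01  5.23468598e-04]
 [ 1.28402835e-03 -4.86207742e-03 -9.99987356e-01]]
bar top 0.1383466553570896
bar 1399 -67.98247428364198 [0.57727068 0.01782269]
lid top z 0.10845477461138378 [0.577048   0.01788532 0.1090111 ]
```

View pics/w37.png

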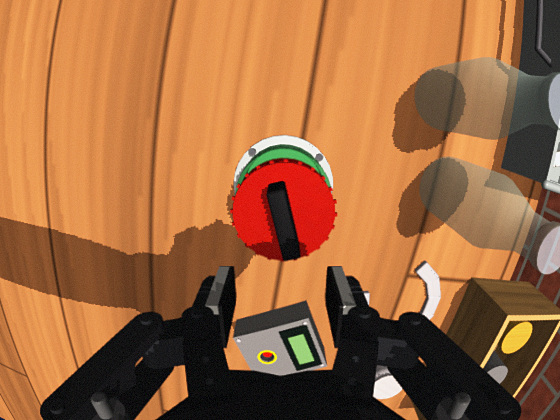

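```bash
python3 -m jog '[0,0,0,-3,-0.9,0,-0.06,0,0,0,-3.9,-1.15,0,-0.06,0,0,0,-3.9,-1.15,0,-0.06,0,0,0,-3.9,-1.15,0,-0.06,0,0,0,-3.9,-1.15,0,-0.06]';python3 -m jog '[0,0,0,-3.9,-1.15,0,-0.06,0,0,0,-3.9,-1.15,0,-0.06,0,0,0,-3.9,-1.15,0,-0.06,0,0,0,-3.9,-1.15,1,-0.06,0,0,0,-2,-0.6,1,-0.06]'
```

```text
clock: 46.13
tool_pos: [0.5476, -0.1728, 0.2114]
tool_rot: [[-0.166, 0.986, -0.007], [0.986, 0.166, 0.005], [0.006, -0.006, -1.0]]
contact_force: [0.9, 0.6, 0.3]
gripper_width: 0.0453
clock: 46.55
tool_pos: [0.5213, -0.3626, 0.1856]
tool_rot: [[-0.161, 0.987, -0.009], [0.987, 0.161, 0.006], [0.007, -0.008, -1.0]]
contact_force: [0.9, -0.1, 0.2]
gripper_width: 0.045
```

```bash
python3 -m jog '[0,0,0,-0.5,0,0,-0.06,0,0,0,0,0,0,-0.06]'
python3 - <<'E'
from h import *
im,d,s=snap('wrist','w38');print(s['tool_pos'],s['tool_rot'])
p=s['tool_pos'];R=s['tool_rot']
hsv=cv2.cvtColor(im,cv2.COLOR_RGB2HSV);m=(hsv[:,:,0]>105)&(hsv[:,:,0]<125)&(hsv[:,:,1]>150)&(hsv[:,:,2]>60)
P=np.array([wr(u,v,p,R,depth=d[v,u]) for v in range(60,330) for u in range(130,430) if d[v,u]>0 and m[v,u]])
P=P[np.hypot(P[:,0]-.5165,P[:,1]+.411)<.04]
Q=P[P[:,2]>.088];print('top',len(Q),np.median(Q[:,2]),Q.mean(0),Q.min(0),Q.max(0))
Q=P[(P[:,2]>.033)&(P[:,2]<.042)];print('collar',len(Q),(Q.min(0)+Q.max(0))/2,Q.max(0)-Q.min(0))
E
```

```text
clock: 46.72
tool_pos: [0.5189, -0.372, 0.1799]
tool_rot: [[-0.153, 0.988, -0.014], [0.988, 0.153, 0.009], [0.011, -0.012, -1.0]]
contact_force: [0.3, 0.2, 0.3]
gripper_width: 0.0447
[ 0.51887256 -0.37195222  0.17994355] [[-0.15301896  0.988125   -0.01393456]
 [ 0.98816235  0.15315086  0.00894296]
 [ 0.01097086 -0.01240117 -0.99986292]]
top 330 0.09239240534088895 [ 0.51820717 -0.41241434  0.09219332] [ 0.51007178 -0.42155869  0.08801073] [ 0.52649184 -0.4045673   0.09446277]
collar 209 [ 0.51806707 -0.41096524  0.03802649] [0.02433008 0.01955023 0.00774993]
```

View pics/w38.png

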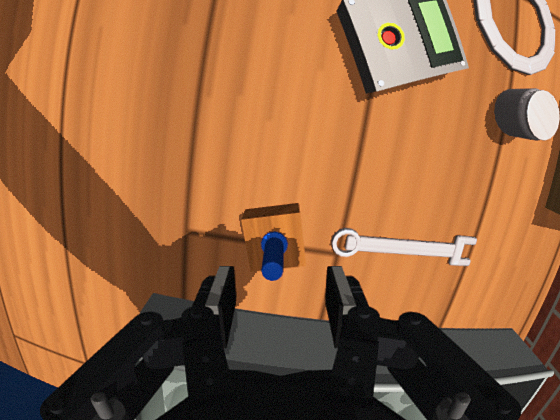

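```bash
python3 - <<'E'
from h import *
a=np.load('/tmp/w38.npz');p=a['p'];R=a['R'];d=a['d']
for c in [(160,300),(280,330),(420,325),(510,332),(280,318)]: print(c,wr(*c,p,R,depth=d[c[1],c[0]]).round(3))
E
python3 -m jog '[0,0,0,-1.8,-0.6,0.5,-0.06,0,0,0,-1.8,0,2,-0.06,0,0,0,-0.3,0,3,-0.06,0,0,0,0,0,1,-0.06,0,0,0,0,0,0,-0.06]'
```

```text
(160, 300) [ 0.395 -0.52   0.012]
(280, 330) [ 0.541 -0.521  0.03 ]
(420, 325) [ 0.568 -0.353  0.235]
(510, 332) [ 0.888 -0.52   0.012]
(280, 318) [ 0.54  -0.519  0.008]
clock: 47.18
tool_pos: [0.5204, -0.4037, 0.114]
tool_rot: [[-0.161, 0.987, -0.013], [0.987, 0.161, 0.012], [0.013, -0.011, -1.0]]
contact_force: [-0.0, 0.6, -0.7]
gripper_width: 0.0456
```

```bash
python3 -m jog '[-0.6,-0.8,0,-0.8,-0.4,0,-0.06,0,0,0,-0.1,0,0.3,-0.06,0,0,0,0,0,0,-0.06]'
python3 - <<'E'
from h import *
im,d,s=snap('wrist','w39');print(s['tool_pos'],s['tool_rot'][:,2])
E
```

```text
clock: 47.43
tool_pos: [0.5188, -0.4103, 0.1123]
tool_rot: [[-0.166, 0.986, 0.0], [0.986, 0.166, -0.0], [-0.0, 0.0, -1.0]]
contact_force: [-0.9, 0.6, 0.7]
gripper_width: 0.045
[ 0.51875358 -0.41025173  0.11228502] [ 3.79878995e-04 -4.39455573e-04 -9.99999831e-01]
```

View pics/w39.png

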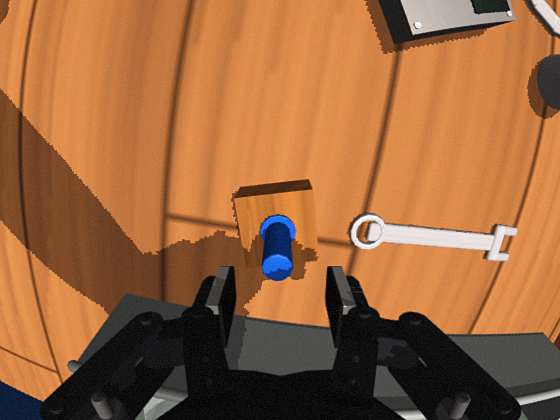

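```bash
python3 -m jog '[0,0,0,-0.2,0,2,-0.06,0,0,0,0,0,2.5,-0.06,0,0,0,0,0,0.8,-0.06,0,0,0,0,0,0,-0.06]'
```

```text
clock: 47.82
tool_pos: [0.5239, -0.4156, 0.0665]
tool_rot: [[-0.166, 0.986, 0.011], [0.986, 0.167, -0.01], [-0.012, 0.009, -1.0]]
contact_force: [-0.6, -0.9, 0.3]
gripper_width: 0.0452
```

```bash
python3 -m jog '[0.5,0.7,0,0.4,-0.5,0.4,-0.06,0,0,0,0,0,0.5,-0.06,0,0,0,0,0,0.1,-0.06]';python3 -m jog '[0,0,0,0,0,0,-0.06]'
```

```text
clock: 48.07
tool_pos: [0.5192, -0.4132, 0.059]
tool_rot: [[-0.167, 0.986, 0.002], [0.986, 0.167, -0.001], [-0.002, 0.002, -1.0]]
contact_force: [-0.3, 0.3, 0.2]
gripper_width: 0.0453
clock: 48.15
tool_pos: [0.5194, -0.4135, 0.0596]
tool_rot: [[-0.167, 0.986, 0.003], [0.986, 0.167, -0.002], [-0.002, 0.002, -1.0]]
contact_force: [-0.2, 0.1, -0.5]
gripper_width: 0.0454
```

Aligned and upright at z 0.06. Closing.

```bash
python3 -m jog '[0,0,0,0,0,0.2,0.9,0,0,0,0,0,0,0.9,0,0,0,0,0,0,0.9,0,0,0,0,0,0,0.9]';python3 -m jog '[0,0,0,0,0,-1.5,0.9,0,0,0,0,0,-3,0.9,0,0,0,0,0,-3,0.9,0,0,0,0,0,-1,0.9]'; python3 -m jog '[0,0,0,0,0,0,0.9]'
python3 - <<'E'
from h import *
im,d,s=snap('wrist','w40');print(s['tool_pos'],s['tool_rot'])
snap('scene','s40')
E
```

```text
clock: 48.48
tool_pos: [0.5203, -0.4144, 0.0592]
tool_rot: [[-0.167, 0.986, 0.005], [0.986, 0.167, -0.004], [-0.005, 0.004, -1.0]]
contact_force: [0.1, 0.8, -1.2]
gripper_width: 0.0165
clock: 48.82
tool_pos: [0.5169, -0.4112, 0.1415]
tool_rot: [[-0.167, 0.986, -0.003], [0.986, 0.167, 0.004], [0.005, -0.003, -1.0]]
contact_force: [0.9, -0.2, 0.5]
gripper_width: 0.0163
clock: 48.9
tool_pos: [0.5182, -0.4124, 0.1442]
tool_rot: [[-0.167, 0.986, -0.0], [0.986, 0.167, 0.001], [0.001, 0.0, -1.0]]
contact_force: [0.0, -0.2, -1.5]
gripper_width: 0.0166
[ 0.51820281 -0.41238737  0.14420597] [[-1.66644217e-01  9.86017092e-01 -1.25576932e-05]
 [ 9.86016683e-01  1.66644159e-01  9.07867213e-04]
 [ 8.97265255e-04  1.38908725e-04 -9.99999588e-01]]
```

View pics/w40.png

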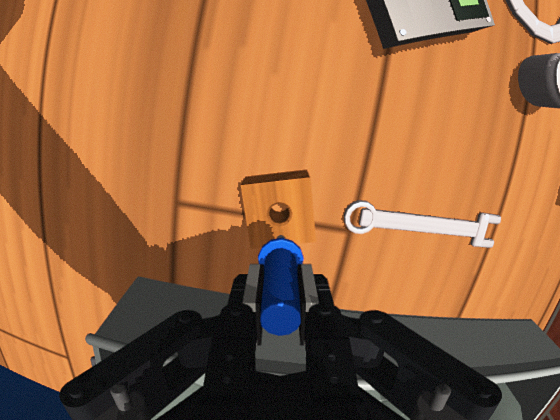

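View pics/s40.png

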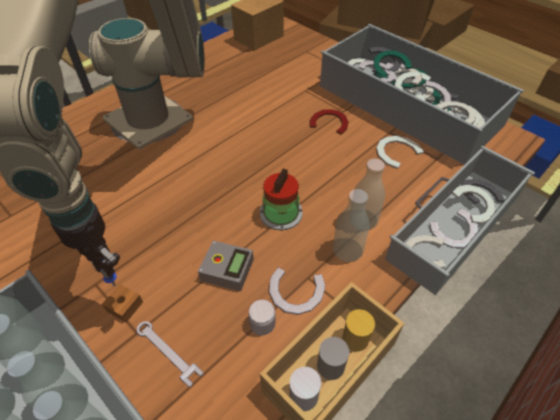

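Run:
```python
from h import *
a=np.load('/tmp/w40.npz');p=a['p'];R=a['R'];d=a['d']
print('hole',wr(280,212,p,R,z=.034))
hsv=cv2.cvtColor(a['im'],cv2.COLOR_RGB2HSV);m=(hsv[:,:,0]>105)&(hsv[:,:,0]<125)&(hsv[:,:,1]>150)
P=np.array([wr(u,v,p,R,depth=d[v,u]) for v in range(230,340) for u in range(240,320) if d[v,u]>0 and m[v,u]])
print('zmax',P[:,2].max(),'zmin',P[:,2].min()); Q=P[P[:,2]>P[:,2].max()-.006];print('styl top',Q.mean(0),Q.min(0),Q.max(0)); Q=P[P[:,2]<P[:,2].min()+.006];print('collar',Q.min(0),Q.max(0))
t=np.load('/tmp/top0.npz')['im']
hsv=cv2.cvtColor(t,cv2.COLOR_RGB2HSV);m=(hsv[:,:,0]>24)&(hsv[:,:,0]<34)&(hsv[:,:,1]>170);m[:200]=0;m[240:]=0;m[:,:330]=0;m[:,375:]=0
v,u=np.nonzero(m);print(len(u),u.mean(),v.mean(),px2w('top',None,(u.min()+u.max())/2,(v.min()+v.max())/2,z=.04))
a=np.load('/tmp/w37.npz');hsv=cv2.cvtColor(a['im'],cv2.COLOR_RGB2HSV);m=(hsv[:,:,0]>24)&(hsv[:,:,0]<34)&(hsv[:,:,1]>170);m[:335]=0;m[375:]=0;m[:,:240]=0;m[:,290:]=0
v,u=np.nonzero(m);print(len(u),wr((u.min()+u.max())/2,(v.min()+v.max())/2,a['p'],a['R'],z=.04))
```

```text
hole [ 0.5189706  -0.41207436  0.034     ]
zmax 0.21001386023478447 zmin 0.05211062193635527
styl top [ 0.51641916 -0.39460373  0.20974337] [ 0.50640229 -0.39606321  0.20947287] [ 0.52643603 -0.39314425  0.21001386]
collar [ 0.52871858 -0.52041237  0.05211062] [ 0.54624919 -0.51833292  0.05652077]<stdin>:9: RuntimeWarning: Mean of empty slice.
  ret = ret.dtype.type(ret / rcount)
Traceback (most recent call last):
ValueError: zero-size array to reduction operation minimum which has no identity
```

Run:
```python
from h import *
print(px2w('top',None,352.6,218,z=.04))
a=np.load('/tmp/w37.npz');print(wr(267,356,a['p'],a['R'],z=.04))
a=np.load('/tmp/w38.npz');print(wr(392,37,a['p'],a['R'],z=.04))
a=np.load('/tmp/w28.npz');print(wr(80,206,a['p'],a['R'],z=.04))
```

```text
[ 0.58959384 -0.20266069  0.04      ]
[ 0.59046604 -0.20206835  0.04      ]
[ 0.59174748 -0.2046431   0.04      ]
[ 0.58960902 -0.20247044  0.04      ]
```

```bash
python3 -m jog '[0,0,0,2,1.1,0,0.9,0,0,0,3.6,1.95,0,0.9,0,0,0,3.6,1.95,0,0.9,0,0,0,3.6,1.95,0,0.9,0,0,0,3.6,1.95,0,0.9]'; python3 -m jog '[0,0,0,2.0,1.1,0,0.9,0,0,0,0.2,0.1,0,0.9,0,0,0,0,0,0,0.9]'
python3 - <<'E'
from h import *
im,d,s=snap('wrist','w41');print(s['tool_pos'],s['tool_rot'])
cv2.imwrite('pics/w41c.png',cv2.resize(im[130:330,180:380][:,:,::-1],None,fx=3,fy=3,interpolation=2))
E
```

```text
clock: 49.42
tool_pos: [0.574, -0.2368, 0.1316]
tool_rot: [[-0.151, 0.988, -0.012], [0.988, 0.152, 0.005], [0.007, -0.011, -1.0]]
contact_force: [0.3, -0.9, -0.2]
gripper_width: 0.0165
clock: 49.67
tool_pos: [0.5802, -0.2019, 0.1242]
tool_rot: [[-0.161, 0.987, -0.022], [0.987, 0.161, 0.013], [0.017, -0.02, -1.0]]
contact_force: [0.9, -0.6, -1.0]
gripper_width: 0.0163
[ 0.58019345 -0.20185059  0.12422919] [[-0.16091036  0.98672352 -0.02201243]
 [ 0.98682945  0.16122266  0.01322451]
 [ 0.01659784 -0.01959456 -0.99967023]]
```

View pics/w41c.png

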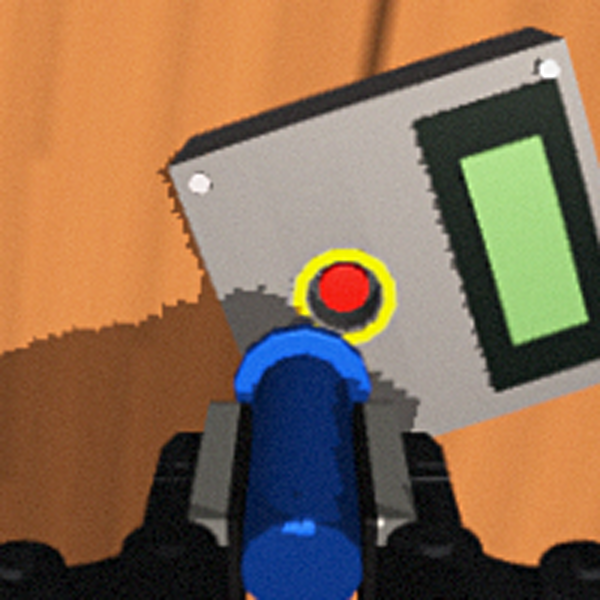

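```bash
python3 - <<'E'
from h import *
a=np.load('/tmp/w41.npz');X=wr(294.7,228.3,a['p'],a['R'],z=.04);print(X, a['R'].T@(X-a['p']))
E
python3 -m jog '[-1.1,-0.9,0,0,0.9,0.5,0.9,0,0,0,0,0,0.5,0.9,0,0,0,0,0,0,0.9]'
```

```text
[ 0.59062135 -0.20288994  0.04      ] [-0.00410164  0.01177232  0.08395813]
clock: 49.97
tool_pos: [0.5864, -0.2032, 0.1105]
tool_rot: [[-0.157, 0.988, -0.005], [0.988, 0.157, 0.001], [0.002, -0.005, -1.0]]
contact_force: [-0.4, -1.1, -0.3]
gripper_width: 0.0165
```

Run:
```python
from h import *
im,d,s=snap('wrist','w42');p=s['tool_pos'];R=s['tool_rot'];print(p)
cv2.imwrite('pics/w42c.png',cv2.resize(im[180:340,200:360][:,:,::-1],None,fx=3.7,fy=3.7,interpolation=2))
for x in(-.002,0,.002,.004): print(x,[np.round(w2wr(p+R@np.array([x,0,z]),p,R),1) for z in(-.034,.021,.025)], 'collar front/back',[np.round(w2wr(p+R@np.array([x+dx,0,.021]),p,R),1) for dx in(.013,-.013)])
X=np.array([.5903,-.2028,.04]);print(R.T@(X-p))
```

```text
[ 0.58636243 -0.20323805  0.11048827]
-0.002 [array([277.6, 325.2]), array([278.4, 264.8]), array([278.4, 261.6])] collar front/back [array([278.3, 243.7]), array([278.5, 284.6])]
0 [array([277.6, 321.4]), array([278.4, 261.7]), array([278.4, 258.5])] collar front/back [array([278.3, 240.4]), array([278.4, 281.6])]
0.002 [array([277.6, 317.6]), array([278.4, 258.5]), array([278.4, 255.4])] collar front/back [array([278.3, 237. ]), array([278.4, 278.6])]
0.004 [array([277.6, 313.7]), array([278.4, 255.3]), array([278.4, 252.2])] collar front/back [array([278.3, 233.6]), array([278.4, 275.6])]
[-0.00033417  0.00429079  0.07046822]
```

View pics/w42c.png

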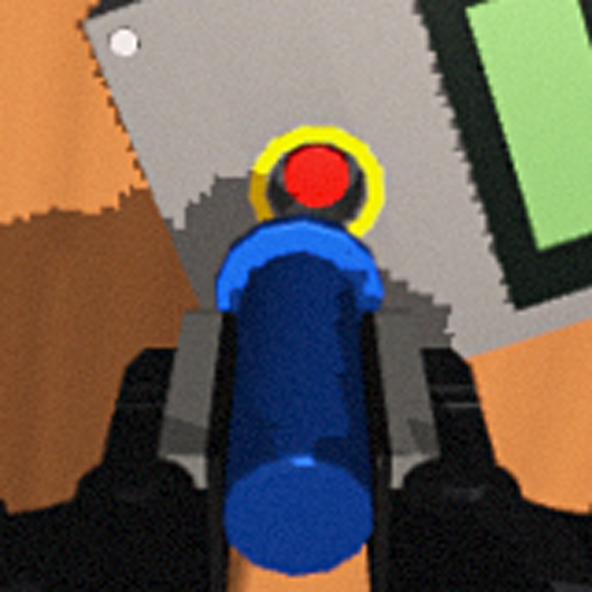

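```bash
python3 - <<'E'
from h import *
a=np.load('/tmp/w42.npz');X=wr(286,230.5,a['p'],a['R'],z=.04);print(X, a['R'].T@(X-a['p']))
E
python3 -m jog '[0,-0.3,0,0,0.4,0.4,0.9,0,0,0,0,0,0.5,0.9,0,0,0,0,0,0,0.9]'
python3 - <<'E'
from h import *
im,d,s=snap('wrist','w43');p=s['tool_pos'];R=s['tool_rot'];print(p)
cv2.imwrite('pics/w43c.png',cv2.resize(im[180:340,200:360][:,:,::-1],None,fx=3.7,fy=3.7,interpolation=2))
E
```

```text
[ 0.59109161 -0.20291588  0.04      ] [-0.00057304  0.00505433  0.07046411]
clock: 50.27
tool_pos: [0.5898, -0.2057, 0.101]
tool_rot: [[-0.153, 0.988, -0.005], [0.988, 0.153, -0.005], [-0.004, -0.005, -1.0]]
contact_force: [-0.6, -0.1, 0.4]
gripper_width: 0.0162
[ 0.58980996 -0.20569615  0.10099871]
```

View pics/w43c.png

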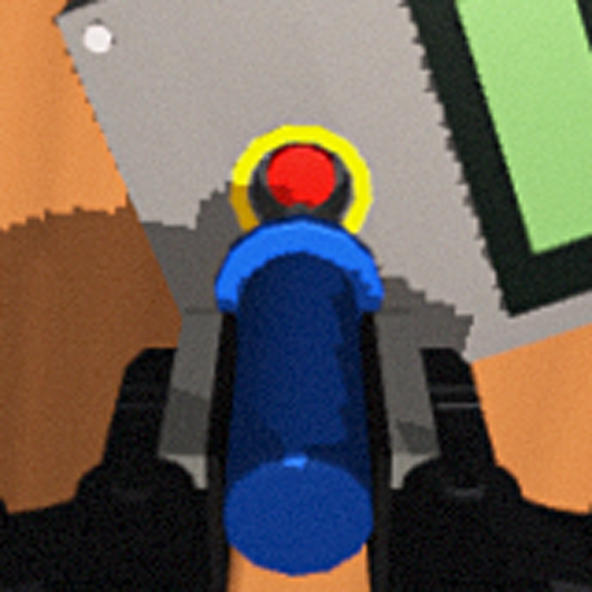

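Run:
```python
from h import *
a=np.load('/tmp/w43.npz');p=a['p'];R=a['R']
print(w2wr(p+R@np.array([.0007,.001,.061]),p,R)); X=wr(281.6,230.5,p,R,z=.04);print(X,R.T@(X-p))
```

```text
(np.float64(280.21192826708983), np.float64(233.86407197785329))
[ 0.59095354 -0.20257926  0.04      ] [0.00314098 0.00193126 0.06097762]
```

```bash
python3 -m jog '[-0.2,-0.4,0,0.3,0.1,0.5,0.9,0,0,0,0,0,0.5,0.9,0,0,0,0,0,0,0.9]';python3 -m jog '[0,0,0,0,0,0.3,0.9]'
```

```text
clock: 50.57
tool_pos: [0.5911, -0.2033, 0.0911]
tool_rot: [[-0.152, 0.988, 0.002], [0.988, 0.152, -0.012], [-0.013, 0.0, -1.0]]
contact_force: [-0.6, 0.2, 0.1]
gripper_width: 0.0164
clock: 50.65
tool_pos: [0.5914, -0.2033, 0.0884]
tool_rot: [[-0.152, 0.988, 0.003], [0.988, 0.152, -0.013], [-0.013, 0.001, -1.0]]
contact_force: [1.1, -0.3, -0.1]
gripper_width: 0.0162
```

```bash
python3 -m jog '[0,0,0,0,0,0.3,0.9]';python3 -m jog '[0,0,0,0,0,0.3,0.9]';python3 -m jog '[0,0,0,0,0,0.3,0.9]'
```

```text
clock: 50.73
tool_pos: [0.5913, -0.2032, 0.0851]
tool_rot: [[-0.153, 0.988, 0.003], [0.988, 0.153, -0.013], [-0.013, 0.001, -1.0]]
contact_force: [-1.0, -0.3, 1.1]
gripper_width: 0.0162
clock: 50.82
tool_pos: [0.5913, -0.2032, 0.0822]
tool_rot: [[-0.153, 0.988, 0.003], [0.988, 0.153, -0.013], [-0.013, 0.0, -1.0]]
contact_force: [-0.4, -0.2, 3.3]
gripper_width: 0.0166
clock: 50.9
tool_pos: [0.5918, -0.2036, 0.0808]
tool_rot: [[-0.153, 0.988, 0.003], [0.988, 0.153, -0.014], [-0.014, 0.001, -1.0]]
contact_force: [-5.4, 1.9, 23.0]
gripper_width: 0.0165
```

```bash
python3 -m jog '[0,0,0,0,0,0.05,0.9]';python3 -m jog '[0,0,0,0,0,0.1,0.9]';python3 -m jog '[0,0,0,0,0,0.1,0.9]'
```

```text
clock: 50.98
tool_pos: [0.5919, -0.2035, 0.0816]
tool_rot: [[-0.153, 0.988, 0.004], [0.988, 0.153, -0.014], [-0.014, 0.001, -1.0]]
contact_force: [-1.0, 0.5, 3.2]
gripper_width: 0.0166
clock: 51.07
tool_pos: [0.592, -0.2035, 0.0815]
tool_rot: [[-0.153, 0.988, 0.004], [0.988, 0.153, -0.014], [-0.015, 0.002, -1.0]]
contact_force: [-2.6, 1.4, 6.3]
gripper_width: 0.0165
clock: 51.15
tool_pos: [0.592, -0.2035, 0.0814]
tool_rot: [[-0.153, 0.988, 0.004], [0.988, 0.153, -0.014], [-0.015, 0.002, -1.0]]
contact_force: [-2.0, 0.4, 7.0]
gripper_width: 0.0163
```

```bash
python3 -m jog '[0,0,0,0,0,-1.5,0.9,0,0,0,0,0,-3,0.9,0,0,0,0,0,-2.5,0.9,0,0,0,-1,-0.5,-0.5,0.9,0,0,0,-3.5,-1.9,0,0.9]'; python3 -m jog '[0.3,0.7,0,-3.6,-1.95,0,0.9,0,0,0,-3.6,-1.95,0,0.9,0,0,0,-3.6,-1.95,0,0.9,0,0,0,-2.5,-1.3,0,0.9,0,0,0,0,0,0,0.9]'
```

```text
clock: 51.57
tool_pos: [0.5753, -0.2463, 0.1562]
tool_rot: [[-0.161, 0.987, 0.002], [0.987, 0.161, -0.01], [-0.011, 0.001, -1.0]]
contact_force: [0.4, -1.1, -0.8]
gripper_width: 0.0163
clock: 51.98
tool_pos: [0.5227, -0.402, 0.154]
tool_rot: [[-0.16, 0.987, -0.003], [0.987, 0.16, -0.006], [-0.005, -0.004, -1.0]]
contact_force: [-0.1, -0.1, -0.9]
gripper_width: 0.0168
```

```bash
python3 -m jog '[0,0,0,-0.9,-0.5,1,0.9,0,0,0,0,0,1.2,0.9,0,0,0,0,0,0.2,0.9,0,0,0,0,0,0,0.9]';python3 - <<'E'
from h import *
im,d,s=snap('wrist','w44');p=s['tool_pos'];R=s['tool_rot'];print(p,R[:,2])
cv2.imwrite('pics/w44c.png',cv2.resize(im[150:330,190:370][:,:,::-1],None,fx=3.3,fy=3.3,interpolation=2))
print(w2wr(p+R@np.array([.0007,.001,p[2]-.034]),p,R))
E
```

```text
clock: 52.32
tool_pos: [0.5162, -0.4138, 0.1235]
tool_rot: [[-0.157, 0.988, -0.006], [0.988, 0.157, -0.003], [-0.002, -0.006, -1.0]]
contact_force: [-0.1, -0.3, -0.2]
gripper_width: 0.0163
[ 0.51618991 -0.41383756  0.12348979] [-0.00559394 -0.00259272 -0.99998099]
(np.float64(280.2371506797405), np.float64(219.75028355433673))
```

View pics/w44c.png

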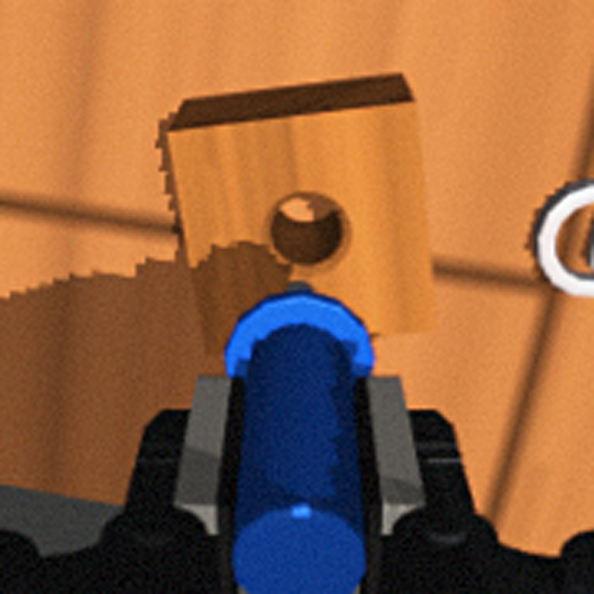

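```bash
python3 -m jog '[0,-0.3,0,0,0.25,1,0.9,0,0,0,0,0,1.2,0.9,0,0,0,0,0,0.1,0.9,0,0,0,0,0,0,0.9]';python3 - <<'E'
from h import *
im,d,s=snap('wrist','w45');p=s['tool_pos'];R=s['tool_rot'];print(p,R[:,2])
cv2.imwrite('pics/w45c.png',cv2.resize(im[150:330,190:370][:,:,::-1],None,fx=3.3,fy=3.3,interpolation=2))
print(w2wr(p+R@np.array([.0007,.001,p[2]-.034]),p,R), R.T@(np.array([.5189,-.4134,p[2]])-p))
E
```

```text
clock: 52.7
tool_pos: [0.52, -0.4089, 0.0974]
tool_rot: [[-0.163, 0.987, -0.006], [0.987, 0.163, -0.006], [-0.005, -0.007, -1.0]]
contact_force: [0.5, 0.4, -0.2]
gripper_width: 0.016
[ 0.52002965 -0.40890098  0.09739189] [-0.005837   -0.00601991 -0.99996484]
(np.float64(280.2142823763205), np.float64(232.5486476329884)) [-4.25519520e-03 -1.84648797e-03  3.36774887e-05]
```

View pics/w45c.png

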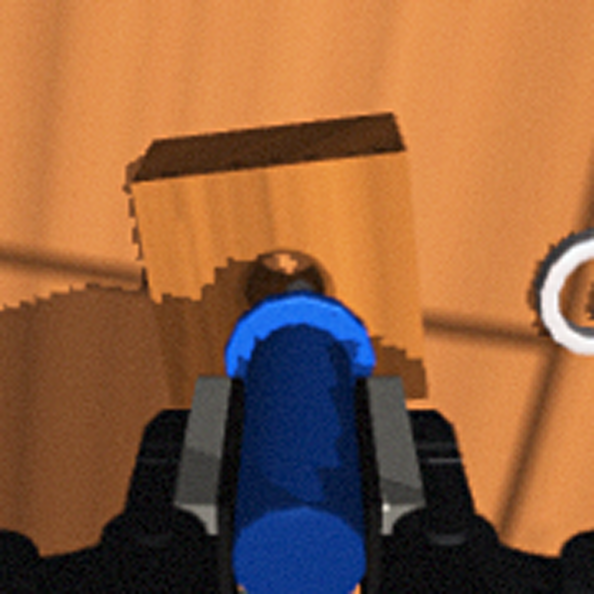

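```bash
python3 -m jog '[-0.1,-0.5,0,-0.45,-0.2,0.1,0.9,0,0,0,0,0,0.2,0.9,0,0,0,0,0,0,0.9]'
```

```text
clock: 53.0
tool_pos: [0.5192, -0.4137, 0.0948]
tool_rot: [[-0.164, 0.986, -0.002], [0.986, 0.164, -0.016], [-0.015, -0.005, -1.0]]
contact_force: [0.9, -0.1, 0.0]
gripper_width: 0.0162
```

```bash
python3 -m jog '[-0.2,0.8,0,0,0,0.5,0.9]';python3 -m jog '[0,0,0,0,0,0.5,0.9]'; python3 -m jog '[0,0,0,0,0,0.5,0.9]'
```

```text
clock: 53.08
tool_pos: [0.52, -0.4142, 0.0911]
tool_rot: [[-0.164, 0.986, 0.001], [0.986, 0.164, -0.003], [-0.003, 0.001, -1.0]]
contact_force: [0.5, 0.2, 0.5]
gripper_width: 0.0163
clock: 53.17
tool_pos: [0.5202, -0.415, 0.0863]
tool_rot: [[-0.164, 0.987, 0.002], [0.986, 0.164, -0.003], [-0.003, 0.002, -1.0]]
contact_force: [0.6, -0.6, 1.1]
gripper_width: 0.0163
clock: 53.25
tool_pos: [0.5205, -0.4155, 0.0812]
tool_rot: [[-0.163, 0.987, 0.003], [0.987, 0.163, -0.003], [-0.004, 0.002, -1.0]]
contact_force: [0.0, 0.3, -0.3]
gripper_width: 0.0168
```

```bash
python3 -m jog '[0,0,0,0.2,-0.1,0.6,0.9]';python3 -m jog '[0,0,0,0.1,-0.1,0.6,0.9]'; python3 -m jog '[0,0,0,0.1,0,0.5,0.9]'
```

```text
clock: 53.33
tool_pos: [0.5195, -0.4145, 0.075]
tool_rot: [[-0.163, 0.987, 0.004], [0.987, 0.163, -0.004], [-0.005, 0.003, -1.0]]
contact_force: [0.2, -0.4, 0.3]
gripper_width: 0.0164
clock: 53.42
tool_pos: [0.5182, -0.4136, 0.0683]
tool_rot: [[-0.163, 0.987, 0.004], [0.987, 0.163, -0.004], [-0.004, 0.003, -1.0]]
contact_force: [0.2, 0.7, -0.5]
gripper_width: 0.0165
clock: 53.5
tool_pos: [0.5175, -0.4123, 0.0622]
tool_rot: [[-0.163, 0.987, 0.003], [0.987, 0.163, -0.003], [-0.004, 0.002, -1.0]]
contact_force: [-0.4, -0.0, 0.1]
gripper_width: 0.0159
```

```bash
python3 -m jog '[0,0,0,0,0.1,0.25,0.9]';python3 -m jog '[0,0,0,0,0,0.1,0.9]'
```

```text
clock: 53.58
tool_pos: [0.5176, -0.4113, 0.0585]
tool_rot: [[-0.163, 0.987, 0.001], [0.987, 0.163, -0.002], [-0.002, 0.001, -1.0]]
contact_force: [-5.7, 2.7, 27.1]
gripper_width: 0.0162
clock: 53.67
tool_pos: [0.5176, -0.4114, 0.0585]
tool_rot: [[-0.163, 0.987, 0.001], [0.987, 0.163, -0.002], [-0.002, 0.0, -1.0]]
contact_force: [-3.2, 2.5, 16.2]
gripper_width: 0.0165
```

Collar seated on the stand at the expected height. Release, retreat up, check.

```bash
python3 -m jog '[0,0,0,0,0,-0.05,-0.06,0,0,0,0,0,0,-0.06,0,0,0,0,0,0,-0.06]';python3 -m jog '[0,0,0,0,0,-2,-0.06,0,0,0,0,0,-4,-0.06,0,0,0,0,0,-4,-0.06,0,0,0,1.5,0,-2,-0.06,0,0,0,3,0,0,-0.06]';python3 -m jog '[0,0,0,3,0,0,-0.06,0,0,0,0,0,0,-0.06,0,0,0,0,0,0,-0.06]'
python3 - <<'E'
from h import *
im,d,s=snap('wrist','w46');p=s['tool_pos'];R=s['tool_rot'];print(p,s['contact_force'])
snap('scene','s46')
im2,d2,_=snap('top','t46')
hsv=cv2.cvtColor(im,cv2.COLOR_RGB2HSV);m=(hsv[:,:,0]>105)&(hsv[:,:,0]<125)&(hsv[:,:,1]>150)&(hsv[:,:,2]>60)
P=np.array([wr(u,v,p,R,depth=d[v,u]) for v in range(40,380) for u in range(130,430) if d[v,u]>0 and m[v,u]])
P=P[np.hypot(P[:,0]-.5165,P[:,1]+.411)<.04]
Q=P[P[:,2]>.086];print('top',len(Q),np.median(Q[:,2]),Q.mean(0))
P=np.array([px2w('top',d2,u,v) for v in range(195,250) for u in range(255,310) if d2[v,u]>0])
Q=P[(P[:,2]>.132)&(P[:,2]<.146)];print('bar',len(Q),np.median(Q,0));Q=Q[:,:2]
_,_,vt=np.linalg.svd(Q-Q.mean(0));print(np.degrees(np.arctan2(vt[0][1],vt[0][0])))
Q=P[(P[:,2]>.104)&(P[:,2]<.114)];print('lid',np.median(Q[:,2]),(Q.min(0)+Q.max(0))/2)
E
```

```text
clock: 53.92
tool_pos: [0.5181, -0.4114, 0.0594]
tool_rot: [[-0.163, 0.987, 0.002], [0.987, 0.163, -0.003], [-0.003, 0.001, -1.0]]
contact_force: [-0.2, -1.2, -0.1]
gripper_width: 0.0453
clock: 54.33
tool_pos: [0.5098, -0.3685, 0.1791]
tool_rot: [[-0.159, 0.987, -0.003], [0.987, 0.159, 0.0], [0.001, -0.003, -1.0]]
contact_force: [1.4, 0.2, 0.5]
gripper_width: 0.0451
clock: 54.58
tool_pos: [0.5054, -0.3349, 0.1825]
tool_rot: [[-0.161, 0.987, 0.001], [0.987, 0.161, -0.001], [-0.001, 0.001, -1.0]]
contact_force: [-0.1, -0.1, -0.4]
gripper_width: 0.0449
[ 0.50543854 -0.33490566  0.18249299] [-0.14961764 -0.08882317 -0.38317431]
top 308 0.09225727136151679 [ 0.51819023 -0.40824343  0.0917477 ]
bar 100 [0.576086   0.01855616 0.13925669]
-67.81062678626714
lid 0.10947434084997408 [0.57724267 0.01889181 0.10899038]
```

View pics/w46.png

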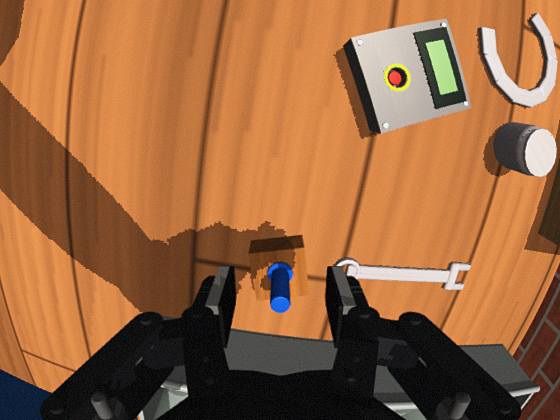

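View pics/t46.png

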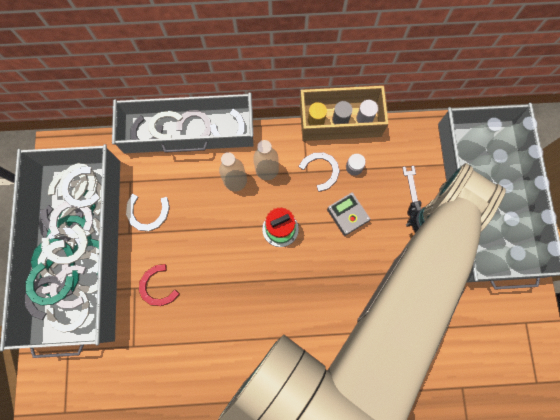

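View pics/s46.png

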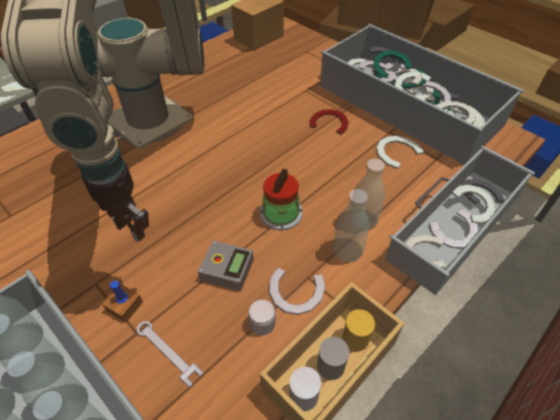

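Run:
```python
from h import *
print(r.sense()['clock'],r.sense()['qvel'].round(4)); r.job_done()
```

```text
54.7333 [-0.0084  0.0132  0.0067 -0.0011 -0.0015  0.0026]
the job is handed in; nothing more can be done
```

I completed the whole job and handed it in at 54.7 s. All five stoppers I found went into the jar. The lid was set on, dropped into the thread turning anticlockwise, and screwed home clockwise. The stylus then pressed the log button, and I put it back in its stand.

**Stoppers:** The last look before closing showed all five inside, with the highest point at about 86 mm, below the 104 mm lip. They jammed under the neck at first. I had to lift the fifth one out again and stir the pile with the fingers, pushing with up to about 81 N at one moment against the 120 N wrist limit. My last pictures show no stopper left outside.

**Lid:** It dropped to about 85 mm above the jar's origin, turned about 58° from home. It then wound down to 82–83 mm until the stops held it (about 3.3 N m). The last pictures put its bar at -68°, against about -69.5° ±2° for home, and within 2 mm of the jar's axis.

**Button and stylus:** The stylus tip pushed the button to its stop (23 N at first, then 3–7 N for about 0.3 s), and it looked fully out again afterwards. The stylus handle tops out at 92 mm, which puts the tip about 5–6 mm above the bench, and it looks upright. One reading placed its top about 4 mm from where it started, which is roughly the play in the hole and within the 6 mm limit.

**Bystanders:** The bottles, horseshoes, wrench and tin look unmoved in the before and after pictures, but I did not measure them. The gripper was clear of everything when I handed in.

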